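# Fit and lock a new blade in the floor scraper head

### The arm

A 6-joint arm with a two-finger parallel gripper is mounted at the origin on the work surface. World frame = base frame: x ahead of the robot, y to its left, z up, the work surface at z = 0. Lengths are in m, angles in rad, forces in N, time in s.
With the tool pointing down it reaches from about 0.3 to 0.85 m from the base axis. Payload 5.4 kg.
Tool frame: the origin (TCP) lies midway between the tips of the shut fingers; the grasp point (between the pads) lies 19 mm behind it; z points along the fingers, y is the direction in which the jaws open and shut (so a half turn about z gives the same grasp; the last joint's range is limited). The gripper opens to 85 mm and grips with 20 to 120 N. Pads are 22 mm wide; open, the fingers measure 114 mm over their backs; the gripper's body (76 mm by 85 mm) begins 54 mm behind the grasp point. The pads swing forward as they close: fully open they stand 13 mm farther back than shut.
Start: joints at [-1.513, 0.158, 1.597, -0, 1.386, -0.21], TCP at [0.152, -0.554, 0.203] pointing down, gripper open.
Joint ranges: [-2.91, 2.91], [-0.94, 2.29], [0.18, 2.7], [-1.29, 4.43], [0.17, 2.64], [-3, 3]. Speed limits (rad/s): [2.57, 2.57, 3.14, 3.14, 3.14, 3.14].

### API

Orientations are given as [roll, pitch, yaw] about the fixed x, y, z axes, in that order (R = Rz(yaw) Ry(pitch) Rx(roll)).
In Python, from workcell import env gives the robot as it stands.
- The arm moves only by the tool apply_moves, never from a script. Its argument "commands" is a list of rows, each an object with "dp": the shift along the tool's x, y, z in mm, a list of three; "twist": the turn about the tool's z in degrees. A call has 1 to 12 rows; each row shifts and turns the commanded pose from where the row before left it, along the tool's axes as they then stand; what a row does not reach is not made up. A row lasts 1/10 s, in which the tool goes at most 50 mm and 8.59 degrees, less where a joint would pass 70% of its speed; a pose out of reach is approached as far as the arm can. A call is refused whole if a number of a shift passes 50 or a number of a turn 8.59, either way. A call with a gripper value outside its range is refused whole. "hand" is the closure, from 0 (fully open) to 1 (shut), set as the call begins (left out, the last holds). The fingers move at their own pace and stop on an object; "grip_force" is the grip in N (left out, the last holds). Time passes only in rows, so rows that do not move let the fingers close. It gives the time, the measured TCP pose, the force and the opening at its end, in the units of the state.
- env.get_obs(): the state, without advancing time (a new reading comes with each control period).
- env.grab_frame(name): name is "scene" or "top" or "wrist"; returns the picture (420x560x3 uint8, red, green, blue); there is no depth.
- env.get_calibration(name): a dict with "vfov" (degrees; the focal length in pixels is half the picture's height over the tangent of half this angle, whatever the lens; pixels are square), "cx", "cy" (the principal point, pixels), "extrinsics" (4x4, takes a point from world to camera coordinates); the wrist camera has in their place "mount" (4x4, takes a point from camera to tool coordinates, whose origin is the TCP and whose axes are the flange's). Camera axes: x right, y up, looking along -z (the intrinsics and any distortion apply to the point x, -y, -z); pixel columns grow to the right and rows downward; lengths in m; the calibration is good to about 2 mm. A picture is of the moment at which its call begins: read the wrist's pose just before it. get_calibration takes no time and is no camera call.
- env.finish_job(): hands the job in, once; it reports no verdict.
The state is a dict: "t": time; "q": joint angles; "qvel": joint speeds; "effort": joint torques, N m; "ee_pos": TCP position; "ee_rot": TCP orientation; "ft_force": force on the tool from outside, world axes, zero at the start; "ft_torque": the same for the moment, N m; "opening": opening from 0.0 (shut) to 1.0 (fully open).
Only numpy, scipy, OpenCV 4.12 (cv2) and the standard library are available. Lean on these libraries where they do the work, as an engineer would, in place of code of your own. Each camera call takes 0.05 s, during which the arm holds its last target.

### The job

Fit the new steel blade into the green floor scraper head: lay it flat on the sloping bed with its notch over the brass locating pin and slide it down until the notch is home on that pin. Then lock it by pushing the red-headed locking pin right through the blade's round hole into the hole in the bed, fully home, and let go. Leave the other things on the bench where they are.

Things in the scene. Friction and masses are not known exactly. Their poses are not given: they have to be found in the camera images.
- head: Green floor scraper head, fixed on a steel rest. Its bed slopes 0.45 rad (26 deg), facing up and towards the robot, low end nearest the robot. Frame: x up the slope on the bed's centre line, y across, z square out of the bed, z = 0 on the bed's flat top; origin 110 mm above the table. A round socket (32 mm) runs on from the low end to x = -147 mm.
- rest: Dark steel rest under the head, fixed: base plate 170 x 110 x 12 mm, two narrow uprights (40 mm over both). Origin under the head's origin, on the table; yaw as the head's.
- pin_mid (a point): Middle of the range in which the brass locating pin can be (head x = -51, y = 0, z = 0). The aluminium bed is an adjustable insert, clamped up to 10 mm up or down the slope (head x): pin, cheeks and hole shift together, differently each time, and the shift is not reported: feel (or see) the pin. It gives only above 100 N. Pin: 8 mm diameter, stands 9 mm above the bed, tapered tip.
- hole_mid (a point): Middle of the range of the bed's hole (head x = +30, y = 0, z = 0); always 81 mm up-slope of the locating pin, so shifted with it. 10 mm diameter, through the 22 mm thick bed, nothing below it.
- bed_mid (a point): Middle of the range of the bed (head x = -15, y = 0, z = 0): bed 120 mm along x, 40 mm wide. Guide cheeks, 4 mm high, either side of a 53 mm wide channel, at head x = -75 to -47 and +35 to +45 mm (plus the shift). Between them the bed is narrower than the blade: both blade edges are free for fingers, with over 50 mm of room below and beside.
- blade: New flat steel blade, 130 x 50 x 5 mm, 240 g. Origin: centre of underside; x along its length, z out of its upper face. Thin cutting edge (2.5 mm thick, 12 mm long) at +x. It starts level on its block, right side up. In the head its x points up the slope, as the head's x; home, its origin is within 11 mm of the head's. It need not slide down by itself: push it.
- blade_notch (a point): Middle of the notch's bottom, half way through the thickness (blade x = -47, y = 0, z = 2.5 mm). The notch is 11 mm wide, 18 mm deep, open at the blade's -x end (x = -65 mm), with a flat bottom that rests against the locating pin when home.
- blade_hole (a point): Centre of the blade's round hole, at its upper face (blade x = 30, y = 0, z = 5 mm); 12 mm diameter. With the notch home it lies over the bed's hole.
- blade_block: Pale wooden block, fixed, 100 x 34 x 26 mm high, on which the blade starts lying lengthwise, its long edges overhanging by about 8 mm for the fingers. Origin under its centre.
- lock_pin: Locking pin, 50 g: red square head 16 x 16 mm, 38 mm tall (z = 0 to +38 mm), flats facing its x and y, on a steel shank 8 mm diameter, 34 mm long (z = 0 to -34 mm). Origin: centre of the shoulder, the head's underside; z along the axis to the head's top. Starts upright. Fully home, the shoulder lies on the blade's upper face.
- lock_pin_tip (a point): Tip of the locking pin's shank, 34 mm below the shoulder; the last 6 mm taper to 4 mm diameter.
- pin_rack: Dark wooden block, fixed, 70 x 70 x 42 mm high, with a loose central hole 11 mm wide, 38 mm deep, in which the locking pin starts upright, shoulder on the block's top. Origin under its centre.
- tape: Bystander: roll of brown tape, ring 68 mm across, 24 mm high; origin under its centre
- screwdriver: Bystander: screwdriver with blue handle, lying on the table
- jar: Bystander: glass jar with steel lid, 64 mm across, 85 mm high; origin under its centre
- tin: Bystander: tin with blue label, 70 mm across, 100 mm high; origin under its centre
- album: Bystander: brown photo album lying flat, 160 x 200 x 34 mm; origin under its centre
- wrench: Bystander: steel wrench lying on the table
- screw_bowl: Bystander: small grey bowl, 90 mm across, 40 mm high; origin under its centre
Not all that is in view belongs to the job. What is shaped like the blade but blue or pink is not meant.

How it is judged:
By the outcome, as a careful person would: the job done as asked, in the order asked, and still so for the second after the job is handed in, with the robot touching nothing.
It also fails if it takes over 58 s, if anything falls off the work surface, if the arm or the gripper's body presses on something with over 40 N, if the wrist force passes 120 N, or if a joint passes its speed limit or range.

## Working session

There is one attempt and no reset: what is moved stays moved. The work goes in short steps, Python scripts to look and compute and a tool call to move; the robot and the scene stay as the last step left them, time stands still between calls to the robot, and variables do not carry over. Pictures are saved under pics/ and viewed, and the job is handed in when it is done.

Besides the shell and the picture viewer there is one more tool, called after ">>>" as name(argument=value, ...) on one line, values as JSON. apply_moves: Moves the arm, as the interface text tells. Its arguments: {"type":"object","properties":{"commands":{"type":"array"},"hand":{"type":"number"},"grip_force":{"type":"number"}},"required":["commands"]}

```bash
ls; mkdir -p pics
python3 - <<'E'
from workcell import env
import cv2, numpy as np
print(env.get_obs())
for n in ["scene","top","wrist"]:
    c=env.get_calibration(n); print(n,{k:(np.round(v,4).tolist() if not isinstance(v,(str,dict)) else v) for k,v in c.items()})
    cv2.imwrite(f"pics/{n}0.png",env.grab_frame(n)[:,:,::-1])
E
```

```text
pics
{'t': 0.0, 'q': array([-1.51308478e+00,  1.59080930e-01,  1.59823602e+00,  1.67998416e-05,
        1.38623297e+00, -2.10077095e-01]), 'qvel': array([-6.17629687e-04, -1.06047244e-04, -3.85956163e-05,  4.62054918e-04,
        1.26576457e-03, -4.76258533e-04]), 'effort': array([-7.17691946e-04, -3.96002305e+01, -3.31429839e+01, -3.55731790e-04,
        8.37075786e-03,  7.64916109e-06]), 'ee_pos': array([ 0.15210327, -0.55382802,  0.20249717]), 'ee_rot': array([-3.13968186e+00, -4.24303813e-04,  2.67785141e-01]), 'ft_force': array([ 0.31401931, -0.25107806,  0.59863848]), 'ft_torque': array([-0.01065986, -0.02789168,  0.01010163]), 'opening': 0.9936840477505307}
scene {'vfov': 48.4631, 'cx': 285.9278, 'cy': 206.9223, 'extrinsics': [[0.4054, 0.9141, -0.0124, -0.234], [-0.5405, 0.2506, 0.8031, 0.1615], [0.7372, -0.3189, 0.5957, -1.6446], [0.0, 0.0, 0.0, 1.0]]}
top {'vfov': 51.4132, 'cx': 285.778, 'cy': 203.8637, 'extrinsics': [[-0.0276, -0.9994, -0.0195, 0.0587], [0.992, -0.0298, 0.1228, -0.4928], [-0.1233, -0.0159, 0.9922, -1.2839], [0.0, 0.0, 0.0, 1.0]]}
wrist {'vfov': 65.9774, 'cx': 283.3973, 'cy': 212.0181, 'mount': [[0.0007, 0.9646, 0.2636, 0.0659], [1.0, -0.0007, -0.0, 0.0], [0.0001, 0.2636, -0.9646, -0.1695], [0.0, 0.0, 0.0, 1.0]]}
```

View pics/scene0.png

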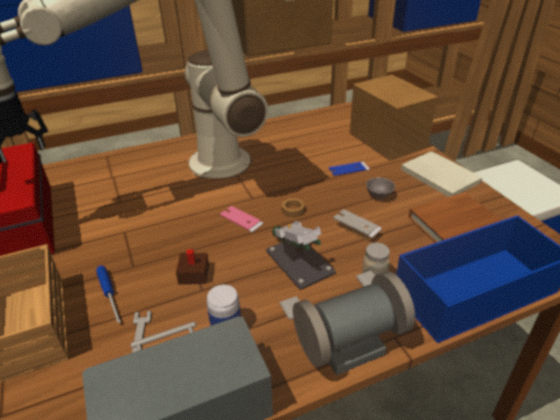

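View pics/top0.png

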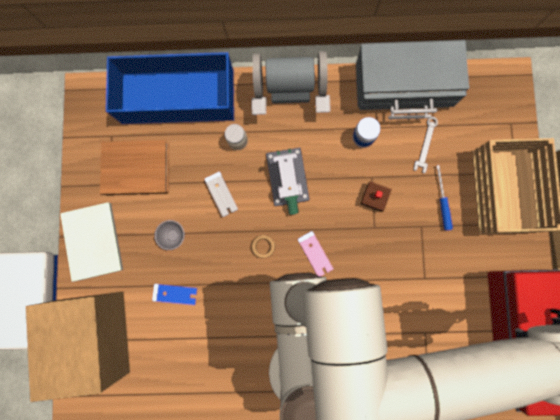

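View pics/wrist0.png

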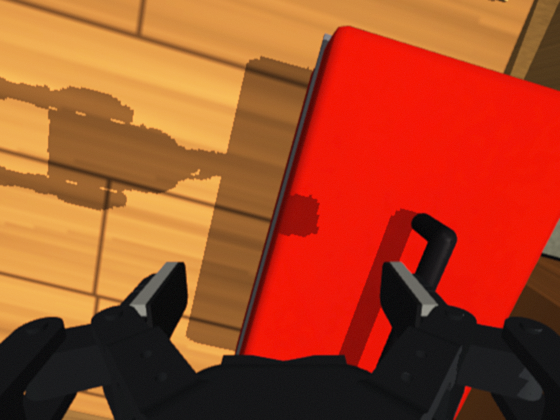

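The top picture shows the grey blade at about (221,194), the head at (288,180) and the pin rack at (377,196). The pink and blue pieces are decoys. I'll enlarge these areas.

```bash
cat > h.py <<'E'
import numpy as np, cv2
from scipy.spatial.transform import Rotation as R
from workcell import env
def K(c):
    f=210/np.tan(np.radians(c["vfov"])/2); return f,c["cx"],c["cy"]
def campose(name,obs=None):
    c=env.get_calibration(name)
    if name!="wrist": return np.linalg.inv(c["extrinsics"])
    T=np.eye(4); T[:3,:3]=R.from_euler("xyz",obs["ee_rot"]).as_matrix(); T[:3,3]=obs["ee_pos"]
    return T@np.array(c["mount"])
def ray(name,uv,obs=None):
    c=env.get_calibration(name); f,cx,cy=K(c); P=campose(name,obs)
    d=P[:3,:3]@np.array([(uv[0]-cx)/f,-(uv[1]-cy)/f,-1.]); return P[:3,3],d
def onz(name,uv,z,obs=None):
    o,d=ray(name,uv,obs); return o+d*(z-o[2])/d[2]
def proj(name,p,obs=None):
    c=env.get_calibration(name); f,cx,cy=K(c); q=np.linalg.inv(campose(name,obs))@np.r_[p,1]
    return np.array([cx+f*q[0]/-q[2],cy-f*q[1]/-q[2]])
E
python3 - <<'E'
import cv2
a=cv2.imread("pics/top0.png")
cv2.imwrite("pics/top0c.png",cv2.resize(a[130:240,195:405],None,fx=3.8,fy=3.8,interpolation=cv2.INTER_CUBIC))
E
```

```text
(no output)
```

View pics/top0c.png

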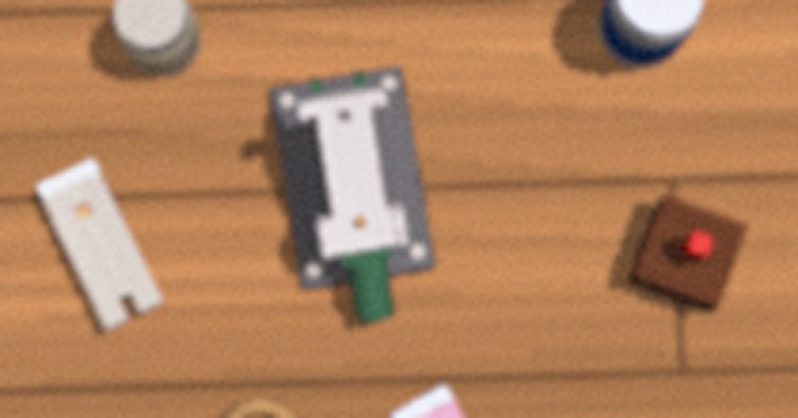

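Run:
```python
from h import *
np.set_printoptions(precision=4,suppress=True)
c=lambda u,v:(195+(u+.5)/3.8-.5,130+(v+.5)/3.8-.5)
for n,u,v,z in [("b_UL",38,187,.03),("b_UR",97,158,.03),("b_LL",105,331,.03),("b_LR",162,302,.03),("b_hole",83,210,.031),("headpin",360,221,.094),("headhole",345,115,.123),
 ("rackUL",672,197,.042),("rackUR",746,228,.042),("rackLR",714,308,.042),("rackLL",633,277,.042),("redtop",700,242,.08),
 ("restUL",272,88,.012),("restUR",402,70,.012),("restLR",435,268,.012),("restLL",303,288,.012)]:
    print(n,onz("top",c(u,v),z))
```

```text
b_UL [0.5787 0.2898 0.03  ]
b_UR [0.6009 0.2421 0.03  ]
b_LL [0.4611 0.237  0.03  ]
b_LR [0.4829 0.1914 0.03  ]
b_hole [0.5587 0.2535 0.031 ]
headpin [0.5328 0.0319 0.094 ]
headhole [0.6086 0.0406 0.123 ]
rackUL [ 0.5528 -0.2142  0.042 ]
rackUR [ 0.5263 -0.2709  0.042 ]
rackLR [ 0.4639 -0.2424  0.042 ]
rackLL [ 0.4902 -0.1805  0.042 ]
redtop [ 0.5109 -0.2267  0.08  ]
restUL [0.6583 0.1011 0.012 ]
restUR [ 0.6699 -0.0055  0.012 ]
restLR [ 0.506  -0.0268  0.012 ]
restLL [0.4929 0.0798 0.012 ]
```

```bash
cat >> h.py <<'E'
np.set_printoptions(precision=4,suppress=True)
def togo(p,yaw,twist_first=True):
    o=env.get_obs(); M=R.from_euler("xyz",o["ee_rot"]).as_matrix(); d=np.array(p)-o["ee_pos"]
    dy=(yaw-o["ee_rot"][2]+np.pi)%(2*np.pi)-np.pi
    print("t",round(o["t"],2),"pos",o["ee_pos"],"rot",o["ee_rot"],"q",o["q"],"F",o["ft_force"],"open",round(o["opening"],3))
    print("dp (current axes) mm",1000*M.T@d,"twist deg",-np.degrees(dy))
def snap(name,fn,crop=None,s=1):
    o=env.get_obs(); im=env.grab_frame(name)[:,:,::-1]
    np.save(fn+".npy",np.r_[o["ee_pos"],o["ee_rot"]]); cv2.imwrite(fn+"_raw.png",im)
    if crop: x0,y0,x1,y1=crop; im=cv2.resize(im[y0:y1,x0:x1],None,fx=s,fy=s,interpolation=cv2.INTER_CUBIC)
    cv2.imwrite(fn+".png",im); return o
def load(fn):
    a=np.load(fn+".npy"); return dict(ee_pos=a[:3],ee_rot=a[3:])
E
python3 - <<'E'
from h import *
togo([.53,.24,.22],0.414)
E
```

```text
t 0.15 pos [ 0.1521 -0.554   0.2027] rot [-3.1402 -0.0003  0.2678] q [-1.5131  0.1589  1.5979  0.      1.3862 -0.2101] F [-0.0181 -0.17    0.6966] open 0.999
dp (current axes) mm [ 574.5283 -665.7325  -16.1205] twist deg -8.377271825350185
```

>>> apply_moves(commands=[{"dp": [15, -17, -10], "twist": 0}, {"dp": [32, -37, -1], "twist": 0}, {"dp": [32, -37, -1], "twist": 0}, {"dp": [32, -37, -1], "twist": 0}, {"dp": [32, -37, -1], "twist": 0}, {"dp": [32, -37, -1], "twist": 0}, {"dp": [32, -37, -1], "twist": 0}, {"dp": [32, -37, -1], "twist": 0}, {"dp": [32, -37, 0], "twist": 0}, {"dp": [32, -37, 0], "twist": 0}, {"dp": [32, -37, 0], "twist": 0}, {"dp": [32, -37, 0], "twist": 0}], hand=0, grip_force=25)

```text
t: 1.35
ee_pos: [0.3942, -0.0465, 0.2206]
ee_rot: [3.141, -0.001, 0.268]
ft_force: [1.0, 0.1, -0.3]
opening: 1.002
```

>>> apply_moves(commands=[{"dp": [32, -37, 0], "twist": 0}, {"dp": [32, -37, 0], "twist": 0}, {"dp": [32, -37, 0], "twist": 0}, {"dp": [32, -37, 0], "twist": 0}, {"dp": [32, -37, 0], "twist": 0}, {"dp": [32, -37, 0], "twist": -4}, {"dp": [17, -20, 0], "twist": -4.4}, {"dp": [0, 0, 0], "twist": 0}])

```text
t: 2.15
ee_pos: [0.5297, 0.2437, 0.2196]
ee_rot: [-3.141, 0.001, 0.419]
ft_force: [0.2, -0.4, -0.3]
opening: 0.994
```

Run:
```python
from h import *
snap("wrist","pics/w1")
togo([.53,.24,.22],0.414)
```

```text
t 2.2 pos [0.5294 0.2419 0.2197] rot [-3.1415  0.0015  0.4162] q [ 0.2213  0.167   1.5552 -0.0002  1.4209  1.3759] F [0.3722 0.1792 0.1371] open 0.999
dp (current axes) mm [-0.2214  2.0072 -0.2865] twist deg 0.12580380533169874
```

View pics/w1.png

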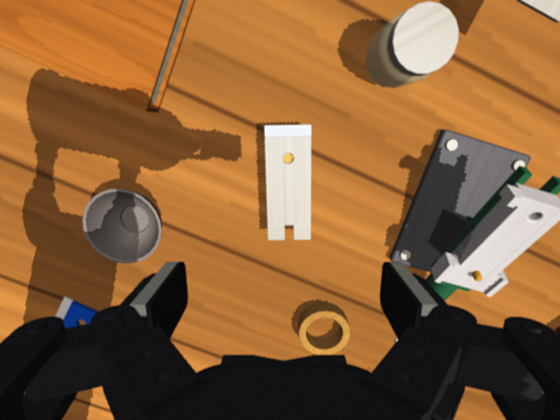

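Wrist view: the blade is at about (265–312, 125–240), its hole at (288,157) and its notch opening at (290,235). Part of the head is at the right. Now an enlarged crop.

Run:
```python
from h import *
a=cv2.imread("pics/w1_raw.png")
cv2.imwrite("pics/w1c.png",cv2.resize(a[115:255,230:350],None,fx=4,fy=4,interpolation=cv2.INTER_CUBIC))
```

```text
(no output)
```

View pics/w1c.png

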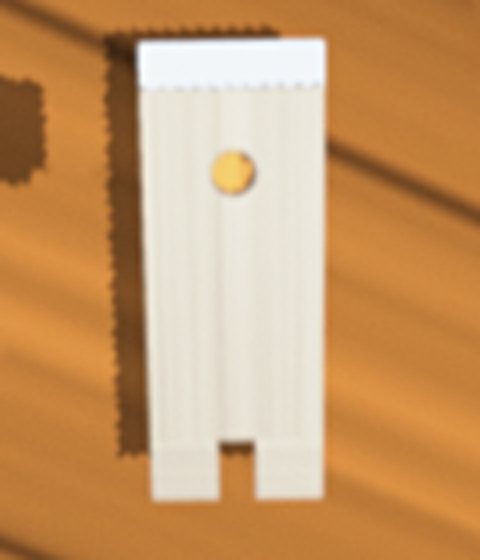

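Run:
```python
from h import *
o=load("pics/w1"); c=lambda u,v:(230+(u+.5)/4-.5,115+(v+.5)/4-.5)
P={n:onz("wrist",c(u,v),z,o) for n,u,v,z in [("UL",138,40,.0285),("UR",326,39,.0285),("LL",152,499,.031),("LR",324,499,.031),("hole",233,172,.031),("nL",220,441,.031),("nR",255,441,.031)]}
for k in P: print(k,P[k])
a=(P["UL"]+P["UR"])/2;b=(P["LL"]+P["LR"])/2
d=(a-b)[:2]; print("len",np.hypot(*d),"yaw",np.arctan2(d[1],d[0]),"ctr",(a+b)/2, "w",np.linalg.norm(P["UL"]-P["UR"]),np.linalg.norm(P["LL"]-P["LR"]))
n=(P["nL"]+P["nR"])/2; h=P["hole"]; d=(h-n)[:2]; print("hole-notch",np.hypot(*d),np.arctan2(d[1],d[0]), "ctr via hole", h[:2]-.030*d/np.hypot(*d))
def onhead(uv,x): pass
```

```text
UL [0.5803 0.2893 0.0285]
UR [0.6011 0.2432 0.0285]
LL [0.4624 0.2342 0.031 ]
LR [0.483  0.1881 0.031 ]
hole [0.5588 0.2516 0.031 ]
nL [0.4868 0.2233 0.031 ]
nR [0.491 0.214 0.031]
len 0.1302693181603223 yaw 0.4366389607510477 ctr [0.5317 0.2387 0.0298] w 0.05055801826967075 0.05051007795692005
hole-notch 0.07734556408231368 0.4403932854911336 ctr via hole [0.5317 0.2389]
```

Run:
```python
from h import *
togo([.585,.037,.22],0.12)
```

```text
t 2.2 pos [0.5294 0.2419 0.2197] rot [-3.1415  0.0015  0.4162] q [ 0.2213  0.167   1.5552 -0.0002  1.4209  1.3759] F [0.3722 0.1792 0.1371] open 0.999
dp (current axes) mm [-31.9862 209.9134  -0.2525] twist deg 16.970762982177902
```

>>> apply_moves(commands=[{"dp": [-6, 42, 0], "twist": 0}, {"dp": [-6, 42, 0], "twist": 0}, {"dp": [-6, 42, 0], "twist": 0}, {"dp": [-7, 42, 0], "twist": 0}, {"dp": [-7, 42, 0], "twist": 8.5}, {"dp": [0, 0, 0], "twist": 8.5}, {"dp": [0, 0, 0], "twist": 0}, {"dp": [0, 0, 0], "twist": 0}])

```text
t: 3.0
ee_pos: [0.5843, 0.0353, 0.2205]
ee_rot: [-3.141, 0.0, 0.12]
ft_force: [-0.7, -0.5, 0.0]
opening: 0.999
```

Run:
```python
from h import *
snap("wrist","pics/w2")
togo([.585,.037,.22],0.12)
a=cv2.imread("pics/w2_raw.png")
cv2.imwrite("pics/w2c.png",cv2.resize(a[60:300,190:390],None,fx=2.5,fy=2.5,interpolation=cv2.INTER_CUBIC))
```

```text
t 3.05 pos [0.5844 0.0359 0.2205] rot [-3.1415  0.0003  0.1205] q [-0.1449  0.1743  1.5453  0.      1.4222  1.3054] F [-0.2656 -0.18    0.1623] open 1.002
dp (current axes) mm [ 0.7466 -1.0414  0.5146] twist deg 0.026321771355836587
```

View pics/w2.png

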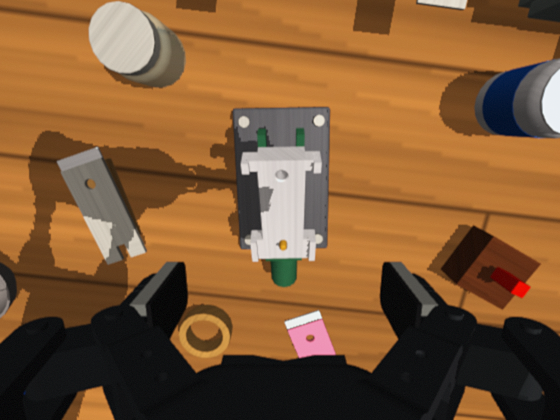

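View pics/w2c.png

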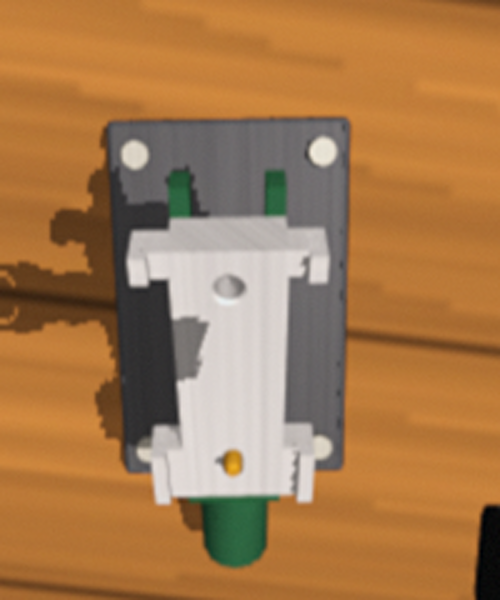

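Wrist view over the head: bed hole at about (281,175), brass pin at (283,245) and cheeks around both. The rest plate is visible with its corners.

Run:
```python
from h import *
a=cv2.imread("pics/w2_raw.png")
cv2.imwrite("pics/w2d.png",cv2.resize(a[140:265,230:340],None,fx=6,fy=6,interpolation=cv2.INTER_CUBIC)[:600] if 0 else cv2.resize(a[142:262,225:340],None,fx=5,fy=5,interpolation=cv2.INTER_CUBIC))
```

```text
(no output)
```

View pics/w2d.png

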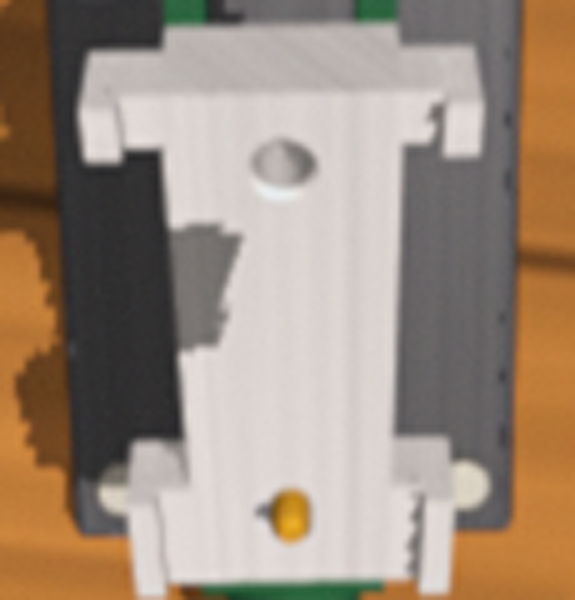

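```bash
cat > fit.py <<'E'
from h import *
from scipy.optimize import least_squares
o=load("pics/w2"); d=lambda u,v:(225+(u+.5)/5-.5,142+(v+.5)/5-.5); e=lambda u,v:(190+(u+.5)/2.5-.5,60+(v+.5)/2.5-.5)
c,s_=np.cos(.45),np.sin(.45)
def H(X,Y,yaw,p):
    x,y,z=np.array(p)/1000; q=np.array([c*x-s_*z,y,s_*x+c*z+.110]); return R.from_euler("z",yaw).apply(q)+[X,Y,0]
# kind: point list (head mm, shiftflag, pixel, use u, use v, weight)
obs=[((30,0,0),1,d(284,167),1,1,1),((-51,0,6),1,d(291,515),1,.5,1),((45,0,0),1,d(283.5,92),.7,1,1),((-75,0,0),1,d(291.5,583),1,1,1),
((-47,31,4),1,d(160,488),0,1,1),((-47,-31,4),1,d(420,488),0,1,1),((0,20,0),1,d(175,300),.7,0,1),((0,-20,0),1,d(397,300),.7,0,1)]
rest=[((85,55),e(107,121)),((85,-55),e(349,117)),((-85,-55),e(343,468)),((-85,55),e(124,470))]
def res(t,out=False):
    X,Y,yaw,s=t; r=[]
    for p,f,uv,a,b,w in obs:
        q=proj("wrist",H(X,Y,yaw,(p[0]+1000*s,p[1],p[2])),o)-uv; r+=[a*q[0],b*q[1]]
    for (x,y),uv in rest:
        P=R.from_euler("z",yaw).apply([x/1000,y/1000,.012])+[X,Y,0]; q=proj("wrist",P,o)-uv; r+=list(.5*q)
    return np.array(r)
if __name__=="__main__":
    f=least_squares(res,[.582,.037,.12,0],loss="soft_l1"); print(f.x); print(res(f.x).reshape(-1,2))
    J=f.jac; print("sd",np.sqrt(np.diag(np.linalg.inv(J.T@J)))*.6)
    X,Y,yaw,s=f.x; print("pin",H(X,Y,yaw,(-51+1000*s,0,0)),"hole",H(X,Y,yaw,(30+1000*s,0,0)))
E
python3 fit.py
```

```text
[ 0.5843  0.0366  0.1336 -0.0023]
[[-0.0445 -0.5821]
 [-0.1187  0.8576]
 [-0.1712 -1.1144]
 [ 0.0661 -0.4144]
 [-0.      3.2005]
 [ 0.      2.4301]
 [-0.0671  0.    ]
 [ 0.207   0.    ]
 [-0.3875 -0.9179]
 [ 0.7084 -0.7981]
 [ 0.1689  0.5739]
 [-0.0335  0.7059]]
sd [0.001  0.0003 0.0051 0.0013]
pin [0.5367 0.0302 0.0868] hole [0.609  0.0399 0.1221]
```

```bash
sed -i 's/^((-47,31,4).*d(160,488),0,1,1),((-47,-31,4),1,d(420,488),0,1,1),/ /' fit.py; python3 fit.py
python3 - <<'E'
from h import *
ps=np.array([.5317,.2387]); y=.438
g=ps+.005*np.array([np.cos(y),np.sin(y)])
togo([g[0],g[1],.2],y)
E
```

```text
[ 0.5839  0.0365  0.1336 -0.0025]
[[-0.046   0.0999]
 [-0.1172  1.1203]
 [-0.1727 -0.3927]
 [ 0.0682  0.0717]
 [-0.0548  0.    ]
 [ 0.1943  0.    ]
 [-0.3829 -0.7188]
 [ 0.6977 -0.6011]
 [ 0.1631  0.7295]
 [-0.0272  0.8632]]
sd [0.0009 0.0003 0.0051 0.0012]
pin [0.5362 0.0301 0.0867] hole [0.6085 0.0399 0.122 ]
t 3.05 pos [0.5844 0.0359 0.2205] rot [-3.1415  0.0003  0.1205] q [-0.1449  0.1743  1.5453  0.      1.4222  1.3054] F [-0.2656 -0.18    0.1623] open 1.002
dp (current axes) mm [ -23.174  -209.244    20.5407] twist deg -18.193736113804345
```

>>> apply_moves(commands=[{"dp": [-5, -42, 0], "twist": 0}, {"dp": [-5, -42, 0], "twist": 0}, {"dp": [-5, -42, 0], "twist": 0}, {"dp": [-4, -42, 0], "twist": 0}, {"dp": [-4, -41, 5], "twist": -8.5}, {"dp": [0, 0, 20], "twist": -8.5}, {"dp": [0, 0, 30], "twist": -1.2}, {"dp": [0, 0, 30], "twist": 0}, {"dp": [0, 0, 20], "twist": 0}, {"dp": [0, 0, 0], "twist": 0}])

```text
t: 4.05
ee_pos: [0.5341, 0.2407, 0.1119]
ee_rot: [-3.14, 0.007, 0.439]
ft_force: [-0.6, 0.3, -0.6]
opening: 1.0
```

Run:
```python
from h import *
snap("wrist","pics/w3")
ps=np.array([.5317,.2387]); y=.438
g=ps+.005*np.array([np.cos(y),np.sin(y)])
togo([g[0],g[1],.010],y)
```

```text
t 4.1 pos [0.5359 0.241  0.1143] rot [-3.1409  0.0032  0.438 ] q [ 0.2171  0.2746  1.644  -0.      1.2263  1.3499] F [-0.0265 -0.037   1.3797] open 1.001
dp (current axes) mm [  0.5615   0.3765 104.295 ] twist deg 0.00014902953878213982
```

View pics/w3.png

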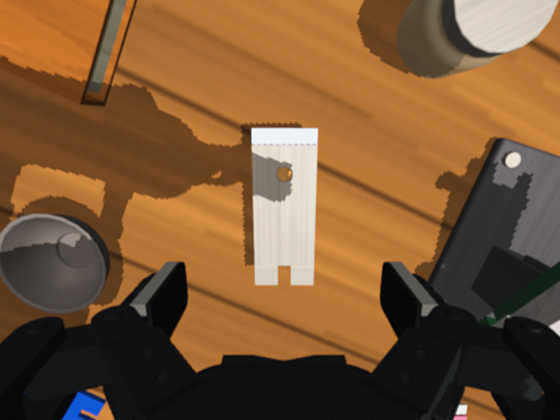

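The blade lies centred at column 285 between the pads, whose midpoint is about 284. Descending.

>>> apply_moves(commands=[{"dp": [0, 0, 30], "twist": 0}, {"dp": [0, 0, 30], "twist": 0}, {"dp": [0.5, 0.4, 25], "twist": 0}, {"dp": [0, 0, 13], "twist": 0}, {"dp": [0, 0, 6], "twist": 0}, {"dp": [0, 0, 0], "twist": 0}])

```text
t: 4.7
ee_pos: [0.5387, 0.2407, 0.0122]
ee_rot: [3.141, -0.001, 0.436]
ft_force: [-0.6, -0.6, 1.2]
opening: 1.0
```

>>> apply_moves(commands=[{"dp": [0, 0, 0], "twist": 0}, {"dp": [0, 0, 0], "twist": 0}, {"dp": [0, 0, 0], "twist": 0}, {"dp": [0, 0, 0], "twist": 0}, {"dp": [0, 0, 0], "twist": 0}, {"dp": [0, 0, 0], "twist": 0}], hand=1, grip_force=25)

```text
t: 5.3
ee_pos: [0.5382, 0.2405, 0.0116]
ee_rot: [3.142, -0.0, 0.435]
ft_force: [-0.1, -0.2, 1.0]
opening: 0.007
```

Run:
```python
from h import *
snap("wrist","pics/w4")
togo([.536,.241,.15],.438)
```

```text
t 5.35 pos [0.5382 0.2405 0.0115] rot [-3.1416  0.      0.4353] q [ 0.2154  0.4147  1.6926 -0.      1.0344  1.3509] F [0.3685 0.4753 0.4297] open 0.006
dp (current axes) mm [  -1.7471   -1.4063 -138.4985] twist deg -0.15729353276662203
```

View pics/w4.png

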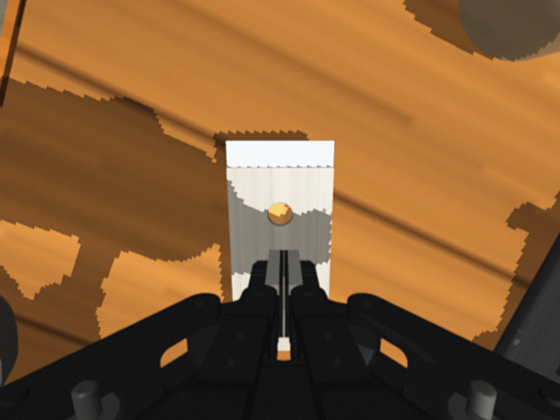

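The gripper reads shut (0.006) with no force, so it missed the blade or the reading is wrong. The picture shows the closed fingers at (285,270) over the blade. I'll check from the side.

Run:
```python
from h import *
snap("scene","pics/s1",(290,150,430,270),5)
```

```text
(no output)
```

View pics/s1.png

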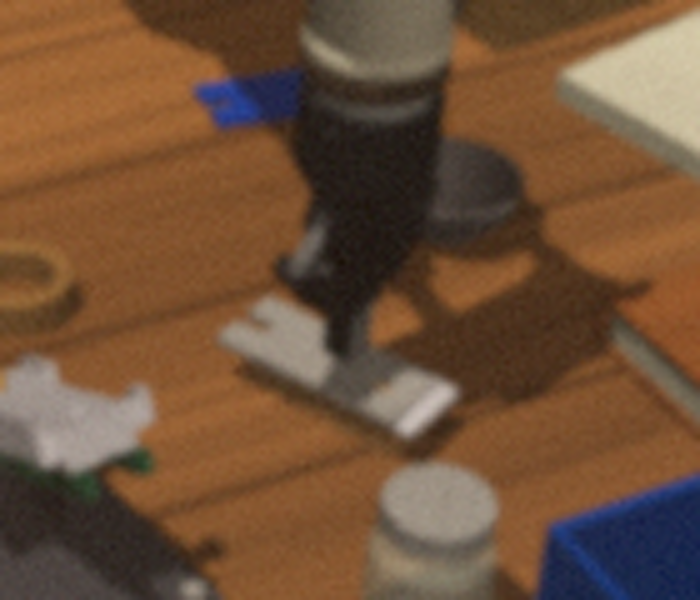

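Run:
```python
from h import *
uv=(290+348/5,150+355/5)
for z in (.0115,.031,.04,.05): print(z,onz("scene",uv,z))
o=env.get_obs(); p=o["ee_pos"]
for dz in (0,.02,.03): print(dz,(proj("scene",p+[0,0,dz])-[290,150])*5, proj("wrist",p+[0,0,dz],o))
# blade corners in scene crop
for u,v,z in [(458,392,.0285),(408,438,.0285),(222,340,.031),(268,298,.031)]: print(onz("scene",(290+u/5,150+v/5),z))
```

```text
0.0115 [0.5119 0.2612 0.0115]
0.031 [0.5325 0.2469 0.031 ]
0.04 [0.542  0.2403 0.04  ]
0.05 [0.5525 0.233  0.05  ]
0 [340.5313 390.7759] [283.5292 245.8866]
0.02 [343.3818 363.0472] [283.5421 260.4884]
0.03 [344.8267 348.9922] [283.5497 269.1799]
[0.5837 0.2866 0.0285]
[0.6055 0.2405 0.0285]
[0.4907 0.1893 0.031 ]
[0.467  0.2326 0.031 ]
```

Run:
```python
from h import *
a=cv2.imread("pics/w4_raw.png")
cv2.imwrite("pics/w4c.png",cv2.resize(a[200:360,200:370],None,fx=3.7,fy=3.7,interpolation=cv2.INTER_CUBIC))
```

```text
(no output)
```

View pics/w4c.png

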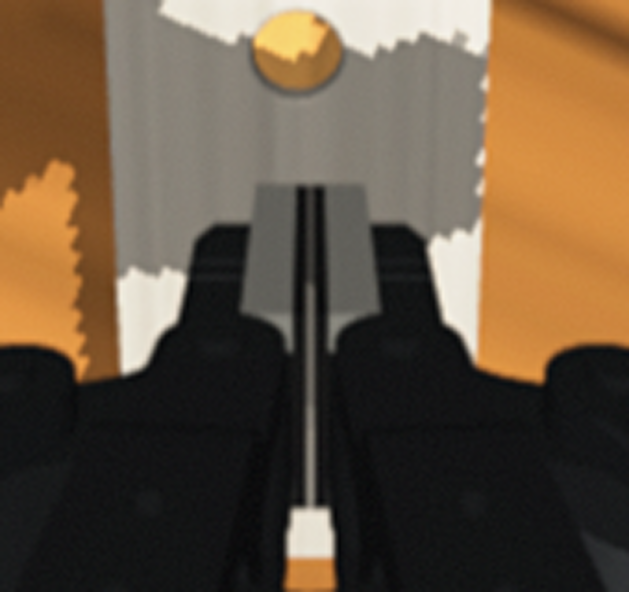

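The wrist picture has the shut pad's front face running from row 250 to 284. With the calibration that puts the fingertips about 30 mm behind the reported TCP. The scene camera agrees, placing the tips at z≈0.04, just above the blade. I'll open, go down about 35 mm more and watch the force.

>>> apply_moves(commands=[{"dp": [0, 0, 0], "twist": 0}, {"dp": [0, 0, 0], "twist": 0}, {"dp": [0, 0, 0], "twist": 0}, {"dp": [0, 0, 0], "twist": 0}, {"dp": [-1, 0, 0], "twist": 0}, {"dp": [0, 0, 10], "twist": 0}, {"dp": [0, 0, 10], "twist": 0}, {"dp": [0, 0, 0], "twist": 0}], hand=0)

```text
t: 6.2
ee_pos: [0.5352, 0.2396, -0.011]
ee_rot: [-3.141, 0.004, 0.435]
ft_force: [-0.9, -1.1, 0.3]
opening: 1.001
```

Run:
```python
from h import *
snap("wrist","pics/w5")
snap("scene","pics/s2",(290,150,430,270),5)
togo([.5362,.2408,-.024],.438)
```

```text
t 6.3 pos [ 0.5366  0.2399 -0.0094] rot [-3.1412  0.0016  0.4354] q [ 0.2151  0.4457  1.6998 -0.      0.9977  1.3505] F [-0.1066 -0.0612  0.3041] open 1.0
dp (current axes) mm [ 0.0093 -0.9471 14.6434] twist deg -0.14951768128121398
```

View pics/w5.png

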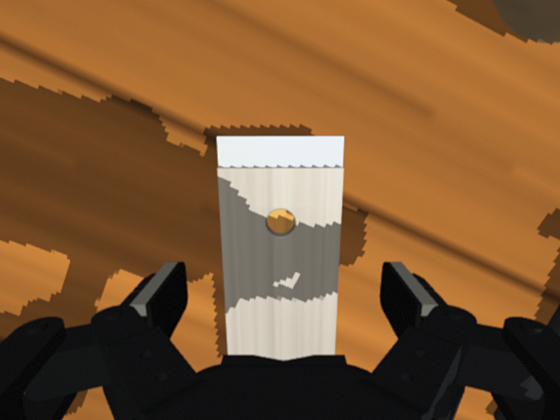

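View pics/s2.png

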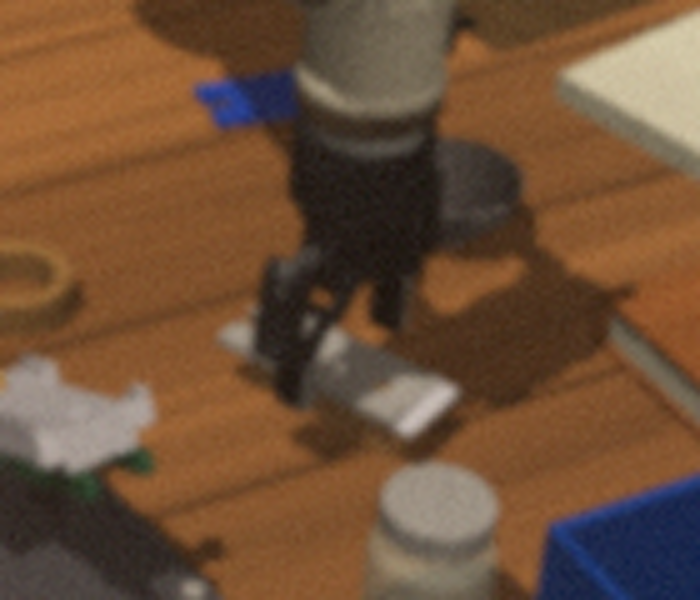

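>>> apply_moves(commands=[{"dp": [0, -1, 8], "twist": 0}, {"dp": [0, 0, 6], "twist": 0}, {"dp": [0, 0, 0], "twist": 0}])

```text
t: 6.6
ee_pos: [0.5358, 0.2408, -0.0238]
ee_rot: [-3.141, 0.002, 0.435]
ft_force: [-0.1, 0.2, 0.2]
opening: 0.995
```

>>> apply_moves(commands=[{"dp": [0, 0, 0], "twist": 0}, {"dp": [0, 0, 0], "twist": 0}, {"dp": [0, 0, 0], "twist": 0}, {"dp": [0, 0, 0], "twist": 0}, {"dp": [0, 0, 0], "twist": 0}], hand=1, grip_force=25)

```text
t: 7.1
ee_pos: [0.5372, 0.2411, -0.022]
ee_rot: [3.142, -0.001, 0.435]
ft_force: [-0.5, 1.1, 2.6]
opening: 0.582
```

Run:
```python
from h import *
snap("wrist","pics/w6")
togo([.5362,.2408,-.024],.438)
```

```text
t 7.15 pos [ 0.5372  0.2411 -0.022 ] rot [ 3.1416 -0.0006  0.4353] q [0.2167 0.4673 1.7003 0.0001 0.9733 1.3522] F [-1.207   0.6492  2.7318] open 0.579
dp (current axes) mm [-1.0036 -0.1465  1.9585] twist deg -0.15403184639758477
```

View pics/w6.png

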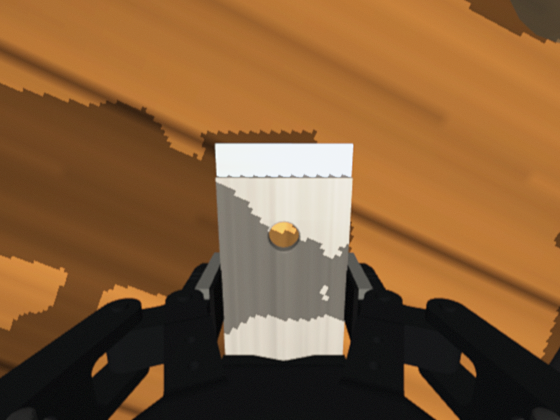

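Gripped: opening is 0.58, which fits 50 mm. The blade hole is at (284,234) and the pads press the edges at rows 260–300. Now I'll work out the grip offset and the placing target.

```bash
cat > tgt.py <<'E'
from fit import *
X,Y,yaw,s=.5839,.0365,.1336,-.0025
xg=None
def target(up,zoff,xg,off=.0505):
    g=H(X,Y,yaw,(1000*s+up+xg,0,2.5)); return np.r_[g[:2],g[2]-off+zoff/1000]
E
python3 - <<'E'
from tgt import *
o=load("pics/w6")
h=onz("wrist",(284,235),.031,o); M=R.from_euler("xyz",o["ee_rot"]).as_matrix()
print("hole in tool",M.T@(h-o["ee_pos"]))
e=[onz("wrist",uv,z,o) for uv,z in [((216,144),.0285),((353,143.5),.0285)]]
print([M.T@(p-o["ee_pos"]) for p in e])
togo([.536,.241,.15],.438)
print(target(8,60,5))
E
```

```text
hole in tool [ 0.025   0.0001 -0.053 ]
[array([ 0.0588, -0.0244, -0.0505]), array([ 0.059 ,  0.025 , -0.0505])]
t 7.15 pos [ 0.5372  0.2411 -0.022 ] rot [ 3.1416 -0.0006  0.4353] q [0.2167 0.4673 1.7003 0.0001 0.9733 1.3522] F [-1.207   0.6492  2.7318] open 0.579
dp (current axes) mm [  -0.9897   -0.405  -172.0415] twist deg -0.15403184639758477
[0.5922 0.0376 0.1263]
```

>>> apply_moves(commands=[{"dp": [0, 0, -10], "twist": 0}, {"dp": [0, 0, -30], "twist": 0}, {"dp": [0, 0, -40], "twist": 0}, {"dp": [0, 0, -40], "twist": 0}, {"dp": [0, 0, -40], "twist": 0}, {"dp": [0, 0, 0], "twist": 0}, {"dp": [0, 0, 0], "twist": 0}])

```text
t: 7.85
ee_pos: [0.5371, 0.241, 0.1382]
ee_rot: [3.141, -0.001, 0.435]
ft_force: [-0.2, -0.8, -2.8]
opening: 0.578
```

Run:
```python
from tgt import *
snap("wrist","pics/w7")
togo(target(8,60,5),yaw)
```

```text
t 7.9 pos [0.5358 0.2407 0.1363] rot [-3.1412  0.0022  0.4353] q [ 0.2166  0.2498  1.6278 -0.0001  1.2663  1.3522] F [ 0.0866 -0.1333 -3.3045] open 0.576
dp (current axes) mm [-34.4727 207.8966   9.963 ] twist deg 17.286761172787028
```

View pics/w7.png

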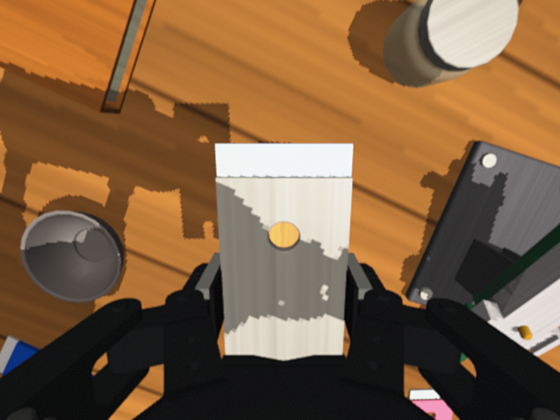

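The blade is held level and has not slipped (hole still at (284,235)). Now over the head.

>>> apply_moves(commands=[{"dp": [-7, 41, 0], "twist": 0}, {"dp": [-7, 42, 0], "twist": 0}, {"dp": [-7, 42, 0], "twist": 0}, {"dp": [-7, 42, 0], "twist": 0}, {"dp": [-6.5, 41, 0], "twist": 8.5}, {"dp": [0, 0, 0], "twist": 8.5}, {"dp": [0, 0, 0], "twist": 0.3}, {"dp": [0, 0, 0], "twist": 0}, {"dp": [0, 0, 0], "twist": 0}])

```text
t: 8.8
ee_pos: [0.5923, 0.0388, 0.1363]
ee_rot: [-3.141, 0.002, 0.137]
ft_force: [-0.2, -0.6, -3.2]
opening: 0.573
```

Run:
```python
from tgt import *
snap("wrist","pics/w8"); snap("scene","pics/s3",(230,150,370,290),4.2)
snap("top","pics/t3")
togo(target(8,20,5),yaw)
```

```text
t 8.95 pos [0.593  0.0386 0.1373] rot [-3.1415  0.0004  0.1358] q [-0.1381  0.2642  1.6083 -0.      1.2694  1.2969] F [ 0.5246  0.4309 -3.0403] open 0.579
dp (current axes) mm [-0.9189  0.8938 50.9649] twist deg 0.12400642403290452
```

View pics/w8.png

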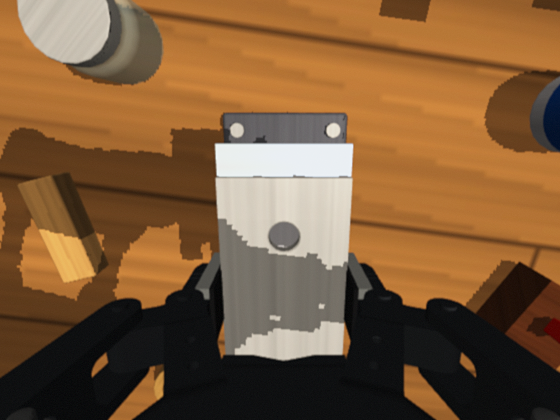

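View pics/s3.png

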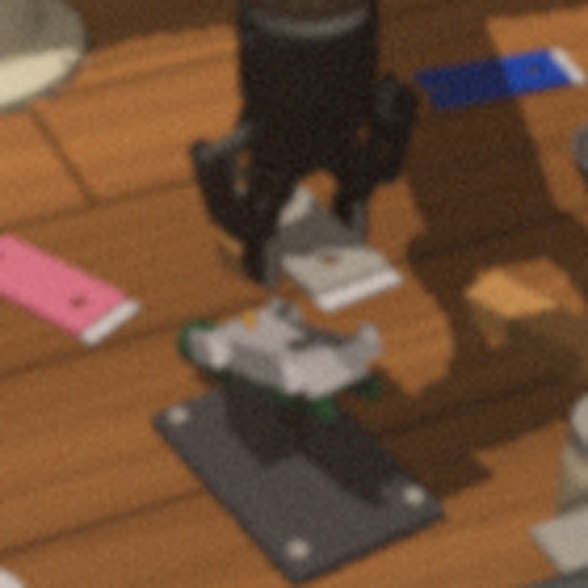

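View pics/t3.png

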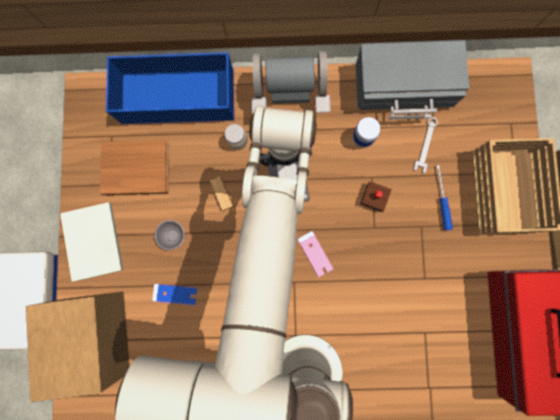

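Above the head: the blade is centred over the rest plate and the bed is clear below. Top camera is blocked. Descending.

>>> apply_moves(commands=[{"dp": [-0.9, 0.9, 25], "twist": 0.1}, {"dp": [0, 0, 20], "twist": 0}, {"dp": [0, 0, 7], "twist": 0}, {"dp": [0, 0, 0], "twist": 0}, {"dp": [0, 0, 0], "twist": 0}], grip_force=20)

```text
t: 9.45
ee_pos: [0.5932, 0.0369, 0.0865]
ee_rot: [3.141, -0.001, 0.132]
ft_force: [1.2, -0.5, -2.2]
opening: 0.573
```

>>> apply_moves(commands=[{"dp": [0, 0, 3], "twist": 0}, {"dp": [0, 0, 2], "twist": 0}, {"dp": [0, 0, 0], "twist": 0}, {"dp": [0, 0, 0], "twist": 0}])

```text
t: 9.85
ee_pos: [0.5926, 0.0368, 0.0807]
ee_rot: [3.142, -0.0, 0.132]
ft_force: [0.2, -0.0, -3.1]
opening: 0.578
```

Run:
```python
from tgt import *
snap("wrist","pics/w9"); snap("scene","pics/s4",(230,150,370,290),4.2)
togo(target(8,0,5),yaw)
```

```text
t 9.95 pos [0.5926 0.0368 0.0807] rot [ 3.1415 -0.0003  0.1316] q [-0.1413  0.3267  1.6515  0.      1.1632  1.2978] F [-0.2153 -0.6561 -1.141 ] open 0.576
dp (current axes) mm [-0.3389 -0.8836 14.3576] twist deg -0.11263579108387543
```

View pics/w9.png

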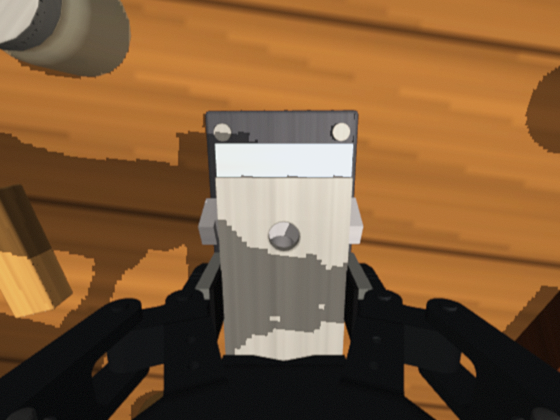

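View pics/s4.png

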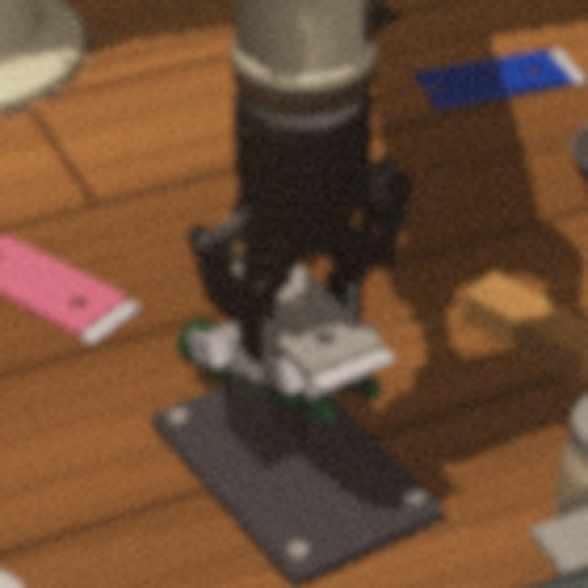

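Run:
```python
from h import *
a=cv2.imread("pics/w9_raw.png")
cv2.imwrite("pics/w9c.png",cv2.resize(a[125:275,190:375],None,fx=4,fy=4,interpolation=cv2.INTER_CUBIC))
```

```text
(no output)
```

View pics/w9c.png

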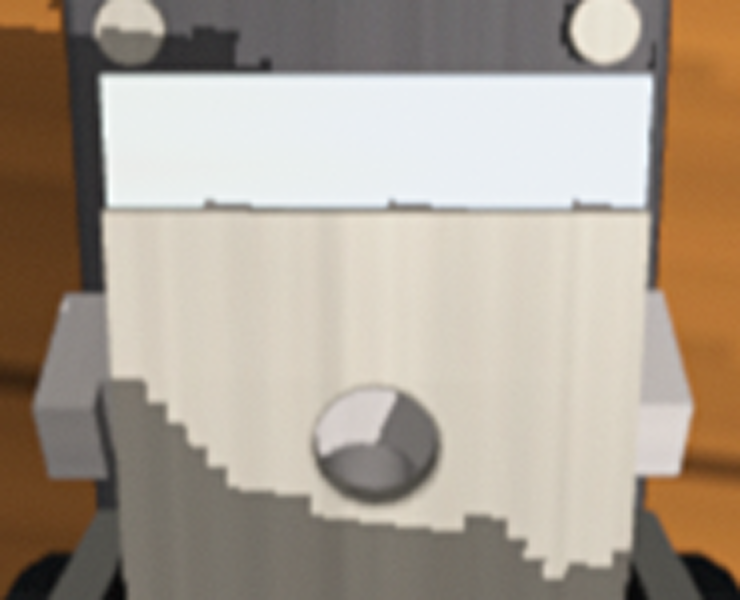

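The cheeks' outer edges at crop columns 33 and 693 give a centre of 363. The blade's centre is 375, so the head lies about 1.5 mm towards −y in tool axes. I'll correct that and lower on.

>>> apply_moves(commands=[{"dp": [-0.3, -1.4, 0], "twist": 0}, {"dp": [0, 0, 3], "twist": 0}, {"dp": [0, 0, 2], "twist": 0}, {"dp": [0, 0, 0], "twist": 0}])

```text
t: 10.35
ee_pos: [0.5925, 0.0382, 0.0764]
ee_rot: [3.142, -0.001, 0.132]
ft_force: [-2.7, 0.3, 4.2]
opening: 0.576
```

>>> apply_moves(commands=[{"dp": [0, 0, 2], "twist": 0}, {"dp": [0, 0, 1], "twist": 0}, {"dp": [0, 0, 0], "twist": 0}])

```text
t: 10.65
ee_pos: [0.5927, 0.0382, 0.0736]
ee_rot: [3.141, -0.001, 0.132]
ft_force: [-3.2, 0.2, 6.8]
opening: 0.575
```

Run:
```python
from tgt import *
snap("wrist","pics/w10"); snap("scene","pics/s5",(230,150,370,290),4.2)
togo(target(8,0,5),yaw)
```

```text
t 10.75 pos [0.5927 0.0382 0.0736] rot [ 3.1413 -0.0014  0.1317] q [-0.139   0.3351  1.6562  0.0002  1.1489  1.3   ] F [-2.7998  0.5576  4.3459] open 0.575
dp (current axes) mm [-0.587   0.4927  7.3027] twist deg -0.1064487373657459
```

View pics/w10.png

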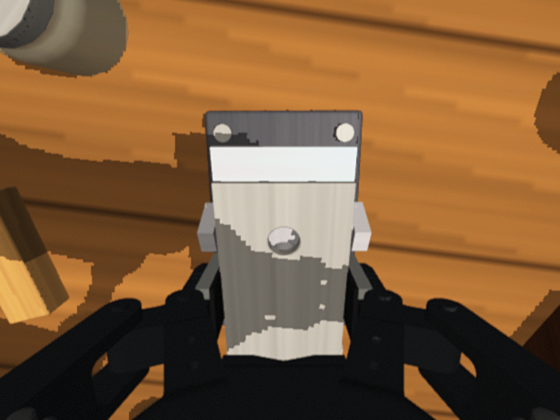

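View pics/s5.png

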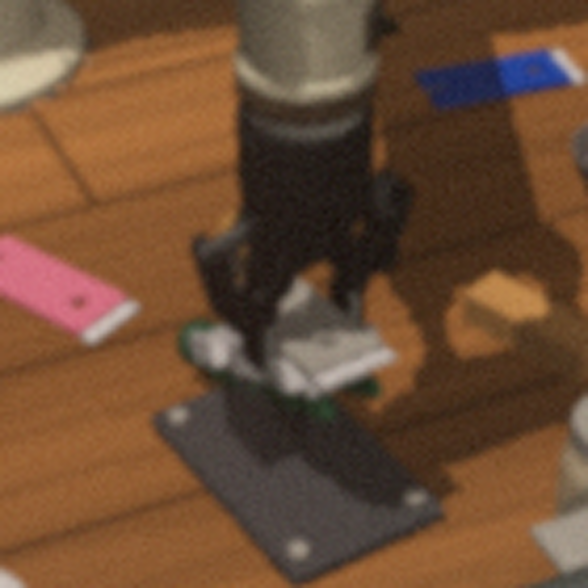

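The blade is pivoting: its edge has widened to columns 210–357, so the up-slope end is rising. It is now centred between the cheeks (199–369). Continue.

>>> apply_moves(commands=[{"dp": [-0.3, 0, 2], "twist": 0}, {"dp": [0, 0, 1.5], "twist": 0}, {"dp": [0, 0, 1.5], "twist": 0}, {"dp": [0, 0, 0], "twist": 0}])

```text
t: 11.15
ee_pos: [0.5932, 0.0382, 0.069]
ee_rot: [3.141, -0.003, 0.132]
ft_force: [-0.8, 1.3, 4.6]
opening: 0.579
```

Run:
```python
from tgt import *
snap("wrist","pics/w11"); snap("scene","pics/s6",(230,190,350,290),5)
togo(target(8,0,5),yaw)
```

```text
t 11.25 pos [0.5932 0.0382 0.069 ] rot [ 3.1412 -0.0034  0.1317] q [-0.139   0.3408  1.659   0.0006  1.1385  1.2998] F [-0.0763  1.2982  5.1735] open 0.579
dp (current axes) mm [-1.1304  0.4649  2.7223] twist deg -0.1097356968911976
```

View pics/w11.png

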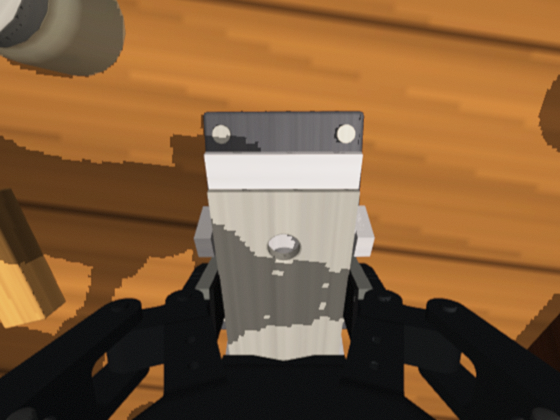

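View pics/s6.png

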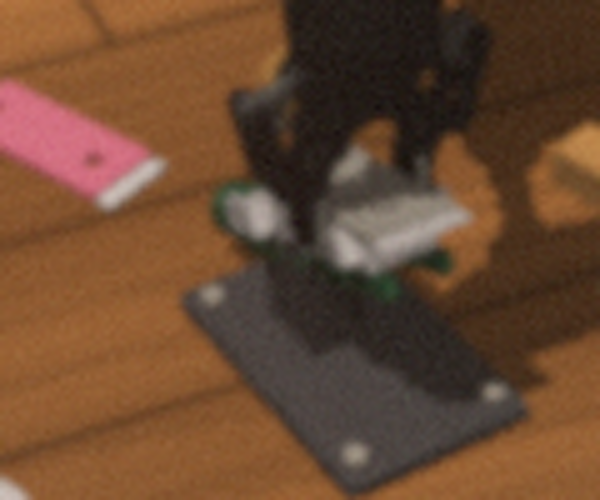

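```bash
cat > ang.py <<'E'
from h import *
import sys
def bl(p,a,o,xg=5.5,off=50.5):
    x=(p[0]-xg)/1000; z=(p[2]-2.5)/1000
    t=np.array([x*np.cos(a)-z*np.sin(a),-p[1]/1000,-(off/1000)-(x*np.sin(a)+z*np.cos(a))])
    M=R.from_euler("xyz",o["ee_rot"]).as_matrix(); return M@t+o["ee_pos"]
if __name__=="__main__":
    o=load(sys.argv[1])
    for a in [0,.2,.3,.35,.4,.45,.5]:
        print(a,proj("wrist",bl((65,25,2.5),a,o),o),proj("wrist",bl((65,-25,2.5),a,o),o),"hole",proj("wrist",bl((30,0,5),a,o),o),"shoulder",proj("wrist",bl((53,25,5),a,o),o))
E
python3 ang.py pics/w11
```

```text
0 [213.6156 142.1076] [352.4951 142.2011] hole [283.0133 236.3386] shoulder [214.0404 176.3206]
0.2 [206.2631 147.8292] [359.7578 147.9326] hole [282.9951 243.277 ] shoulder [208.4902 184.993 ]
0.3 [202.2765 154.0036] [363.6915 154.1123] hole [282.9855 247.7633] shoulder [205.6155 191.8895]
0.35 [200.2238 158.0305] [365.7159 158.142 ] hole [282.9806 250.2511] shoulder [204.1717 196.0188]
0.4 [198.1414 162.7226] [367.7688 162.8369] hole [282.9758 252.8958] shoulder [202.7324 200.6118]
0.45 [196.0384 168.1053] [369.8411 168.2224] hole [282.9709 255.6916] shoulder [201.3046 205.6717]
0.5 [193.9252 174.1999] [371.9225 174.3199] hole [282.966  258.6317] shoulder [199.8963 211.198 ]
```

>>> apply_moves(commands=[{"dp": [-0.5, 0, 1.5], "twist": 0}, {"dp": [0, 0, 1.5], "twist": 0}, {"dp": [0, 0, 0], "twist": 0}])

```text
t: 11.55
ee_pos: [0.5937, 0.0382, 0.0666]
ee_rot: [3.141, -0.006, 0.132]
ft_force: [-0.2, 1.7, 5.5]
opening: 0.579
```

```bash
python3 - <<'E'
from tgt import *
snap("wrist","pics/w12",(180,120,390,280),3.8)
togo(target(8,0,5),yaw)
E
python3 ang.py pics/w12
```

```text
t 11.6 pos [0.5937 0.0383 0.0666] rot [ 3.141  -0.0055  0.1317] q [-0.1391  0.3433  1.6611  0.001   1.1318  1.2996] F [0.4837 1.5208 5.3431] open 0.58
dp (current axes) mm [-1.5481  0.4551  0.3068] twist deg -0.11054006346337966
0 [213.6172 142.1018] [352.4953 142.1953] hole [283.0142 236.3323] shoulder [214.042  176.3146]
0.2 [206.2649 147.8228] [359.7579 147.9261] hole [282.996  243.2704] shoulder [208.4919 184.9864]
0.3 [202.2785 153.9967] [363.6916 154.1055] hole [282.9864 247.7566] shoulder [205.6173 191.8825]
0.35 [200.2258 158.0235] [365.716  158.1349] hole [282.9815 250.2443] shoulder [204.1736 196.0117]
0.4 [198.1434 162.7153] [367.7688 162.8296] hole [282.9767 252.8889] shoulder [202.7343 200.6045]
0.45 [196.0405 168.0977] [369.8411 168.2148] hole [282.9718 255.6846] shoulder [201.3065 205.6642]
0.5 [193.9274 174.1921] [371.9224 174.312 ] hole [282.967  258.6246] shoulder [199.8983 211.1903]
```

View pics/w12.png

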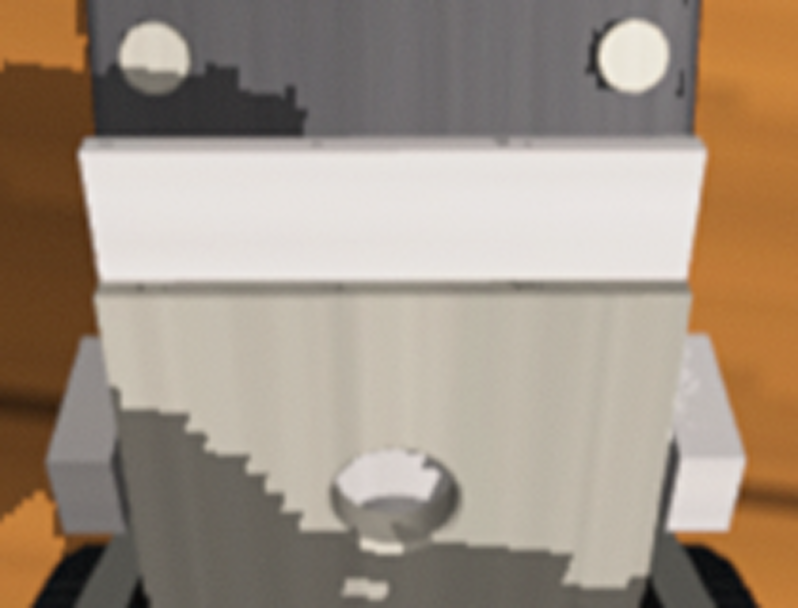

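>>> apply_moves(commands=[{"dp": [-1, 0, 1.5], "twist": 0}, {"dp": [-0.5, 0, 1], "twist": 0}, {"dp": [0, 0, 0], "twist": 0}])

```text
t: 11.9
ee_pos: [0.5929, 0.0377, 0.0646]
ee_rot: [3.14, -0.007, 0.132]
ft_force: [0.9, 0.9, 7.0]
opening: 0.573
```

```bash
python3 - <<'E'
from tgt import *
snap("wrist","pics/w13",(180,120,390,280),3.8)
togo(target(8,0,5),yaw)
E
python3 ang.py pics/w13 | tail -4
```

```text
t 11.95 pos [0.5928 0.0378 0.0646] rot [ 3.1403 -0.0069  0.1316] q [-0.14    0.3428  1.6662  0.0007  1.1257  1.2989] F [1.381  1.3768 6.7689] open 0.575
dp (current axes) mm [-0.6179  0.0657 -1.7023] twist deg -0.11393074162098925
0.35 [200.2285 158.0192] [365.7177 158.1307] hole [282.9835 250.2402] shoulder [204.1762 196.0075]
0.4 [198.1463 162.711 ] [367.7706 162.8252] hole [282.9786 252.8848] shoulder [202.7369 200.6001]
0.45 [196.0434 168.0932] [369.8429 168.2103] hole [282.9738 255.6805] shoulder [201.3093 205.6597]
0.5 [193.9304 174.1875] [371.9242 174.3073] hole [282.9689 258.6204] shoulder [199.9011 211.1857]
```

View pics/w13.png

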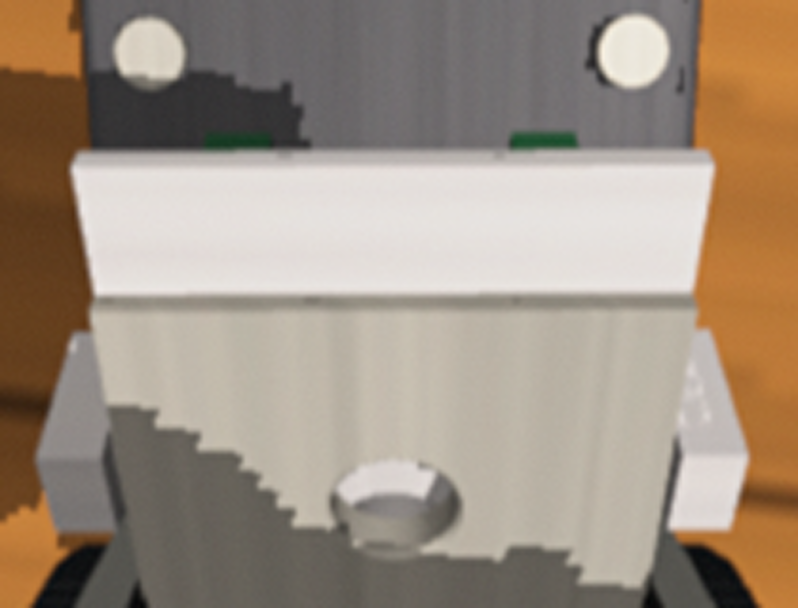

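>>> apply_moves(commands=[{"dp": [0, 0, 1], "twist": 0}, {"dp": [0, 0, 1], "twist": 0}, {"dp": [0, 0, 0], "twist": 0}])

```text
t: 12.25
ee_pos: [0.5932, 0.0378, 0.0629]
ee_rot: [3.14, -0.008, 0.132]
ft_force: [1.7, 0.9, 7.8]
opening: 0.579
```

```bash
python3 - <<'E'
from tgt import *
snap("wrist","pics/w14",(180,120,390,280),3.8)
snap("scene","pics/s7",(230,190,350,290),5)
togo(target(8,0,5),yaw)
E
python3 ang.py pics/w14 | tail -4
```

```text
t 12.35 pos [0.5931 0.0378 0.0629] rot [ 3.1402 -0.0074  0.1317] q [-0.1399  0.3454  1.6668  0.0007  1.1219  1.2989] F [0.8473 0.7958 7.2169] open 0.575
dp (current axes) mm [-0.8762  0.0352 -3.474 ] twist deg -0.11084096733823312
0.35 [200.2293 158.0176] [365.718 158.129] hole [282.9839 250.2386] shoulder [204.1769 196.0058]
0.4 [198.147  162.7093] [367.7708 162.8235] hole [282.9791 252.8832] shoulder [202.7376 200.5984]
0.45 [196.0441 168.0915] [369.8431 168.2085] hole [282.9742 255.6789] shoulder [201.31   205.6579]
0.5 [193.9312 174.1856] [371.9245 174.3055] hole [282.9694 258.6187] shoulder [199.9018 211.1839]
```

View pics/w14.png

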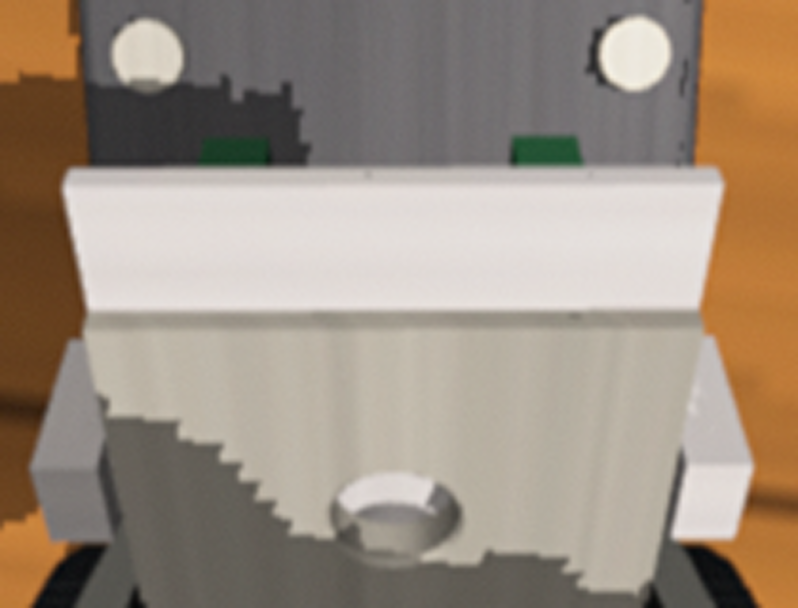

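View pics/s7.png

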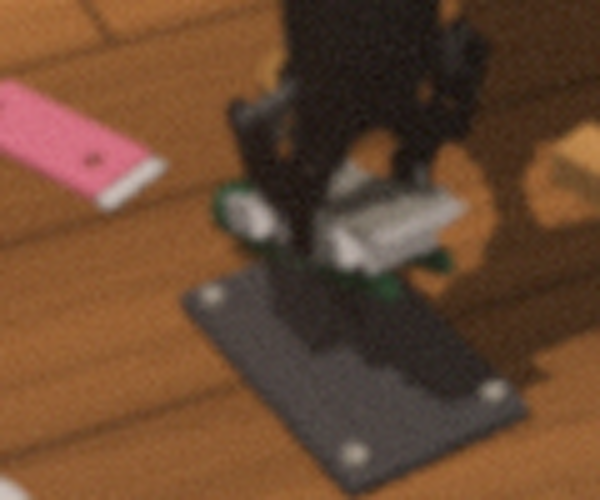

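Blade angle is now about 0.45–0.46 rad, so it lies flat on the slope and centred. Sliding down-slope now.

>>> apply_moves(commands=[{"dp": [-1.35, 0, 0.7], "twist": 0}, {"dp": [-1.35, 0, 0.7], "twist": 0}, {"dp": [-1.35, 0, 0.7], "twist": 0}, {"dp": [0, 0, 0], "twist": 0}])

```text
t: 12.75
ee_pos: [0.589, 0.0369, 0.0608]
ee_rot: [3.14, -0.007, 0.132]
ft_force: [1.6, -0.2, 7.3]
opening: 0.576
```

```bash
python3 - <<'E'
from tgt import *
snap("wrist","pics/w15",(180,120,390,280),3.8)
togo(target(0,0,5),yaw)
E
python3 ang.py pics/w15 | tail -4
```

```text
t 12.8 pos [0.589  0.0369 0.0608] rot [ 3.1398 -0.0071  0.1315] q [-0.1421  0.3388  1.68    0.0003  1.1155  1.2971] F [1.4486 0.4668 7.3649] open 0.575
dp (current axes) mm [-3.8927 -0.2459 -2.1133] twist deg -0.1202208943597604
0.35 [200.23   158.0186] [365.719  158.1299] hole [282.9847 250.2396] shoulder [204.1776 196.0068]
0.4 [198.1477 162.7103] [367.7719 162.8244] hole [282.9798 252.8842] shoulder [202.7383 200.5994]
0.45 [196.0449 168.0925] [369.8442 168.2095] hole [282.975  255.6798] shoulder [201.3107 205.659 ]
0.5 [193.932  174.1867] [371.9256 174.3065] hole [282.9701 258.6197] shoulder [199.9025 211.185 ]
```

View pics/w15.png

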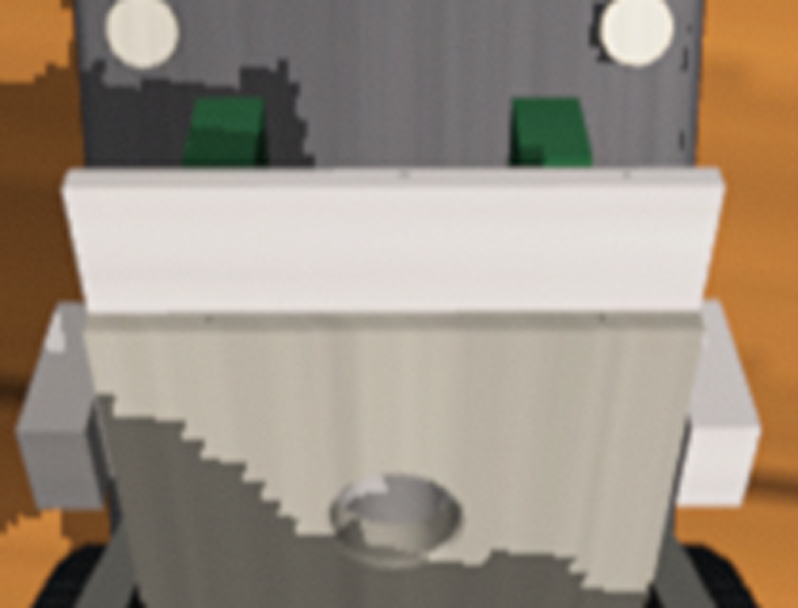

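>>> apply_moves(commands=[{"dp": [-1.35, 0, 0.65], "twist": 0}, {"dp": [-1.35, 0, 0.65], "twist": 0}, {"dp": [0, 0, 0], "twist": 0}])

```text
t: 13.1
ee_pos: [0.5863, 0.0365, 0.0594]
ee_rot: [3.14, -0.007, 0.131]
ft_force: [1.1, -0.6, 7.7]
opening: 0.577
```

>>> apply_moves(commands=[{"dp": [-0.9, 0, 0.45], "twist": 0}, {"dp": [-0.9, 0, 0.45], "twist": 0}, {"dp": [0, 0, 0], "twist": 0}])

```text
t: 13.4
ee_pos: [0.5853, 0.0364, 0.0589]
ee_rot: [3.14, -0.009, 0.131]
ft_force: [3.8, 0.3, 8.2]
opening: 0.579
```

```bash
python3 - <<'E'
from tgt import *
snap("wrist","pics/w16",(180,120,390,280),3.8)
togo(target(0,0,5),yaw)
E
python3 ang.py pics/w16 | tail -4
```

```text
t 13.45 pos [0.5853 0.0363 0.0589] rot [ 3.1397 -0.0089  0.1314] q [-0.1442  0.3314  1.6937  0.0006  1.1074  1.2949] F [3.3015 0.3672 7.4974] open 0.577
dp (current axes) mm [-0.1412 -0.3306 -3.9558] twist deg -0.12513918497297644
0.35 [200.2314 158.013 ] [365.7188 158.1243] hole [282.9852 250.2341] shoulder [204.1789 196.0011]
0.4 [198.1492 162.7045] [367.7717 162.8186] hole [282.9804 252.8786] shoulder [202.7397 200.5936]
0.45 [196.0464 168.0865] [369.844  168.2035] hole [282.9755 255.6742] shoulder [201.3121 205.653 ]
0.5 [193.9335 174.1805] [371.9253 174.3003] hole [282.9707 258.6141] shoulder [199.9039 211.1789]
```

View pics/w16.png

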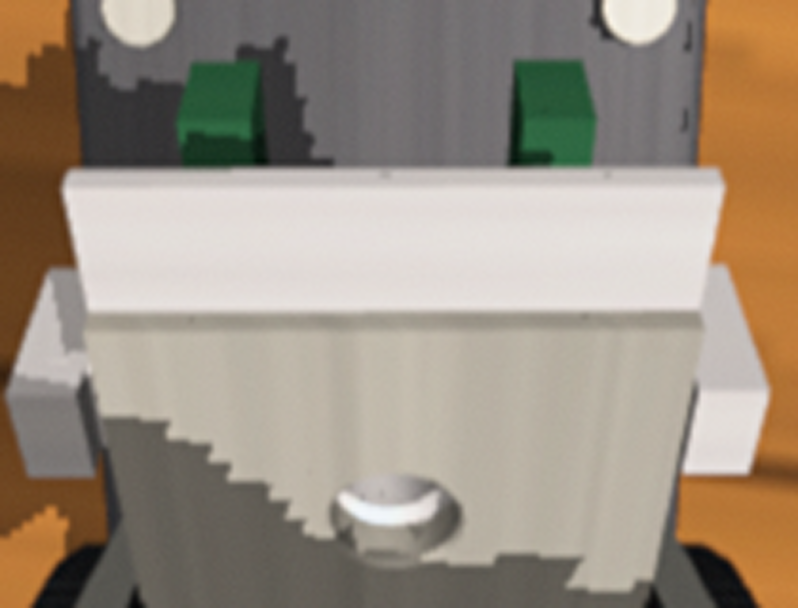

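Resistance begins exactly where home was predicted: it moved 1 mm of the 1.8 commanded and the x force rose. Pushing further to confirm.

>>> apply_moves(commands=[{"dp": [-0.9, 0, 0.4], "twist": 0}, {"dp": [-0.9, 0, 0.4], "twist": 0}, {"dp": [0, 0, 0], "twist": 0}])

```text
t: 13.75
ee_pos: [0.5852, 0.0363, 0.0588]
ee_rot: [3.139, -0.013, 0.131]
ft_force: [7.8, 1.1, 6.4]
opening: 0.578
```

>>> apply_moves(commands=[{"dp": [-0.9, 0, 0.4], "twist": 0}, {"dp": [-0.9, 0, 0.4], "twist": 0}, {"dp": [0, 0, 0], "twist": 0}])

```text
t: 14.05
ee_pos: [0.5853, 0.0363, 0.0587]
ee_rot: [3.139, -0.017, 0.131]
ft_force: [11.2, 3.4, 5.2]
opening: 0.579
```

```bash
python3 - <<'E'
from tgt import *
snap("wrist","pics/w17",(180,120,390,280),3.8)
snap("scene","pics/s8",(230,190,350,290),5)
togo(target(0,0,5),yaw)
E
python3 ang.py pics/w17 | tail -4
```

```text
t 14.15 pos [0.5853 0.0362 0.0588] rot [ 3.1393 -0.0172  0.1309] q [-0.1455  0.3252  1.702   0.0027  1.0973  1.2932] F [11.5974  3.0114  6.0314] open 0.575
dp (current axes) mm [-0.1142 -0.4247 -4.0919] twist deg -0.15519387078560917
0.35 [200.2371 157.9859] [365.7169 158.097 ] hole [282.987  250.2077] shoulder [204.1843 195.9736]
0.4 [198.1551 162.6765] [367.7696 162.7905] hole [282.9822 252.8519] shoulder [202.7451 200.5654]
0.45 [196.0525 168.0576] [369.8417 168.1744] hole [282.9773 255.6472] shoulder [201.3177 205.6241]
0.5 [193.9398 174.1506] [371.9229 174.2702] hole [282.9725 258.5867] shoulder [199.9096 211.1492]
```

View pics/w17.png

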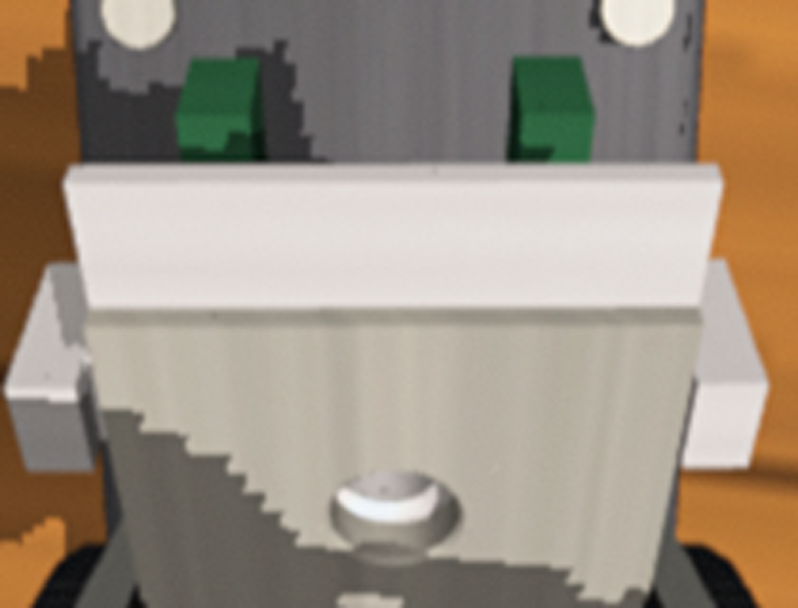

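View pics/s8.png

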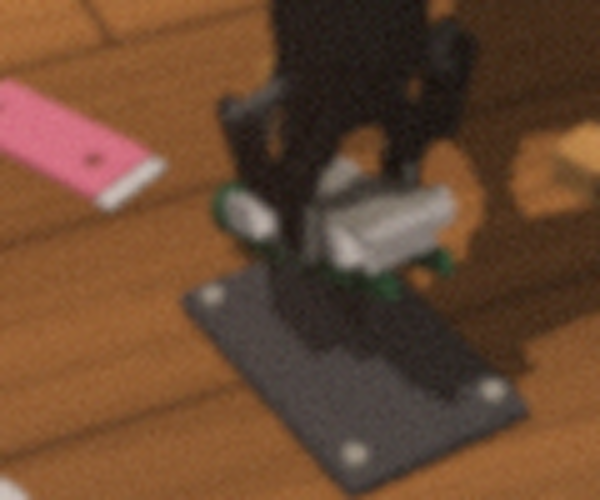

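The blade is solidly home: position unchanged while the push rose to about 12 N, with no lift and the slope angle still about 0.45. I'll record the blade hole's position, then release.

Run:
```python
from ang import *
for f in ("pics/w16","pics/w17"):
    o=load(f); print(f,"hole top",bl((30,0,5),.45,o),"pinpoint",bl((-51,0,0),.45,o))
```

```text
pics/w16 hole top [0.6055 0.0392 0.1225] pinpoint [0.5357 0.0299 0.0821]
pics/w17 hole top [0.605  0.039  0.1225] pinpoint [0.5355 0.0298 0.0815]
```

>>> apply_moves(commands=[{"dp": [0.5, 0, -0.5], "twist": 0}, {"dp": [0, 0, 0], "twist": 0}, {"dp": [0, 0, 0], "twist": 0}, {"dp": [0, 0, 0], "twist": 0}, {"dp": [0, 0, 0], "twist": 0}], hand=0)

```text
t: 14.65
ee_pos: [0.5777, 0.0363, 0.0541]
ee_rot: [-3.141, 0.001, 0.132]
ft_force: [0.2, 0.1, -0.3]
opening: 1.0
```

>>> apply_moves(commands=[{"dp": [0, 0, -10], "twist": 0}, {"dp": [0, 0, -30], "twist": 0}, {"dp": [0, 0, -40], "twist": 0}, {"dp": [0, 0, -40], "twist": 0}, {"dp": [0, 0, -30], "twist": 0}, {"dp": [0, 0, 0], "twist": 0}, {"dp": [0, 0, 0], "twist": 0}])

```text
t: 15.35
ee_pos: [0.5786, 0.0363, 0.2057]
ee_rot: [3.141, -0.002, 0.132]
ft_force: [-0.2, 0.1, 0.4]
opening: 1.0
```

Run:
```python
from tgt import *
snap("wrist","pics/w18",(180,60,390,280),2.7)
togo([.508,-.227,.2],yaw)
```

```text
t 15.4 pos [0.5777 0.0364 0.2041] rot [-3.1413  0.001   0.1317] q [-0.1457  0.1688  1.5842  0.      1.3897  1.2934] F [ 0.2388 -0.1329  0.1005] open 0.995
dp (current axes) mm [-103.6717  251.9604    4.1085] twist deg -0.11058201186360057
```

View pics/w18.png

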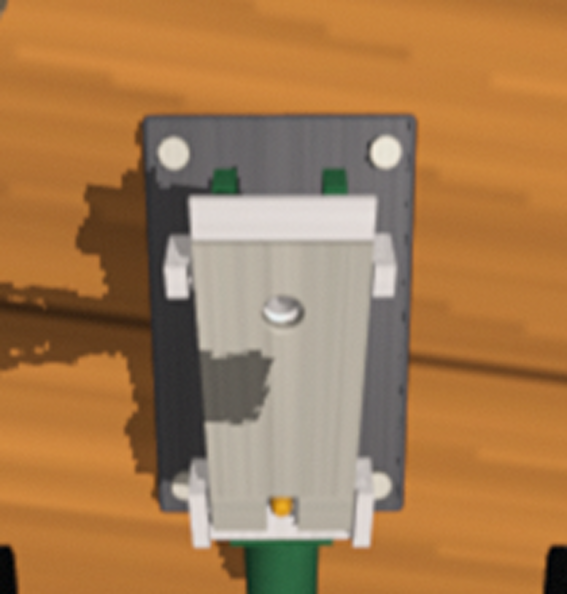

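The picture shows the blade flat between the cheeks with the brass pin in the notch's bottom (crop (282,505)) and the holes in line at (282,311). Now the rack.

>>> apply_moves(commands=[{"dp": [-17, 42, 0], "twist": 0}, {"dp": [-17, 42, 0], "twist": 0}, {"dp": [-17, 42, 0], "twist": 0}, {"dp": [-17, 42, 0], "twist": 8.5}, {"dp": [-13, 43, 0], "twist": 8.5}, {"dp": [-6, 44, 0], "twist": 8.5}, {"dp": [0, 0, 0], "twist": 8.5}, {"dp": [0, 0, 0], "twist": 2}, {"dp": [0, 0, 0], "twist": 0}, {"dp": [0, 0, 0], "twist": 0}])

```text
t: 16.4
ee_pos: [0.5053, -0.2238, 0.2032]
ee_rot: [-3.141, 0.003, -0.495]
ft_force: [-0.8, -0.4, -0.5]
opening: 0.998
```

Run:
```python
from tgt import *
snap("wrist","pics/w19")
togo([.508,-.227,.2],-.494)
a=cv2.imread("pics/w19_raw.png");
```

```text
t 16.45 pos [ 0.5056 -0.2237  0.2036] rot [-3.1413  0.0019 -0.4953] q [-0.6352  0.1029  1.6579  0.      1.3827  1.4309] F [0.8107 0.6183 0.0535] open 0.997
dp (current axes) mm [3.7013 1.721  3.5511] twist deg -0.07567391024493911
```

View pics/w19.png

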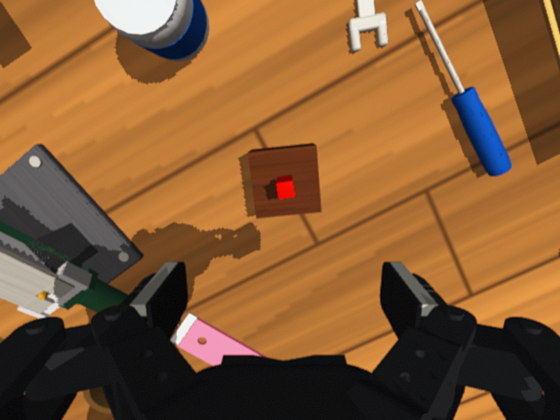

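Run:
```python
from h import *
a=cv2.imread("pics/w19_raw.png")
cv2.imwrite("pics/w19c.png",cv2.resize(a[135:225,235:330],None,fx=6.5,fy=6.5,interpolation=cv2.INTER_CUBIC))
```

```text
(no output)
```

View pics/w19c.png

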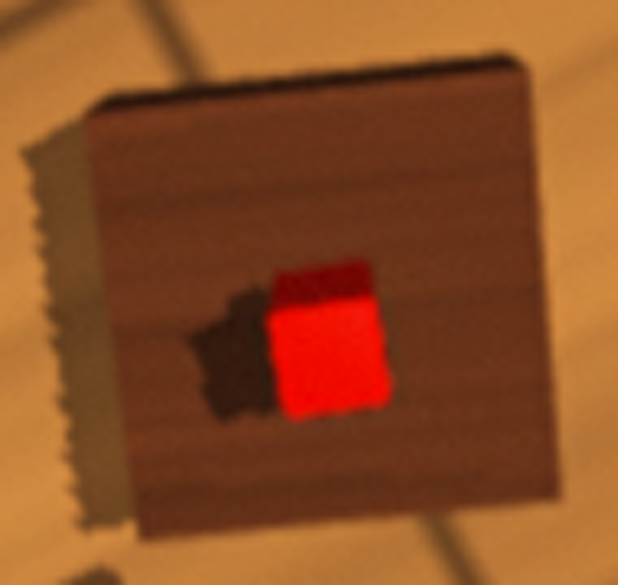

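Run:
```python
from h import *
o=load("pics/w19"); c=lambda u,v:(235+(u+.5)/6.5-.5,135+(v+.5)/6.5-.5)
def sq(pts,z):
    P=[onz("wrist",c(*p),z,o) for p in pts]; P=np.array(P)[:,:2]
    ang=[np.arctan2(*(P[i+1]-P[i])[::-1]) for i in range(3)]+[np.arctan2(*(P[0]-P[3])[::-1])]
    print(P.mean(0),"sides",[np.linalg.norm(P[i]-P[(i+1)%4]) for i in range(4)],"ang mod90",[(a%(np.pi/2)) for a in ang])
sq([(268,315),(375,297),(391,403),(290,418)],.080)
sq([(90,112),(528,72),(560,497),(140,540)],.042)
```

```text
[ 0.5104 -0.2293] sides [np.float64(0.015267805608726096), np.float64(0.015437093193726078), np.float64(0.01456090356000786), np.float64(0.015191528783244979)] ang mod90 [np.float64(1.2446400094999281), np.float64(1.2314795130048144), np.float64(1.2272875459452621), np.float64(1.2779502728599286)]
[ 0.5104 -0.2292] sides [np.float64(0.06804497157366408), np.float64(0.0683455459502067), np.float64(0.06898548267745422), np.float64(0.0694832343309763)] ang mod90 [np.float64(1.1656939425985637), np.float64(1.1789969854908717), np.float64(1.1822740229652096), np.float64(1.1653794439021488)]
```

Run:
```python
from h import *
togo([.5104,-.2293,.02],-.326)
```

```text
t 16.45 pos [ 0.5056 -0.2237  0.2036] rot [-3.1413  0.0019 -0.4953] q [-0.6352  0.1029  1.6579  0.      1.3827  1.4309] F [0.8107 0.6183 0.0535] open 0.997
dp (current axes) mm [  7.2541   2.654  183.5444] twist deg -9.701364868442777
```

>>> apply_moves(commands=[{"dp": [7, 2.7, 10], "twist": -8.5}, {"dp": [0, 0, 40], "twist": -1.2}, {"dp": [0, 0, 40], "twist": 0}, {"dp": [0, 0, 30], "twist": 0}, {"dp": [0, 0, 0], "twist": 0}, {"dp": [0, 0, 0], "twist": 0}])

```text
t: 17.05
ee_pos: [0.5109, -0.2297, 0.0849]
ee_rot: [-3.141, 0.001, -0.326]
ft_force: [0.8, -0.1, 1.0]
opening: 0.999
```

Run:
```python
from h import *
snap("wrist","pics/w20",(200,160,370,300),4)
togo([.5104,-.2293,.02],-.326)
```

```text
t 17.1 pos [ 0.512  -0.2306  0.0864] rot [ 3.1408 -0.0024 -0.3266] q [-0.6383  0.2407  1.7452 -0.      1.1531  1.2591] F [ 0.7104 -0.2961  0.3403] open 1.0
dp (current axes) mm [-2.0358 -0.7459 66.3522] twist deg -0.036041259985986826
```

View pics/w20.png

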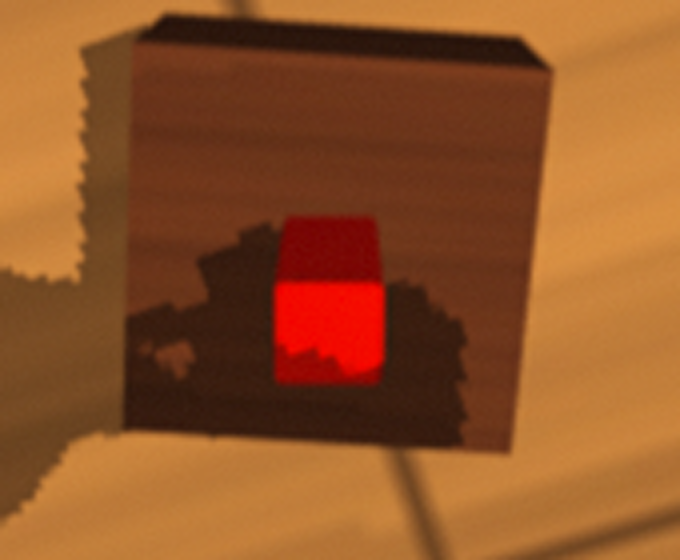

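The red head is square to the tool, centred at column 282. Down to grasp.

>>> apply_moves(commands=[{"dp": [-1.2, -0.6, 30], "twist": 0}, {"dp": [0, 0, 26], "twist": 0}, {"dp": [0, 0, 10], "twist": 0}, {"dp": [0, 0, 0], "twist": 0}, {"dp": [0, 0, 0], "twist": 0}])

```text
t: 17.6
ee_pos: [0.5113, -0.2301, 0.0206]
ee_rot: [3.141, -0.003, -0.327]
ft_force: [1.1, -0.5, 0.4]
opening: 1.0
```

>>> apply_moves(commands=[{"dp": [0, 0, 0], "twist": 0}, {"dp": [0, 0, 0], "twist": 0}, {"dp": [0, 0, 0], "twist": 0}, {"dp": [0, 0, 0], "twist": 0}, {"dp": [0, 0, 0], "twist": 0}], hand=1, grip_force=30)

```text
t: 18.1
ee_pos: [0.51, -0.2292, 0.0189]
ee_rot: [3.141, -0.0, -0.327]
ft_force: [0.9, -0.9, 0.6]
opening: 0.184
```

Run:
```python
from h import *
snap("wrist","pics/w21",(200,160,370,300),4)
snap("scene","pics/s9",(140,200,260,300),5)
togo([.5104,-.2293,.02],-.326)
```

```text
t 18.2 pos [ 0.51   -0.2292  0.0189] rot [ 3.1415 -0.0003 -0.3273] q [-0.6384  0.3358  1.7804 -0.      1.025   1.2597] F [-1.0935  0.0348  1.7779] open 0.182
dp (current axes) mm [ 0.3696 -0.0134 -1.1337] twist deg -0.07716798731614433
```

View pics/w21.png

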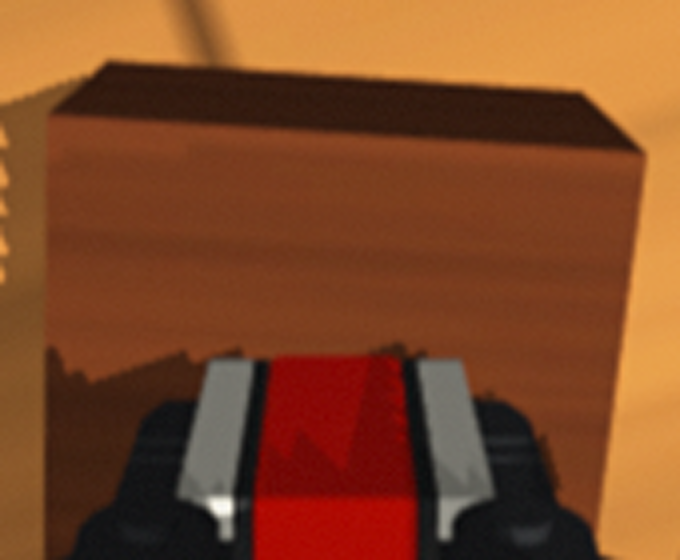

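View pics/s9.png

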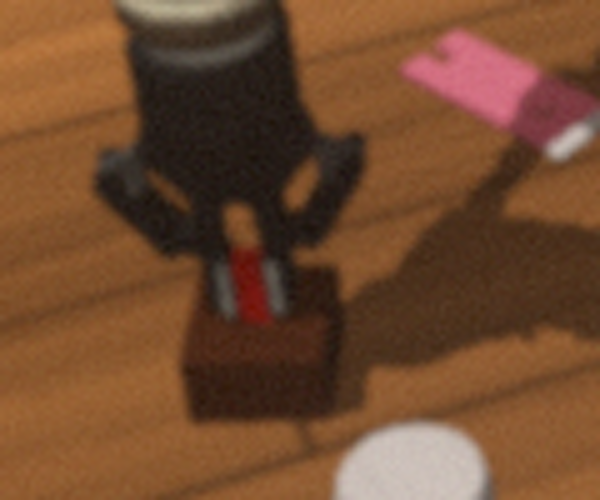

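Gripped: opening is 0.18, which fits 16 mm. The pads hold the red head from about 10 mm above the shoulder up. The tool can't tilt, so I'll tilt the pin in the grip: raise it until about 10 mm of shank is left in the rack hole, then move −x so the hole edge turns it about 26°.

>>> apply_moves(commands=[{"dp": [0, 0, -8], "twist": 0}, {"dp": [0, 0, -16], "twist": 0}, {"dp": [0, 0, 0], "twist": 0}, {"dp": [-4, 0, 0], "twist": 0}, {"dp": [-4, 0, 0], "twist": 0}, {"dp": [-4, 0, 0], "twist": 0}, {"dp": [0, 0, 0], "twist": 0}], grip_force=20)

```text
t: 18.9
ee_pos: [0.5003, -0.226, 0.0432]
ee_rot: [3.141, -0.006, -0.328]
ft_force: [5.9, -1.1, 0.5]
opening: 0.184
```

Run:
```python
from h import *
snap("wrist","pics/w22",(200,140,370,300),3.7)
snap("scene","pics/s10",(140,200,260,300),5)
togo([.5104,-.2293,.043],-.326)
```

```text
t 19.0 pos [ 0.5003 -0.226   0.0432] rot [ 3.1412 -0.0051 -0.3278] q [-0.6452  0.2705  1.8062  0.0014  1.0599  1.2527] F [ 4.8762 -0.9759  0.2894] open 0.177
dp (current axes) mm [10.6033 -0.0891  0.273 ] twist deg -0.10359868176832993
```

View pics/w22.png

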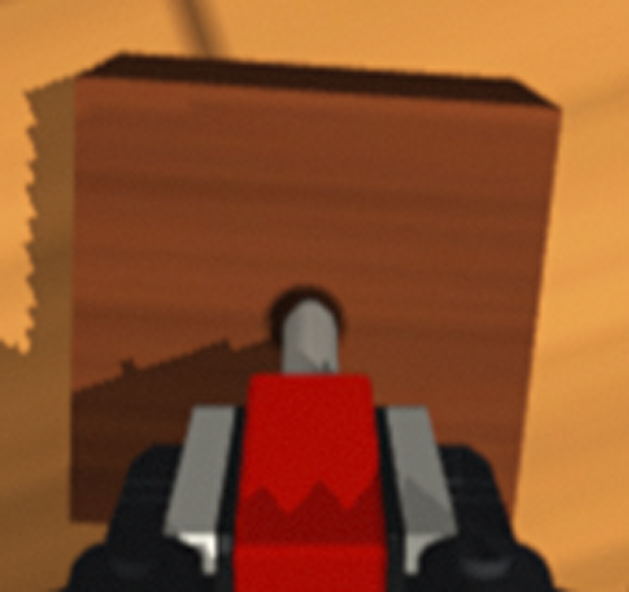

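View pics/s10.png

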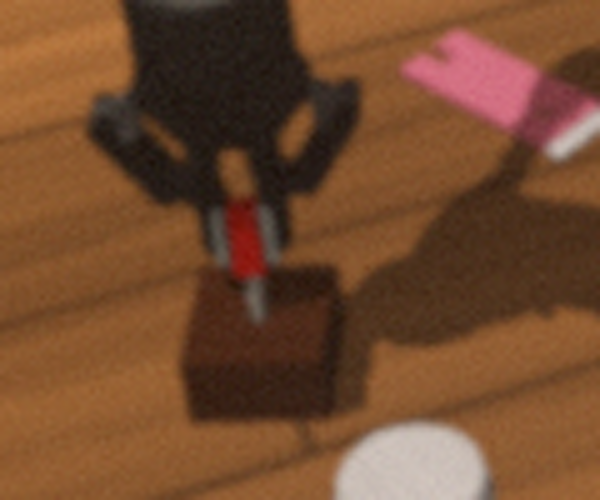

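Working: the pin is turning about the rack hole (shank at (310,310) in the crop) with a side force of only 5–6 N. Continue.

>>> apply_moves(commands=[{"dp": [-4, 0, 0], "twist": 0}, {"dp": [-4, 0, 0], "twist": 0}, {"dp": [-3, 0, 0], "twist": 0}, {"dp": [0, 0, 0], "twist": 0}])

```text
t: 19.4
ee_pos: [0.4896, -0.2221, 0.0428]
ee_rot: [3.142, -0.005, -0.328]
ft_force: [4.3, -0.4, -0.7]
opening: 0.179
```

```bash
cat > pang.py <<'E'
from h import *
import sys
# pin pivot in tool (0,0,-.0471), pin point at axial coordinate s above shoulder (mm), radial r toward tool +x side
def pp(x,y,z,a,o,px=0.4,pz=-47.1,zp=24):
    dz=(z-zp)/1000; xx=x/1000
    # axis up direction in tool: (-sin a,0,-cos a); pin x dir: (cos a,0,-sin a)
    t=np.array([px/1000,0,pz/1000])+dz*np.array([-np.sin(a),0,-np.cos(a)])+xx*np.array([np.cos(a),0,-np.sin(a)])+np.array([0,-y/1000,0])
    M=R.from_euler("xyz",o["ee_rot"]).as_matrix(); return M@t+o["ee_pos"]
if __name__=="__main__":
    o=load(sys.argv[1])
    for a in [0,.2,.3,.4,.45,.5]:
        print(a,*[f"{n} "+str(proj('wrist',pp(*p,a,o),o).round(1)) for n,p in [("sholder+x",(8,0,0)),("top+x",(8,0,38)),("tip",(0,0,-34))]])
E
python3 - <<'E'
from h import *
snap("wrist","pics/w23",(200,140,370,300),3.7)
togo([.5104,-.2293,.043],-.326)
E
python3 pang.py pics/w22; python3 pang.py pics/w23
```

```text
t 19.45 pos [ 0.4896 -0.2221  0.0428] rot [-3.1416 -0.0044 -0.3279] q [-0.6518  0.2453  1.8381  0.0017  1.054   1.2461] F [ 5.599  -1.5054 -0.4608] open 0.181
dp (current axes) mm [21.9922  0.0827 -0.1049] twist deg -0.11018523759128902
0 sholder+x [282.4 247.3] top+x [282.1 285.1] tip [282.6 238.7]
0.2 sholder+x [282.4 239.8] top+x [282.1 294. ] tip [282.6 220.6]
0.3 sholder+x [282.4 236.5] top+x [282.1 298.4] tip [282.6 211.9]
0.4 sholder+x [282.4 233.6] top+x [282.1 302.7] tip [282.6 203.5]
0.45 sholder+x [282.4 232.3] top+x [282.1 304.7] tip [282.6 199.3]
0.5 sholder+x [282.4 231.1] top+x [282.1 306.7] tip [282.6 195.3]
0 sholder+x [282.4 247.3] top+x [282.1 285.1] tip [282.6 238.7]
0.2 sholder+x [282.4 239.8] top+x [282.1 294. ] tip [282.6 220.6]
0.3 sholder+x [282.4 236.5] top+x [282.1 298.4] tip [282.6 211.9]
0.4 sholder+x [282.4 233.6] top+x [282.1 302.7] tip [282.6 203.5]
0.45 sholder+x [282.4 232.3] top+x [282.1 304.7] tip [282.6 199.3]
0.5 sholder+x [282.4 231.1] top+x [282.1 306.7] tip [282.6 195.3]
```

View pics/w23.png

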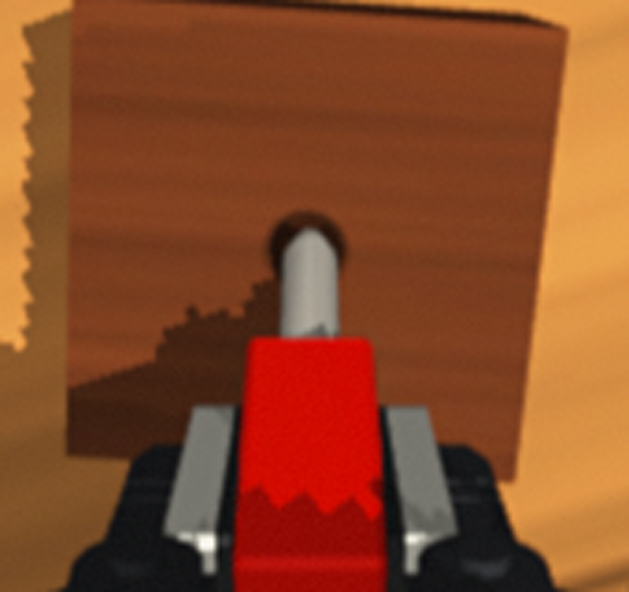

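```bash
cat > pfit.py <<'E'
from pang import *
from scipy.optimize import least_squares
def fit(fn,vs,vt,vtip):
    o=load(fn)
    def r(t):
        a,px,zp=t
        P=lambda p:proj("wrist",pp(*p,a,o,px=px,zp=zp),o)[1]
        return [P((8,0,0))-vs,P((8,0,38))-vt,.6*(P((1.5,0,-34))-vtip),.3*(zp-24),.3*(px-.4)]
    f=least_squares(r,[.4,.4,24]); return f.x,f.fun
if __name__=="__main__":
    print(fit("pics/w22",241.4,286.8,140+300/3.7)); print(fit("pics/w23",231.4,292.7,140+230/3.7))
E
python3 pfit.py
```

```text
(array([ 0.126 ,  0.7188, 25.6499]), array([-1.2362,  0.5006,  1.2622,  0.495 ,  0.0956]))
(array([ 0.3311,  1.5388, 25.8977]), array([-0.6622,  0.3179,  0.6569,  0.5693,  0.3416]))
```

>>> apply_moves(commands=[{"dp": [-3, 0, 0], "twist": 0}, {"dp": [-2, 0, 0], "twist": 0}, {"dp": [0, 0, 0], "twist": 0}, {"dp": [3, 0, -8], "twist": 0}, {"dp": [2, 0, -20], "twist": 0}, {"dp": [0, 0, -30], "twist": 0}, {"dp": [0, 0, -30], "twist": 0}, {"dp": [0, 0, 0], "twist": 0}])

```text
t: 20.25
ee_pos: [0.4903, -0.2235, 0.135]
ee_rot: [3.139, -0.007, -0.327]
ft_force: [0.9, -0.7, 0.1]
opening: 0.182
```

```bash
python3 - <<'E'
from h import *
snap("wrist","pics/w24",(200,140,370,300),3.7)
snap("scene","pics/s11",(140,170,260,270),5)
togo([.5104,-.2293,.043],-.326)
E
python3 pang.py pics/w24
```

```text
t 20.35 pos [ 0.4879 -0.2217  0.1307] rot [ 3.1413 -0.     -0.3274] q [-0.652   0.1256  1.7825 -0.0002  1.2335  1.2463] F [-1.1302 -0.3551 -0.8288] open 0.182
dp (current axes) mm [23.697  -0.0559 87.7108] twist deg -0.07890599167401519
0 sholder+x [282.4 247.3] top+x [282.1 285.1] tip [282.6 238.7]
0.2 sholder+x [282.4 239.8] top+x [282.1 294.1] tip [282.6 220.6]
0.3 sholder+x [282.4 236.5] top+x [282.1 298.4] tip [282.6 211.9]
0.4 sholder+x [282.4 233.6] top+x [282.1 302.7] tip [282.6 203.5]
0.45 sholder+x [282.4 232.3] top+x [282.1 304.7] tip [282.6 199.3]
0.5 sholder+x [282.4 231.1] top+x [282.1 306.7] tip [282.6 195.3]
```

View pics/w24.png

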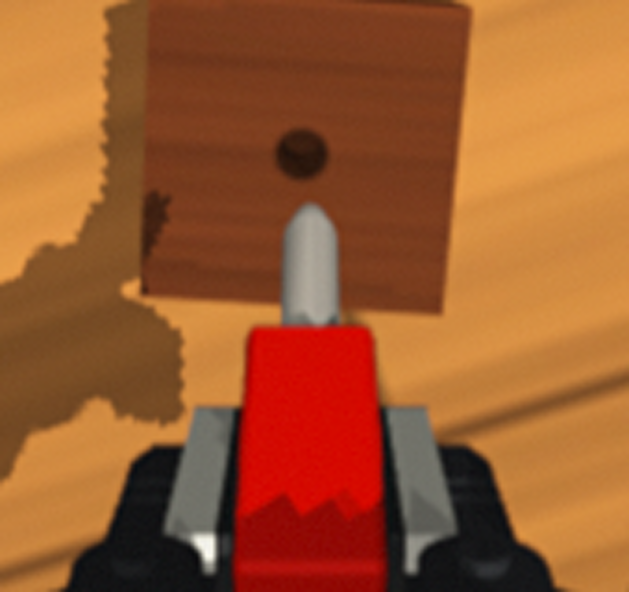

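View pics/s11.png

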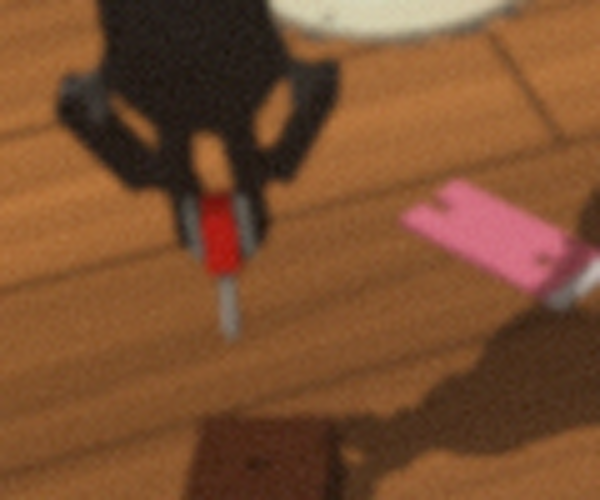

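Run:
```python
from pang import *
from scipy.optimize import least_squares
o=load("pics/w24")
for w in (.3,.05):
    def r(t):
        a,px,zp=t
        P=lambda p:proj("wrist",pp(*p,a,o,px=px,zp=zp),o)[1]
        return [P((8,0,0))-228.4,P((8,0,38))-293.5,P((2,0,-34))-194.9,w*(zp-24),w*(px-.4)]
    f=least_squares(r,[.4,.4,24]); print(f.x,f.fun)
    a,px,zp=f.x
    M=R.from_euler("xyz",o["ee_rot"]).as_matrix()
    for n,p in [("tip",(0,0,-34)),("shoulder",(0,0,0))]: print(n,"in tool",1000*M.T@(pp(*p,a,o,px=px,zp=zp)-o["ee_pos"]))
```

```text
[ 0.4026  1.5576 26.6781] [-1.0812  0.5146  0.6171  0.8034  0.3473]
tip in tool [25.3324  0.      8.7264]
shoulder in tool [ 12.0105   0.     -22.555 ]
[ 0.4464 -5.7378 35.2973] [-0.3285  0.1441  0.1784  0.5649 -0.3069]
tip in tool [24.1818  0.     15.4055]
shoulder in tool [  9.5021  -0.     -15.2621]
```

Run:
```python
from h import *
o=load("pics/w24")
def tri(a,b):
    o1,d1=a;o2,d2=b;d1/=np.linalg.norm(d1);d2/=np.linalg.norm(d2)
    A=np.stack([d1,-d2],1);s=np.linalg.lstsq(A,o2-o1,rcond=None)[0]
    p,q=o1+s[0]*d1,o2+s[1]*d2; return (p+q)/2,np.linalg.norm(p-q)
M=R.from_euler("xyz",o["ee_rot"]).as_matrix()
p,e=tri(ray("wrist",(200+310/3.7,197),o),ray("scene",(140+230.5/5,170+337/5)))
print("tip",p,e,"in tool",1000*M.T@(p-o["ee_pos"]))
p,e=tri(ray("wrist",(200+309/3.7,140+327/3.7),o),ray("scene",(140+226/5,170+276/5)))
print("shoulder +x edge",p,e,"in tool",1000*M.T@(p-o["ee_pos"]))
```

```text
tip [ 0.515  -0.2322  0.1272] 0.000830790805147091 in tool [26.213   0.2646  7.9863]
shoulder +x edge [ 0.5067 -0.2285  0.1571] 0.0019385492344425805 in tool [ 17.3595  -0.4145 -21.945 ]
```

```bash
cat > ins.py <<'E'
from h import *
psi=.1320
def ee(d,Hh=(.6053,.0391,.1230),tip=(25.5,0,8.5)):
    x=np.array([np.cos(psi),np.sin(psi),0]); y=np.array([np.sin(psi),-np.cos(psi),0]); n=-np.sin(.45)*x+np.array([0,0,np.cos(.45)])
    return np.array(Hh)+n*d/1000-(tip[0]*x+tip[1]*y)/1000+np.array([0,0,tip[2]/1000])
E
python3 - <<'E'
from ins import *
t=ee(40); print(t); togo(t,psi)
E
```

```text
[0.5628 0.0335 0.1675]
t 20.35 pos [ 0.4879 -0.2217  0.1307] rot [ 3.1413 -0.     -0.3274] q [-0.652   0.1256  1.7825 -0.0002  1.2335  1.2463] F [-1.1302 -0.3551 -0.8288] open 0.182
dp (current axes) mm [ -11.1963 -265.6647  -36.8758] twist deg -26.32037300866573
```

>>> apply_moves(commands=[{"dp": [0, -10, -37], "twist": 0}, {"dp": [-2, -43, -5], "twist": 0}, {"dp": [-2, -43, 0], "twist": 0}, {"dp": [-2, -43, 0], "twist": 0}, {"dp": [-2, -43, 0], "twist": 0}, {"dp": [-2, -43, 0], "twist": 0}, {"dp": [-1, -40, 0], "twist": -8.5}, {"dp": [0, 0, 0], "twist": -8.5}, {"dp": [0, 0, 0], "twist": -8.5}, {"dp": [0, 0, 0], "twist": -0.8}, {"dp": [0, 0, 0], "twist": 0}, {"dp": [0, 0, 0], "twist": 0}], grip_force=30)

```text
t: 21.55
ee_pos: [0.5624, 0.0326, 0.1718]
ee_rot: [-3.141, 0.001, 0.129]
ft_force: [0.3, 0.4, -0.6]
opening: 0.181
```

Run:
```python
from ins import *
snap("wrist","pics/w25",(180,60,390,300),2.5)
togo(ee(40),psi)
```

```text
t 21.6 pos [0.5625 0.0325 0.1721] rot [-3.1413  0.001   0.1291] q [-0.1568  0.1549  1.6642 -0.      1.3235  1.2849] F [ 0.133   0.3956 -0.3596] open 0.183
dp (current axes) mm [ 0.3565 -0.9532  4.5363] twist deg -0.16404182894714148
```

View pics/w25.png

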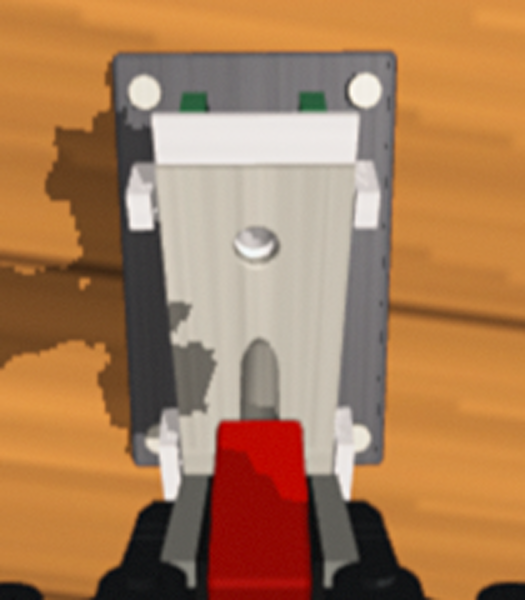

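Run:
```python
from h import *
for f,uv in [("pics/w18",(180+282.5/2.7,60+311/2.7)),("pics/w25",(180+256/2.5,60+244/2.5))]:
    o=load(f)
    for z in (.120,.123,.126): print(f,z,onz("wrist",uv,z,o))
```

```text
pics/w18 0.12 [0.6052 0.0386 0.12  ]
pics/w18 0.123 [0.6056 0.0387 0.123 ]
pics/w18 0.126 [0.6061 0.0388 0.126 ]
pics/w25 0.12 [0.6056 0.0387 0.12  ]
pics/w25 0.123 [0.6059 0.0388 0.123 ]
pics/w25 0.126 [0.6062 0.0388 0.126 ]
```

```bash
sed -i 's/Hh=(.6053,.0391,.1230),tip=(25.5,0,8.5)/Hh=(.6056,.0388,.1228),tip=(25.5,0.2,8.5)/' ins.py
python3 - <<'E'
from ins import *
t=ee(12); print(t); togo(t,psi)
E
```

```text
[0.5751 0.035  0.1421]
t 21.6 pos [0.5625 0.0325 0.1721] rot [-3.1413  0.001   0.1291] q [-0.1568  0.1549  1.6642 -0.      1.3235  1.2849] F [ 0.133   0.3956 -0.3596] open 0.183
dp (current axes) mm [12.8198 -0.8446 29.9361] twist deg -0.16404182894714148
```

>>> apply_moves(commands=[{"dp": [6.8, -0.8, 10], "twist": -0.2}, {"dp": [6, 0, 10], "twist": 0}, {"dp": [0, 0, 10], "twist": 0}, {"dp": [0, 0, 0], "twist": 0}, {"dp": [0, 0, 0], "twist": 0}])

```text
t: 22.1
ee_pos: [0.5751, 0.0353, 0.1418]
ee_rot: [-3.141, 0.001, 0.135]
ft_force: [-0.3, 0.6, -0.1]
opening: 0.181
```

Run:
```python
from ins import *
snap("wrist","pics/w26",(220,130,350,270),4.2); snap("scene","pics/s12",(240,180,350,280),5.5)
togo(ee(0),psi)
```

```text
t 22.2 pos [0.5757 0.0352 0.1429] rot [ 3.1414 -0.0005  0.1351] q [-0.1483  0.2145  1.6558 -0.      1.2707  1.2875] F [ 0.5857 -0.0325  0.2694] open 0.183
dp (current axes) mm [ 4.5875  0.2231 11.6311] twist deg 0.17658178488273657
```

View pics/w26.png

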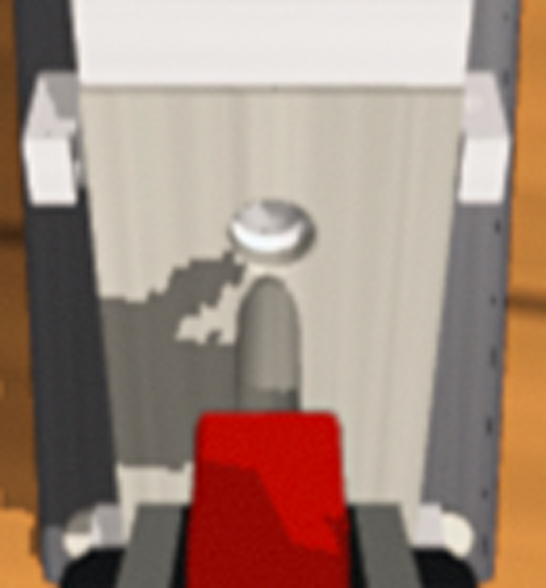

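View pics/s12.png

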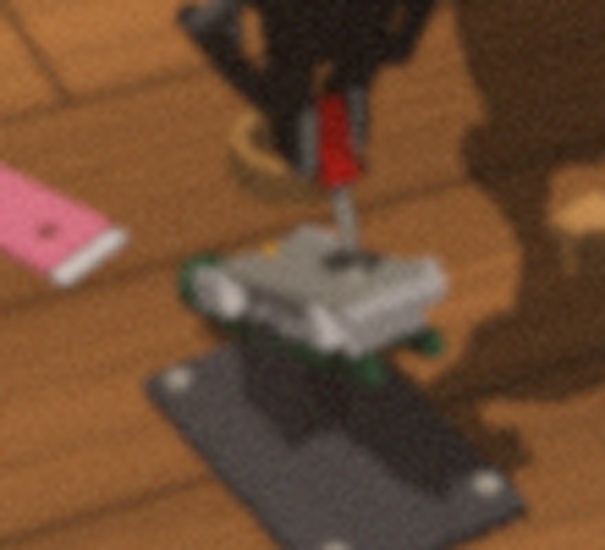

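Run:
```python
from ins import *
Hh=np.array([.6056,.0388,.1228])
o=load("pics/w26"); print(proj("wrist",Hh,o), "seen",220+272/4.2,130+230/4.2)
for d in (6,3,0,-5):
    o2=dict(ee_pos=ee(d),ee_rot=np.array([np.pi,0,psi])); print(d,proj("wrist",Hh,o2))
```

```text
[284.3275 185.3457] seen 284.76190476190476 184.76190476190476
6 [283.5185 191.5067]
3 [283.5177 194.7092]
0 [283.5168 197.9911]
-5 [283.5153 203.6458]
```

>>> apply_moves(commands=[{"dp": [2.3, 0.4, 5.8], "twist": 0.15}, {"dp": [2.3, 0, 5], "twist": 0}, {"dp": [0, 0, 0], "twist": 0}, {"dp": [0, 0, 0], "twist": 0}])

```text
t: 22.6
ee_pos: [0.58, 0.0355, 0.1315]
ee_rot: [-3.141, 0.001, 0.133]
ft_force: [0.7, 0.5, 0.5]
opening: 0.181
```

Run:
```python
from ins import *
snap("wrist","pics/w27",(220,130,350,270),4.2)
togo(ee(0),psi)
```

```text
t 22.65 pos [0.5801 0.0355 0.1318] rot [-3.1415  0.0002  0.1325] q [-0.1467  0.2375  1.6519  0.      1.2523  1.2916] F [-0.0993  0.2805 -1.6673] open 0.185
dp (current axes) mm [ 0.2038 -0.1232  0.4576] twist deg 0.03147354515854345
```

View pics/w27.png

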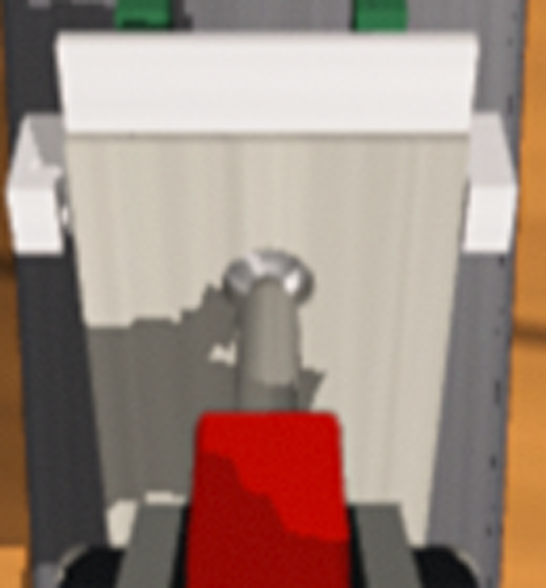

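The tip (268,283) sits right at the hole's centre (269,281). Pushing in along the axis.

>>> apply_moves(commands=[{"dp": [1.5, 0, 3], "twist": 0}, {"dp": [1.3, 0, 2.7], "twist": 0}, {"dp": [0, 0, 0], "twist": 0}])

```text
t: 22.95
ee_pos: [0.5827, 0.0359, 0.1255]
ee_rot: [-3.141, 0.001, 0.133]
ft_force: [-0.9, -1.2, 0.1]
opening: 0.182
```

>>> apply_moves(commands=[{"dp": [1.3, 0, 2.7], "twist": 0}, {"dp": [1.3, 0, 2.7], "twist": 0}, {"dp": [0, 0, 0], "twist": 0}])

```text
t: 23.25
ee_pos: [0.5852, 0.0363, 0.1201]
ee_rot: [-3.141, 0.001, 0.133]
ft_force: [-0.4, 1.2, -1.4]
opening: 0.183
```

Run:
```python
from ins import *
snap("wrist","pics/w28",(220,130,350,270),4.2)
togo(ee(-34),psi)
```

```text
t 23.3 pos [0.5853 0.0363 0.1203] rot [-3.1414  0.0007  0.1326] q [-0.1441  0.263   1.6454  0.      1.2339  1.2941] F [ 0.04    0.0456 -0.6013] open 0.185
dp (current axes) mm [ 9.8093 -0.0223 19.5748] twist deg 0.03356029287374812
```

View pics/w28.png

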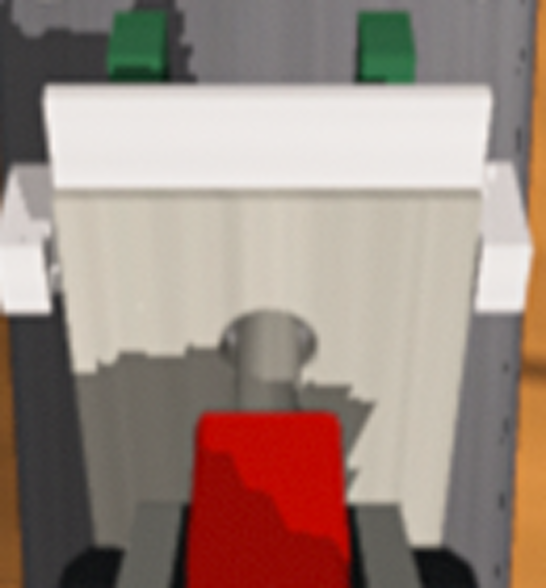

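>>> apply_moves(commands=[{"dp": [1.5, 0, 3], "twist": 0}, {"dp": [1.5, 0, 3], "twist": 0}, {"dp": [0, 0, 0], "twist": 0}])

```text
t: 23.6
ee_pos: [0.5881, 0.0368, 0.1139]
ee_rot: [-3.141, 0.001, 0.133]
ft_force: [-1.1, 0.7, -2.2]
opening: 0.184
```

>>> apply_moves(commands=[{"dp": [1.3, 0, 2.7], "twist": 0}, {"dp": [1.3, 0, 2.7], "twist": 0}, {"dp": [0, 0, 0], "twist": 0}])

```text
t: 23.9
ee_pos: [0.5905, 0.0372, 0.1085]
ee_rot: [-3.141, 0.001, 0.133]
ft_force: [-3.6, 0.3, -2.3]
opening: 0.183
```

Run:
```python
from ins import *
snap("wrist","pics/w29",(220,130,350,270),4.2); snap("scene","pics/s13",(240,180,350,280),5.5)
togo(ee(-34),psi)
```

```text
t 24.0 pos [0.5905 0.0371 0.1085] rot [-3.141   0.0013  0.1326] q [-0.1414  0.2895  1.638   0.0002  1.2156  1.2968] F [-4.033   0.916  -3.5183] open 0.182
dp (current axes) mm [4.5053 0.154  7.8254] twist deg 0.034393725298208194
```

View pics/w29.png

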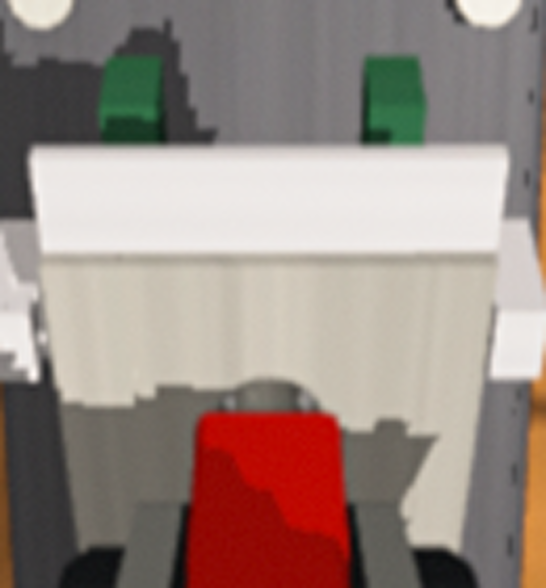

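View pics/s13.png

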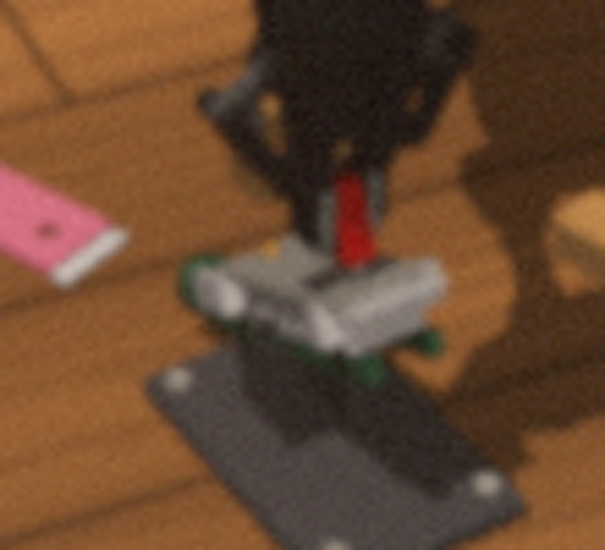

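>>> apply_moves(commands=[{"dp": [0.6, 0, 2.5], "twist": 0}, {"dp": [1, 0, 2.5], "twist": 0}, {"dp": [0, 0, 0], "twist": 0}])

```text
t: 24.3
ee_pos: [0.5923, 0.0373, 0.104]
ee_rot: [-3.141, 0.001, 0.133]
ft_force: [-2.8, 1.6, -2.4]
opening: 0.178
```

>>> apply_moves(commands=[{"dp": [0.7, 0, 1.5], "twist": 0}, {"dp": [0.7, 0, 1.5], "twist": 0}, {"dp": [0, 0, 0], "twist": 0}])

```text
t: 24.6
ee_pos: [0.5935, 0.0375, 0.1012]
ee_rot: [-3.141, 0.001, 0.133]
ft_force: [-4.9, 0.7, -1.0]
opening: 0.181
```

Run:
```python
from ins import *
snap("wrist","pics/w30",(220,130,350,270),4.2); snap("scene","pics/s14",(240,180,350,280),5.5)
togo(ee(-34),psi)
```

```text
t 24.7 pos [0.5935 0.0375 0.1012] rot [-3.1412  0.0011  0.1326] q [-0.14    0.3051  1.6343  0.0001  1.2034  1.2982] F [-4.9083  1.7819  0.5763] open 0.18
dp (current axes) mm [1.4566 0.0818 0.4719] twist deg 0.0337543179786333
```

View pics/w30.png

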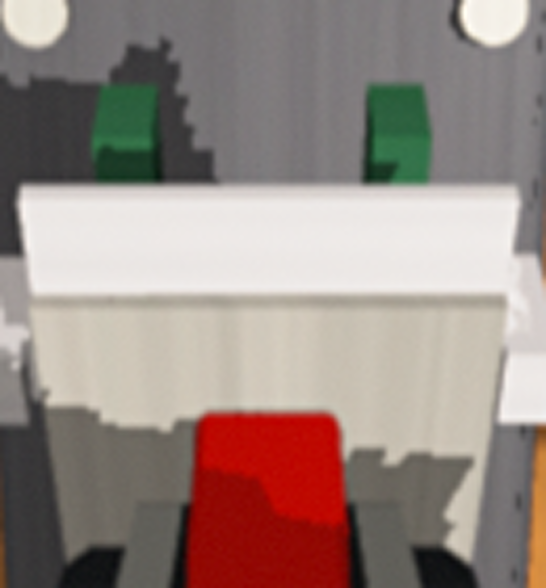

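View pics/s14.png

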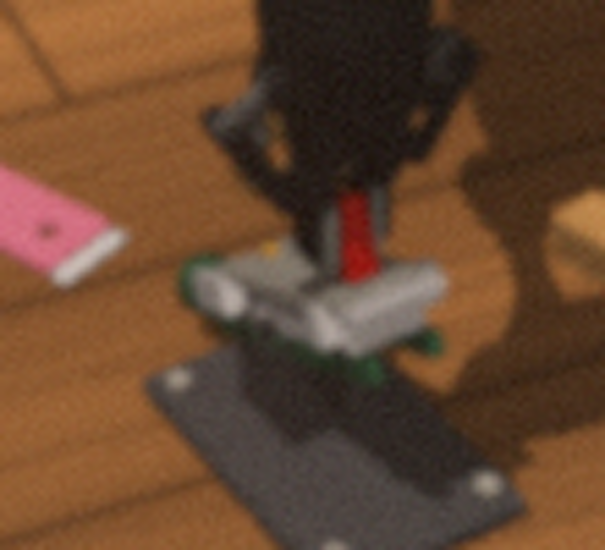

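Nearly home: about 1 mm left by calculation and the forces are small. Pressing in further until the force rises.

>>> apply_moves(commands=[{"dp": [0.2, 0, 1.2], "twist": 0}, {"dp": [0.4, 0, 1], "twist": 0}, {"dp": [0, 0, 0], "twist": 0}])

```text
t: 25.0
ee_pos: [0.594, 0.0375, 0.0999]
ee_rot: [-3.141, 0.002, 0.133]
ft_force: [-8.2, 1.1, 4.8]
opening: 0.178
```

>>> apply_moves(commands=[{"dp": [0.3, 0, 1], "twist": 0}, {"dp": [0.3, 0, 1], "twist": 0}, {"dp": [0, 0, 0], "twist": 0}])

```text
t: 25.3
ee_pos: [0.5941, 0.0375, 0.0997]
ee_rot: [-3.142, 0.003, 0.133]
ft_force: [-17.1, 1.6, 17.0]
opening: 0.18
```

Run:
```python
from ins import *
snap("wrist","pics/w31",(220,130,350,270),4.2); snap("scene","pics/s15",(240,180,350,280),5.5)
togo(ee(-34),psi)
```

```text
t 25.4 pos [0.5941 0.0375 0.0997] rot [3.1416 0.0029 0.1332] q [-0.1393  0.3095  1.6318 -0.0008  1.203   1.2987] F [-16.7824   1.8882  16.6095] open 0.181
dp (current axes) mm [ 0.8836  0.0572 -0.9608] twist deg 0.06590345312067845
```

View pics/w31.png

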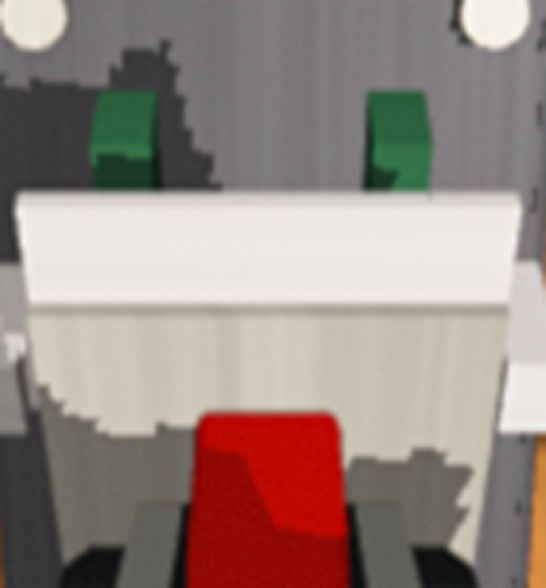

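View pics/s15.png

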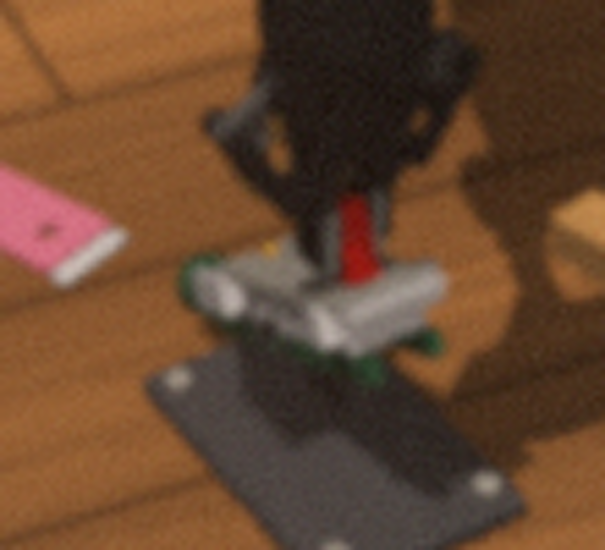

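The stop is firm at the computed depth. The side force is high, so I'll ease x and press along the axis again.

>>> apply_moves(commands=[{"dp": [-1.5, 0, 0.3], "twist": 0}, {"dp": [-0.5, 0, 1], "twist": 0}, {"dp": [0, 0, 0], "twist": 0}, {"dp": [0, 0, 0], "twist": 0}])

```text
t: 25.8
ee_pos: [0.5941, 0.0375, 0.0996]
ee_rot: [3.141, -0.002, 0.133]
ft_force: [-13.3, 2.7, 17.2]
opening: 0.182
```

Run:
```python
from ins import *
snap("wrist","pics/w32",(220,130,350,270),4.2)
togo(ee(-34),psi)
```

```text
t 25.85 pos [0.5941 0.0375 0.0996] rot [ 3.1413 -0.002   0.133 ] q [-0.14    0.3058  1.6368  0.0003  1.197   1.2977] F [-12.4865   2.4307  17.1767] open 0.184
dp (current axes) mm [ 0.8691 -0.003  -1.0998] twist deg 0.05866088759753797
```

>>> apply_moves(commands=[{"dp": [-1, 0, -1.5], "twist": 0}, {"dp": [0, 0, 0], "twist": 0}])

```text
t: 26.05
ee_pos: [0.5939, 0.0374, 0.0996]
ee_rot: [3.141, -0.004, 0.133]
ft_force: [-3.8, 2.9, 8.1]
opening: 0.181
```

>>> apply_moves(commands=[{"dp": [0, 0, 0], "twist": 0}, {"dp": [0, 0, 0], "twist": 0}, {"dp": [0, 0, 0], "twist": 0}, {"dp": [0, 0, 0], "twist": 0}, {"dp": [0, 0, 0], "twist": 0}], hand=0)

```text
t: 26.55
ee_pos: [0.5923, 0.0369, 0.0971]
ee_rot: [3.141, -0.0, 0.132]
ft_force: [-0.1, 0.3, 0.0]
opening: 0.992
```

>>> apply_moves(commands=[{"dp": [-1, 0, -10], "twist": 0}, {"dp": [0, 0, -30], "twist": 0}, {"dp": [0, 0, -40], "twist": 0}, {"dp": [0, 0, -20], "twist": 0}, {"dp": [0, 0, 0], "twist": 0}, {"dp": [0, 0, 0], "twist": 0}])

```text
t: 27.15
ee_pos: [0.5912, 0.037, 0.1975]
ee_rot: [3.141, -0.001, 0.133]
ft_force: [-0.2, 0.7, -0.2]
opening: 0.996
```

Run:
```python
from ins import *
snap("wrist","pics/w33",(180,80,390,300),2.7); snap("scene","pics/s16",(240,180,350,280),5.5)
togo(ee(-34),psi)
```

```text
t 27.25 pos [0.5901 0.0371 0.1956] rot [-3.1408  0.0029  0.1325] q [-0.1414  0.2084  1.5558 -0.      1.3804  1.2968] F [ 0.8902  0.4326 -0.4281] open 0.994
dp (current axes) mm [ 5.1205  0.2066 94.8695] twist deg 0.030209931574375057
```

View pics/w33.png

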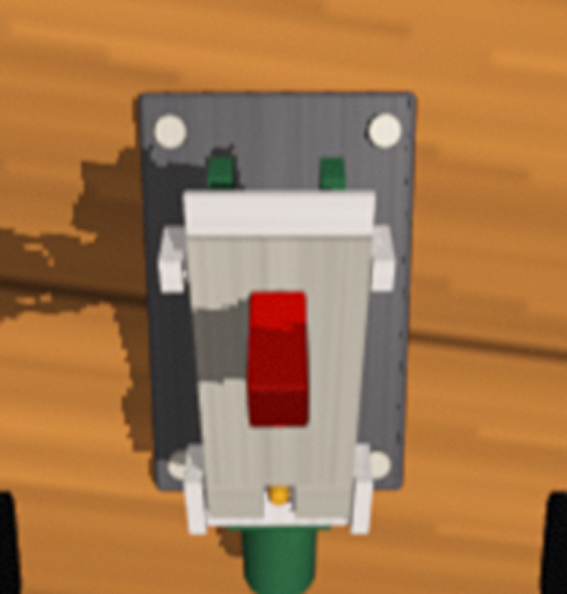

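View pics/s16.png

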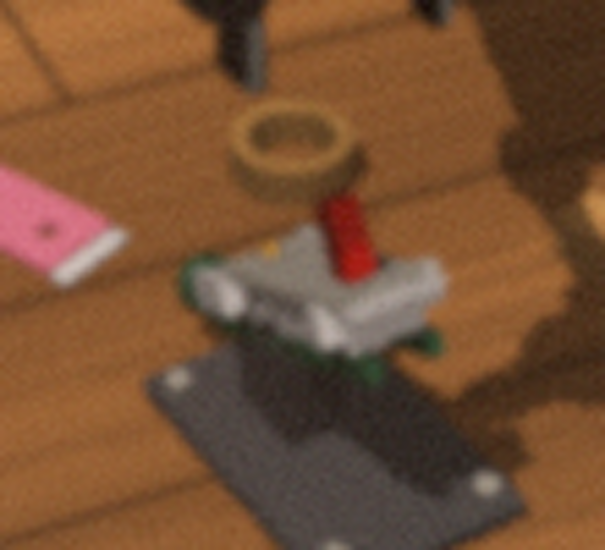

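```bash
python3 - <<'E'
from ins import *
o=load("pics/w33"); Hh=np.array([.6056,.0388,.1228])
u=np.array([np.cos(.45)*np.cos(psi),np.cos(.45)*np.sin(psi),np.sin(.45)]); n=np.array([-np.sin(.45)*np.cos(psi),-np.sin(.45)*np.sin(psi),np.cos(.45)])
for lift in (0,2,4):
    print(lift,[proj("wrist",Hh+u*x/1000+n*(z+lift)/1000,o).round(1) for x,z in [(8,0),(8,38),(-8,38)]])
print("seen",80+292/2.7,80+387/2.7,80+425/2.7)
print("blade end seen",80+191/2.7,"pred",proj("wrist",Hh+u*.035-n*.0025,o))
E
python3 - <<'E'
import cv2
a=cv2.imread("pics/w33_raw.png")
cv2.imwrite("pics/w33c.png",cv2.resize(a[175:275,240:330],None,fx=6,fy=6,interpolation=cv2.INTER_CUBIC))
E
```

```text
0 [array([283.3, 184.5]), array([283.3, 218.4]), array([283.3, 235.4])]
2 [array([283.3, 186.1]), array([283.3, 220.4]), array([283.3, 237.4])]
4 [array([283.3, 187.7]), array([283.3, 222.5]), array([283.3, 239.5])]
seen 188.14814814814815 223.33333333333331 237.4074074074074
blade end seen 150.74074074074073 pred [283.3774 151.4127]
```

View pics/w33c.png

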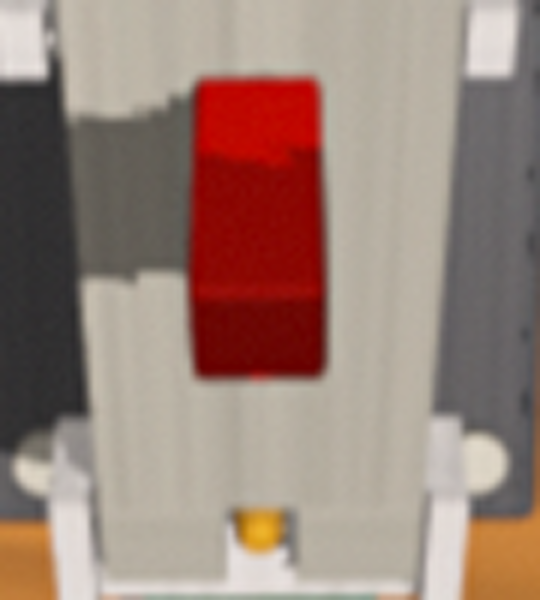

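Released: the blade is home with the pin in the notch, and the red head stands square to the bed. By projection the head sits 2–3 px lower than predicted (seen 188/223, predicted 184.5/218). That could be a 1–2 mm gap or just model error, so I'll press on top with the shut fingers along the pin's axis to be sure.

>>> apply_moves(commands=[{"dp": [3, 0, 0], "twist": 0}, {"dp": [0, 0, 0], "twist": 0}, {"dp": [0, 0, 0], "twist": 0}, {"dp": [0, 0, 0], "twist": 0}, {"dp": [0, 0, 0], "twist": 0}, {"dp": [0, 0, 0], "twist": 0}, {"dp": [0, 0, 30], "twist": 0}, {"dp": [0, 0, 24], "twist": 0}, {"dp": [0, 0, 6], "twist": 0}, {"dp": [0, 0, 0], "twist": 0}, {"dp": [0, 0, 0], "twist": 0}], hand=1, grip_force=60)

```text
t: 28.35
ee_pos: [0.5951, 0.0372, 0.1388]
ee_rot: [3.141, -0.002, 0.133]
ft_force: [-0.0, -0.7, 0.6]
opening: -0.0
```

Run:
```python
from ins import *
snap("wrist","pics/w34",(180,100,390,320),2.7)
togo([.594,.0373,.127],psi)
```

```text
t 28.4 pos [0.5954 0.0372 0.1391] rot [ 3.1408 -0.0029  0.1325] q [-0.14    0.2654  1.6032  0.      1.2701  1.2983] F [-0.2555  0.3    -0.8172] open -0.002
dp (current axes) mm [-1.4147 -0.3017 12.125 ] twist deg 0.029970198968688497
```

View pics/w34.png

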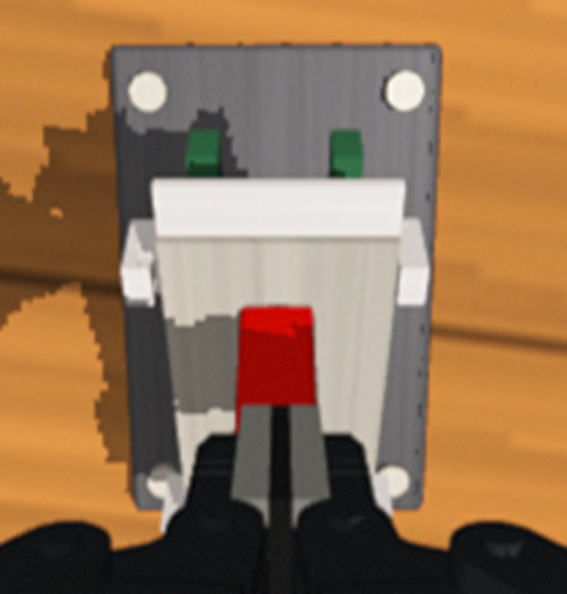

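>>> apply_moves(commands=[{"dp": [-3, 0, 3], "twist": 0}, {"dp": [0, 0, 3], "twist": 0}, {"dp": [0, 0, 0], "twist": 0}])

```text
t: 28.7
ee_pos: [0.5923, 0.0367, 0.133]
ee_rot: [3.141, -0.003, 0.132]
ft_force: [-0.9, -0.1, 4.4]
opening: 0.001
```

>>> apply_moves(commands=[{"dp": [0.5, 0, 1.5], "twist": 0}, {"dp": [0.5, 0, 1.5], "twist": 0}, {"dp": [0, 0, 0], "twist": 0}])

```text
t: 29.0
ee_pos: [0.5947, 0.0368, 0.1328]
ee_rot: [3.14, -0.006, 0.133]
ft_force: [-4.6, 0.1, 16.8]
opening: 0.001
```

>>> apply_moves(commands=[{"dp": [0.5, 0, 1.2], "twist": 0}, {"dp": [0.5, 0, 1.2], "twist": 0}, {"dp": [0, 0, 0], "twist": 0}])

```text
t: 29.3
ee_pos: [0.5956, 0.0367, 0.1326]
ee_rot: [3.139, -0.006, 0.133]
ft_force: [-10.6, 0.3, 28.3]
opening: 0.001
```

Run:
```python
from ins import *
togo([.594,.0373,.127],psi)
o=load("pics/w34"); Hh=np.array([.6056,.0388,.1228])
u=np.array([np.cos(.45)*np.cos(psi),np.cos(.45)*np.sin(psi),np.sin(.45)]); n=np.array([-np.sin(.45)*np.cos(psi),-np.sin(.45)*np.sin(psi),np.cos(.45)])
for lift in (0,2,4): print(lift,[proj("wrist",Hh+u*x/1000+n*(z+lift)/1000,o).round(1) for x,z in [(8,0)]])
print("bladeend",proj("wrist",Hh+u*.035-n*.0025,o),100+182/2.7,"shoulder seen",100+306/2.7)
```

```text
t 29.3 pos [0.5956 0.0367 0.1326] rot [ 3.1392 -0.0058  0.133 ] q [-0.1402  0.2699  1.6112 -0.0008  1.2542  1.2978] F [-10.6035   0.2877  28.2622] open 0.001
dp (current axes) mm [-1.5543 -0.7785  5.5742] twist deg 0.05878061987973291
0 [array([282.9, 209.4])]
2 [array([282.9, 211.7])]
4 [array([282.9, 213.9])]
bladeend [282.9009 167.8396] 167.4074074074074 shoulder seen 213.33333333333331
```

Run:
```python
from ins import *
Hh=np.array([.6061,.0388,.1262])
u=np.array([np.cos(.45)*np.cos(psi),np.cos(.45)*np.sin(psi),np.sin(.45)]); n=np.array([-np.sin(.45)*np.cos(psi),-np.sin(.45)*np.sin(psi),np.cos(.45)])
for f,seen in [("pics/w33",(150.7,188.1,223.3,237.4)),("pics/w34",(167.4,213.3))]:
    o=load(f)
    for sx in (0,-1,-2):
        print(f,"pin shift",sx,[proj("wrist",Hh+u*x/1000+n*z/1000,o)[1].round(1) for x,z in [(35,-2.5),(7.5+sx,0),(7.5+sx,37.5),(-7.5+sx,37.5)]],"seen",seen)
```

```text
pics/w33 pin shift 0 [np.float64(151.1), np.float64(185.2), np.float64(219.2), np.float64(235.3)] seen (150.7, 188.1, 223.3, 237.4)
pics/w33 pin shift -1 [np.float64(151.1), np.float64(186.3), np.float64(220.3), np.float64(236.3)] seen (150.7, 188.1, 223.3, 237.4)
pics/w33 pin shift -2 [np.float64(151.1), np.float64(187.4), np.float64(221.4), np.float64(237.4)] seen (150.7, 188.1, 223.3, 237.4)
pics/w34 pin shift 0 [np.float64(167.7), np.float64(210.7), np.float64(261.2), np.float64(280.3)] seen (167.4, 213.3)
pics/w34 pin shift -1 [np.float64(167.7), np.float64(212.1), np.float64(262.6), np.float64(281.5)] seen (167.4, 213.3)
pics/w34 pin shift -2 [np.float64(167.7), np.float64(213.4), np.float64(263.9), np.float64(282.7)] seen (167.4, 213.3)
```

Pressing with about 30 N moved it only 0.2 mm, so it is firm. I'll check the shoulder gap directly from a more grazing view, up-slope of the head.

>>> apply_moves(commands=[{"dp": [-1, 0, -15], "twist": 0}, {"dp": [0, 0, -40], "twist": 0}, {"dp": [30, 0, 0], "twist": 0}, {"dp": [40, 0, 0], "twist": 0}, {"dp": [20, 0, 25], "twist": 0}, {"dp": [0, 0, 0], "twist": 0}, {"dp": [0, 0, 0], "twist": 0}], hand=0)

```text
t: 30.0
ee_pos: [0.6807, 0.0491, 0.1547]
ee_rot: [-3.141, 0.002, 0.133]
ft_force: [-0.5, 0.0, 0.5]
opening: 0.997
```

Run:
```python
from ins import *
o=snap("wrist","pics/w35",(200,190,370,350),3.7)
togo([.683,.049,.157],psi)
for z in (.1228,.1262): print(proj("wrist",[.606,.0388,z],load("pics/w35")))
```

```text
t 30.05 pos [0.681  0.049  0.1561] rot [-3.1415  0.0004  0.1325] q [-0.1047  0.4681  1.3088  0.      1.3651  1.3335] F [ 0.2461 -0.1982  1.4099] open 1.004
dp (current axes) mm [ 1.9376  0.245  -0.9214] twist deg 0.0313624504009076
[283.5985 328.0472]
[283.5979 330.9929]
```

View pics/w35.png

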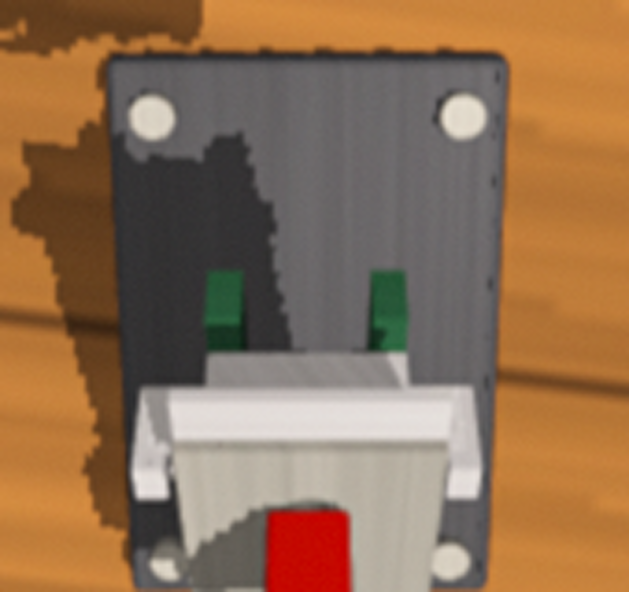

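Run:
```python
import cv2
a=cv2.imread("pics/w35_raw.png")
cv2.imwrite("pics/w35c.png",cv2.resize(a[305:360,245:325],None,fx=9,fy=9,interpolation=cv2.INTER_CUBIC))
```

```text
(no output)
```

View pics/w35c.png

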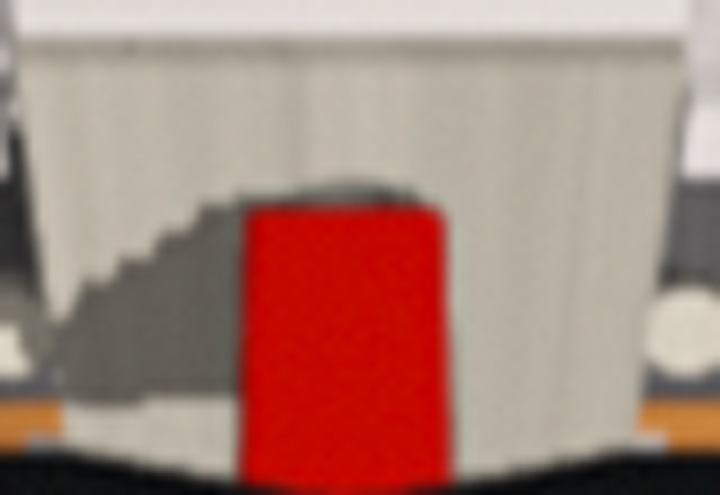

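The enlarged view shows the hole's rim as a dark arc above the red head's up-slope edge, at crop (350,185). So the up-slope shoulder edge stands off the blade. I'll fit tilt and lift to all views.

```bash
cat > tilt.py <<'E'
from ins import *
from scipy.optimize import least_squares
def run(Hh,obs,r=0.4):
    psi_=psi
    def ax(a):
        x=np.array([np.cos(psi_),np.sin(psi_),0]); z=np.array([0,0,1.]); return np.cos(a)*x+np.sin(a)*z, -np.sin(a)*x+np.cos(a)*z
    u0,n0=ax(.45)
    def P(f,x,z,t):
        d,sx,L=t; u,n=ax(.45+d); c=Hh+u0*sx/1000+n0*L/1000
        return proj("wrist",c+u*x/1000+n*z/1000,load(f))[1]
    res=lambda t:[P(f,x,z,t)-v for f,x,z,v in obs]+[.2*t[1]]
    g=least_squares(res,[0,0,0]); return g.x,g.fun
r=.5
obs=[("pics/w33",8-.2,.3,188.1),("pics/w33",8-r,38-.3,223.3),("pics/w33",-8+r,38-.3,237.4),("pics/w34",8-.2,.3,213.3),("pics/w35",8-.2,.3,327.8)]
if __name__=="__main__":
    for Hh in ([.6056,.0388,.1228],[.6061,.0388,.1262]):
        print(Hh,*run(np.array(Hh),obs))
        Hh=np.array(Hh); u0=np.array([np.cos(.45)*np.cos(psi),np.cos(.45)*np.sin(psi),np.sin(.45)])
        print("rim pred",proj("wrist",Hh+.006*u0,load("pics/w35"))[1],"seen",305+182/9., "bladeshoulder",proj("wrist",Hh+.023*u0,load("pics/w35"))[1],"seen",305+47/9)
E
python3 tilt.py
```

```text
[0.6056, 0.0388, 0.1228] [0.0223 0.1261 3.152 ] [-0.5888 -0.4918  0.9524  0.335  -0.2929  0.0252]
rim pred 324.1404257896507 seen 325.22222222222223 bladeshoulder 310.84046809748577 seen 310.22222222222223
[0.6061, 0.0388, 0.1262] [ 0.0231 -1.6286  0.4516] [-0.6502 -0.4912  0.9544  0.2865 -0.2164 -0.3257]
rim pred 326.4587004535184 seen 325.22222222222223 bladeshoulder 313.0678669341942 seen 310.22222222222223
```

>>> apply_moves(commands=[{"dp": [-18, 0, 25], "twist": 0}, {"dp": [-15, 0, 20], "twist": 0}, {"dp": [0, 0, 0], "twist": 0}, {"dp": [0, 0, 0], "twist": 0}])

```text
t: 30.45
ee_pos: [0.6492, 0.0445, 0.1126]
ee_rot: [3.141, -0.002, 0.132]
ft_force: [0.2, 0.1, -0.0]
opening: 1.0
```

Run:
```python
from ins import *
o=snap("wrist","pics/w36",(225,270,345,360),6.5)
print(env.get_obs()["ft_force"],o["ee_pos"])
```

```text
[ 0.1923  0.0745 -0.3906] [0.6492 0.0445 0.1126]
```

View pics/w36.png

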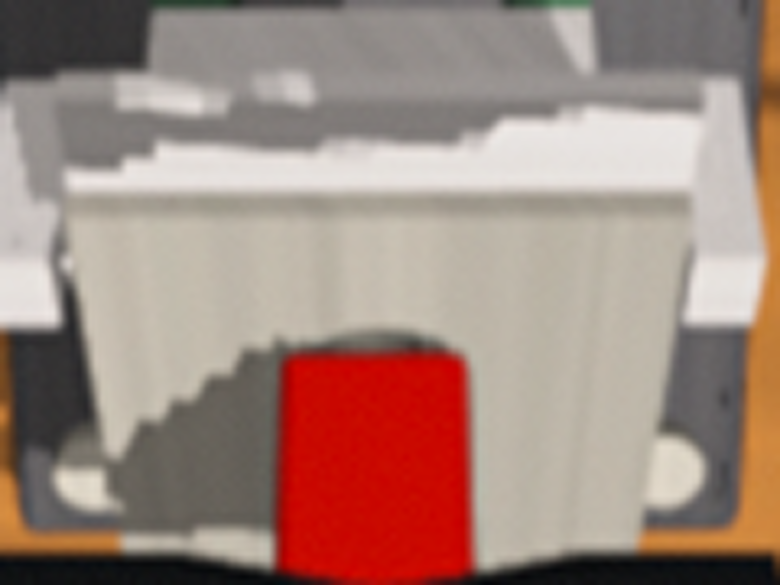

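The closer view confirms it: the rim arc runs from (325,353) over (385,332) to (445,353), so the shoulder is about 2.5 mm off the blade. The pin is not quite home. I'll regrip it, wiggle and press.

>>> apply_moves(commands=[{"dp": [0, 0, -30], "twist": 0}, {"dp": [0, 0, -40], "twist": 0}, {"dp": [-27, 0, -5], "twist": 0}, {"dp": [-28, 0, 0], "twist": 0}, {"dp": [0, 0, 0], "twist": 0}, {"dp": [0, 0, 35], "twist": 0}, {"dp": [0, 0, 25], "twist": 0}, {"dp": [0, 0, 0], "twist": 0}, {"dp": [0, 0, 0], "twist": 0}])

```text
t: 31.4
ee_pos: [0.5956, 0.0373, 0.1272]
ee_rot: [3.141, -0.002, 0.133]
ft_force: [1.0, -0.2, 0.4]
opening: 1.002
```

Run:
```python
from ins import *
togo([.5942,.0372,.100],psi)
```

```text
t 31.4 pos [0.5956 0.0373 0.1272] rot [ 3.1411 -0.0018  0.1326] q [-0.1398  0.2789  1.6114  0.0001  1.2494  1.2984] F [ 1.03   -0.1633  0.3637] open 1.002
dp (current axes) mm [-1.4606 -0.117  27.2414] twist deg 0.03371047333947185
```

>>> apply_moves(commands=[{"dp": [-1.4, 0, 15], "twist": 0}, {"dp": [0, 0, 12], "twist": 0}, {"dp": [0, 0, 0], "twist": 0}, {"dp": [0, 0, 0], "twist": 0}])

```text
t: 31.8
ee_pos: [0.5926, 0.0372, 0.0986]
ee_rot: [-3.141, 0.001, 0.132]
ft_force: [-0.5, -0.7, 0.5]
opening: 0.996
```

>>> apply_moves(commands=[{"dp": [0, 0, 0], "twist": 0}, {"dp": [0, 0, 0], "twist": 0}, {"dp": [0, 0, 0], "twist": 0}, {"dp": [0, 0, 0], "twist": 0}, {"dp": [0, 0, 0], "twist": 0}], hand=1, grip_force=30)

```text
t: 32.3
ee_pos: [0.5929, 0.0373, 0.0992]
ee_rot: [-3.141, -0.0, 0.133]
ft_force: [-0.8, -1.3, 0.8]
opening: 0.177
```

>>> apply_moves(commands=[{"dp": [-1, 0, -2], "twist": 0}, {"dp": [0, 0, 0], "twist": 0}])

```text
t: 32.5
ee_pos: [0.5918, 0.0371, 0.1011]
ee_rot: [-3.142, -0.0, 0.133]
ft_force: [0.2, 0.8, -0.7]
opening: 0.179
```

>>> apply_moves(commands=[{"dp": [0.5, 0, 1.5], "twist": 0}, {"dp": [0, 0, 0.5], "twist": 0}, {"dp": [0, 0, 0], "twist": 0}])

```text
t: 32.8
ee_pos: [0.5927, 0.0373, 0.0992]
ee_rot: [-3.142, -0.001, 0.133]
ft_force: [1.7, 1.8, 1.3]
opening: 0.179
```

>>> apply_moves(commands=[{"dp": [-1.5, 0, 1], "twist": 0}, {"dp": [0, 0, 0.5], "twist": 0}, {"dp": [0, 0, 0], "twist": 0}])

```text
t: 33.1
ee_pos: [0.5926, 0.0372, 0.099]
ee_rot: [3.141, -0.005, 0.133]
ft_force: [3.2, 2.4, 6.2]
opening: 0.179
```

It moves up and down freely and stops hard at the same depth, so friction isn't the cause. I'll let go and look from the side to see what stops it.

>>> apply_moves(commands=[{"dp": [0, 0, -2.5], "twist": 0}, {"dp": [0, 0, 0], "twist": 0}, {"dp": [0, 0, 0], "twist": 0}, {"dp": [0, 0, 0], "twist": 0}, {"dp": [0, 0, -35], "twist": 0}, {"dp": [0, 15, -40], "twist": 0}, {"dp": [0, 40, 0], "twist": 0}, {"dp": [0, 45, 10], "twist": 0}, {"dp": [0, 40, 10], "twist": 0}, {"dp": [0, 0, 0], "twist": 0}, {"dp": [0, 0, 0], "twist": 0}], hand=0)

```text
t: 34.2
ee_pos: [0.6088, -0.1024, 0.1541]
ee_rot: [-3.141, 0.001, 0.131]
ft_force: [-0.4, 0.3, 0.3]
opening: 0.997
```

Run:
```python
from ins import *
o=snap("wrist","pics/w37")
print(o["t"],o["ee_pos"],proj("wrist",[.606,.0388,.1228],o))
```

```text
34.2 [ 0.6088 -0.1024  0.1541] [ 63.8895 204.8204]
```

View pics/w37.png

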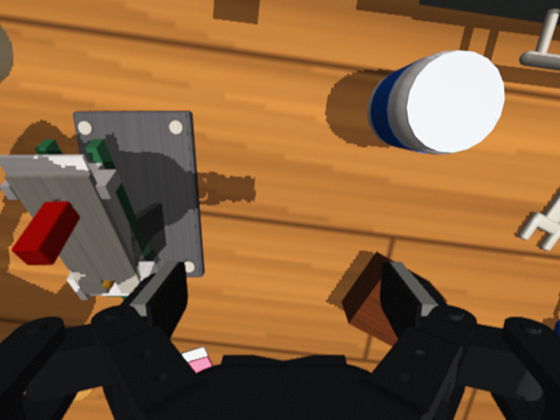

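Run:
```python
import cv2
a=cv2.imread("pics/w37_raw.png")
cv2.imwrite("pics/w37c.png",cv2.resize(a[140:310,0:210],None,fx=3.5,fy=3.5,interpolation=cv2.INTER_CUBIC))
cv2.imwrite("pics/w37d.png",cv2.resize(a[185:275,5:95],None,fx=6.5,fy=6.5,interpolation=cv2.INTER_CUBIC))
```

```text
(no output)
```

View pics/w37c.png

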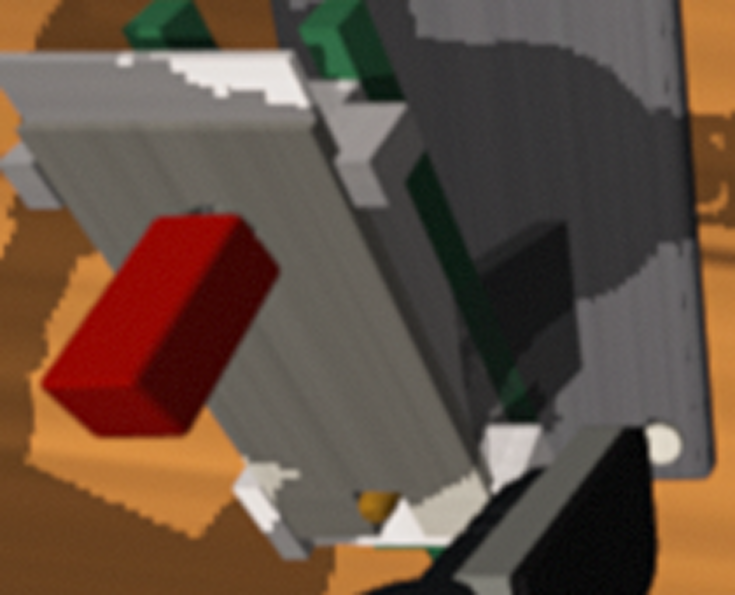

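View pics/w37d.png

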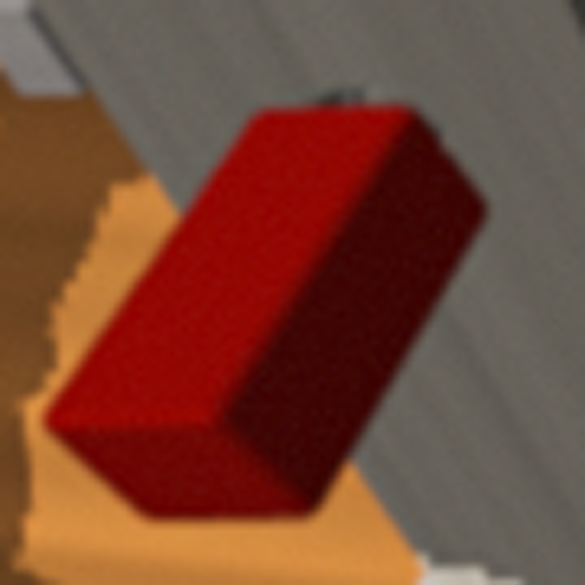

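Run:
```python
from ins import *
for Hh in ([.6056,.0388,.1228],[.6061,.0388,.1262]):
    Hh=np.array(Hh)
    u=np.array([np.cos(.45)*np.cos(psi),np.cos(.45)*np.sin(psi),np.sin(.45)]); n=np.array([-np.sin(.45)*np.cos(psi),-np.sin(.45)*np.sin(psi),np.cos(.45)])
    o=load("pics/w36"); P=lambda x,z:proj("wrist",Hh+u*x/1000+n*z/1000,o)[1]
    print("rim",P(6,0),"bladeshoulder",P(23,0),"seen",270+332/6.5,270+202/6.5)
    for sx in (0,-1,-2): print(sx,[round(P(7.7+sx,L)-P(6,0),2) for L in (0,1,2,3,4)],"seen 3.2")
```

```text
rim 319.8344187699363 bladeshoulder 302.2032108599226 seen 321.0769230769231 301.0769230769231
0 [np.float64(-1.66), np.float64(-0.01), np.float64(1.66), np.float64(3.34), np.float64(5.04)] seen 3.2
-1 [np.float64(-0.68), np.float64(0.97), np.float64(2.64), np.float64(4.32), np.float64(6.01)] seen 3.2
-2 [np.float64(0.29), np.float64(1.94), np.float64(3.61), np.float64(5.28), np.float64(6.98)] seen 3.2
rim 322.69410709677175 bladeshoulder 304.8904994836871 seen 321.0769230769231 301.0769230769231
0 [np.float64(-1.68), np.float64(0.02), np.float64(1.73), np.float64(3.46), np.float64(5.21)] seen 3.2
-1 [np.float64(-0.69), np.float64(1.01), np.float64(2.72), np.float64(4.45), np.float64(6.19)] seen 3.2
-2 [np.float64(0.29), np.float64(1.99), np.float64(3.7), np.float64(5.42), np.float64(7.16)] seen 3.2
```

Run:
```python
from ins import *
togo([.5932,.0372,.17],psi)
```

```text
t 34.25 pos [ 0.609  -0.1015  0.1546] rot [-3.1408  0.0007  0.1322] q [-0.3608  0.3057  1.5221  0.0004  1.3149  1.0778] F [0.0068 0.4127 0.3783] open 1.005
dp (current axes) mm [   2.5828 -139.5654  -15.3133] twist deg 0.010742961691960175
```

>>> apply_moves(commands=[{"dp": [0, -15, -20], "twist": 0}, {"dp": [1, -45, 0], "twist": 0}, {"dp": [1, -45, 0], "twist": 0}, {"dp": [0.5, -34.5, 0], "twist": 0}, {"dp": [0, 0, 0], "twist": 0}, {"dp": [0, 0, 35], "twist": 0}, {"dp": [0, 0, 30], "twist": 0}, {"dp": [0, 0, 9], "twist": 0}, {"dp": [0, 0, 0], "twist": 0}, {"dp": [0, 0, 0], "twist": 0}])

```text
t: 35.25
ee_pos: [0.5944, 0.0367, 0.1025]
ee_rot: [3.141, -0.002, 0.133]
ft_force: [0.0, 0.5, 0.7]
opening: 0.999
```

Run:
```python
from ins import *
togo([.5932,.0372,.099],psi)
```

```text
t 35.25 pos [0.5944 0.0367 0.1025] rot [ 3.1409 -0.0022  0.1328] q [-0.1411  0.3029  1.6342 -0.      1.2022  1.2969] F [0.0251 0.542  0.7054] open 0.999
dp (current axes) mm [-1.1372 -0.7008  3.5077] twist deg 0.043846892906009446
```

>>> apply_moves(commands=[{"dp": [-1, -0.7, 2.5], "twist": 0}, {"dp": [0, 0, 0], "twist": 0}])

```text
t: 35.45
ee_pos: [0.593, 0.0372, 0.0996]
ee_rot: [3.141, -0.002, 0.132]
ft_force: [0.3, 0.2, -0.4]
opening: 0.999
```

>>> apply_moves(commands=[{"dp": [0, 0, 0], "twist": 0}, {"dp": [0, 0, 0], "twist": 0}, {"dp": [0, 0, 0], "twist": 0}, {"dp": [0, 0, 0], "twist": 0}, {"dp": [0, 0, 0], "twist": 0}], hand=1, grip_force=30)

```text
t: 35.95
ee_pos: [0.5922, 0.0374, 0.0984]
ee_rot: [-3.141, 0.0, 0.133]
ft_force: [-1.0, 0.5, -0.4]
opening: 0.183
```

>>> apply_moves(commands=[{"dp": [0.5, 0, 2.5], "twist": 0}, {"dp": [0, 1, 0.5], "twist": 0}, {"dp": [0, 1, 0], "twist": 0}, {"dp": [0, 0, 0], "twist": 0}])

```text
t: 36.35
ee_pos: [0.5925, 0.0373, 0.0981]
ee_rot: [-3.138, 0.001, 0.133]
ft_force: [-9.8, 6.9, 17.5]
opening: 0.18
```

>>> apply_moves(commands=[{"dp": [0, -1.5, 0], "twist": 0}, {"dp": [0, -1.5, 0], "twist": 0}, {"dp": [0, -1, 0], "twist": 0}, {"dp": [0, 0, 0], "twist": 0}])

```text
t: 36.75
ee_pos: [0.5925, 0.0375, 0.0981]
ee_rot: [3.138, 0.001, 0.133]
ft_force: [-8.5, -6.7, 15.3]
opening: 0.179
```

>>> apply_moves(commands=[{"dp": [1.5, 1, 0.5], "twist": 0}, {"dp": [1.5, 1, 0.5], "twist": 0}, {"dp": [0, 0, 0], "twist": 0}])

```text
t: 37.05
ee_pos: [0.5933, 0.0375, 0.0979]
ee_rot: [-3.142, 0.007, 0.133]
ft_force: [-20.3, -0.4, 27.8]
opening: 0.179
```

```bash
cat > pnp.py <<'E'
from h import *
o=load("pics/w37"); c=env.get_calibration("wrist"); f,cx,cy=K(c); Km=np.array([[f,0,cx],[0,f,cy],[0,0,1]])
P=campose("wrist",o); flip=np.diag([1,-1,-1.])
def solve(obj,img,guess=None):
    ok,rv,tv=cv2.solvePnP(np.array(obj,float),np.array(img,float),Km,None,flags=cv2.SOLVEPNP_SQPNP)
    ok,rv,tv=cv2.solvePnP(np.array(obj,float),np.array(img,float),Km,None,rv,tv,True)
    pr=cv2.projectPoints(np.array(obj,float),rv,tv,Km,None)[0][:,0]
    Rw=P[:3,:3]@flip@cv2.Rodrigues(rv)[0]; tw=P[:3,:3]@flip@tv[:,0]+P[:3,3]
    return Rw,tw,np.abs(pr-img).max()
d=lambda u,v:(5+(u+.5)/6.5-.5,185+(v+.5)/6.5-.5)
e=lambda u,v:(0+(u+.5)/3.5-.5,140+(v+.5)/3.5-.5)
a=7.7
Rw,tw,er=solve([(a,-a,0),(-a,-a,0),(a,-a,38),(-a,-a,38),(a,a,38),(-a,a,38),(a,a,0)],[d(413,105),d(487,210),d(220,425),d(308,518),d(45,420),d(147,518),d(262,112)])
print("pin z axis",Rw[:,2],"x",Rw[:,0],"shoulder centre",tw,"err",er)
x=np.array([np.cos(.132),np.sin(.132),0]); y=np.array([-np.sin(.132),np.cos(.132),0])
print("lean",np.arctan2(-Rw[:,2]@x,Rw[2,2]),"roll",Rw[:,2]@y)
E
python3 pnp.py
```

```text
pin z axis [-0.5398 -0.0613  0.8396] x [0.8325 0.1088 0.5432] shoulder centre [ -73.6773  139.0685 -208.196 ] err 0.7279580092598223
lean 0.5742606290641021 roll 0.010232838800505946
```

Pose fit of the red head in this side view: it leans 0.57 rad instead of 0.45. So the pin is over-tilted by about 0.1 rad within the hole's play. It stands on its down-slope shoulder edge, and the grip's friction keeps it from straightening. I'll ease the grip, lift slightly, push it up-slope to straighten, then press.

>>> apply_moves(commands=[{"dp": [-2, 0, -4], "twist": 0}, {"dp": [-1, 0, -2], "twist": 0}, {"dp": [0, 0, 0], "twist": 0}], grip_force=20)

```text
t: 37.35
ee_pos: [0.5925, 0.0374, 0.1002]
ee_rot: [-3.141, 0.0, 0.133]
ft_force: [-2.4, -0.0, 0.2]
opening: 0.18
```

>>> apply_moves(commands=[{"dp": [2, 0, 0], "twist": 0}, {"dp": [2, 0, 0], "twist": 0}, {"dp": [0, 0, 0], "twist": 0}])

```text
t: 37.65
ee_pos: [0.5939, 0.038, 0.0987]
ee_rot: [-3.14, 0.008, 0.133]
ft_force: [-8.0, -0.4, 1.5]
opening: 0.184
```

>>> apply_moves(commands=[{"dp": [2, 0, 0], "twist": 0}, {"dp": [0, 0, 0], "twist": 0}])

```text
t: 37.85
ee_pos: [0.595, 0.0382, 0.0988]
ee_rot: [-3.14, 0.01, 0.133]
ft_force: [-11.5, -0.4, 4.2]
opening: 0.178
```

Run:
```python
from ins import *
o=snap("wrist","pics/w38",(220,130,350,300),3.5)
print(o["t"],o["ee_pos"],o["ft_force"])
```

```text
37.85 [0.595  0.0382 0.0988] [-11.4582  -0.3944   4.1868]
```

View pics/w38.png

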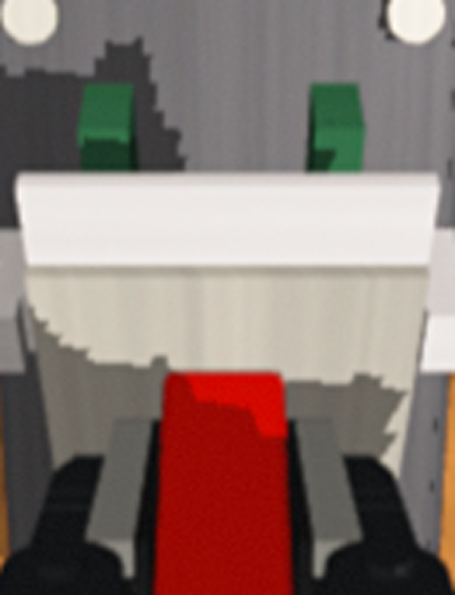

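>>> apply_moves(commands=[{"dp": [-0.5, 0, 1.5], "twist": 0}, {"dp": [0, 0, 1.5], "twist": 0}, {"dp": [0, 0, 0], "twist": 0}])

```text
t: 38.2
ee_pos: [0.5952, 0.0381, 0.0986]
ee_rot: [-3.141, 0.008, 0.133]
ft_force: [-18.3, 0.5, 18.9]
opening: 0.181
```

>>> apply_moves(commands=[{"dp": [-1, 0, -1.5], "twist": 0}, {"dp": [0, 0, 0], "twist": 0}, {"dp": [0, 0, 0], "twist": 0}, {"dp": [0, 0, 0], "twist": 0}, {"dp": [0, 0, 0], "twist": 0}, {"dp": [0, 0, -20], "twist": 0}, {"dp": [0, 0, -40], "twist": 0}, {"dp": [10, 0, -35], "twist": 0}, {"dp": [40, 0, 0], "twist": 0}, {"dp": [37, 0, 30], "twist": 0}, {"dp": [0, 0, 0], "twist": 0}, {"dp": [0, 0, 0], "twist": 0}], hand=0)

```text
t: 39.4
ee_pos: [0.6826, 0.0496, 0.1612]
ee_rot: [-3.141, 0.005, 0.133]
ft_force: [-0.6, 0.5, 0.5]
opening: 0.998
```

Run:
```python
from ins import *
o=snap("wrist","pics/w39",(235,280,335,360),7)
print(o["t"],o["ee_pos"],o["ft_force"])
```

```text
39.4 [0.6826 0.0496 0.1612] [-0.6327  0.5467  0.4766]
```

View pics/w39.png

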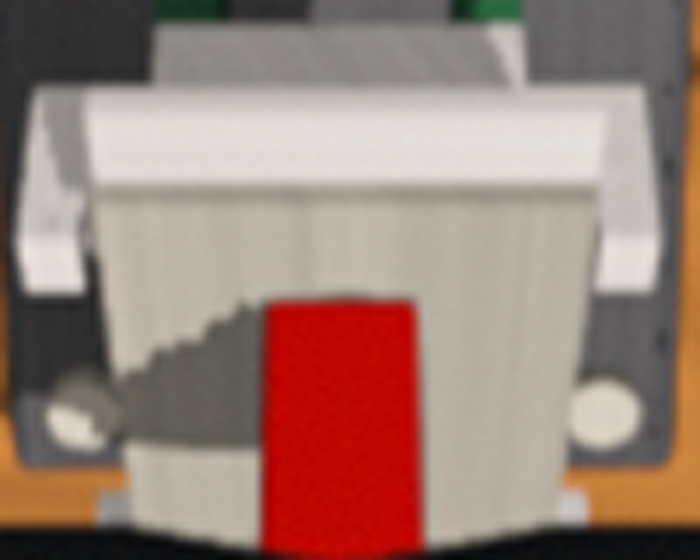

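Much better: only a thin sliver of rim remains at (350,297). One more round of straightening and pressing.

Run:
```python
from ins import *
togo([.5938,.0378,.165],psi)
```

```text
t 39.45 pos [0.6832 0.0495 0.1637] rot [-3.1415  0.0007  0.1327] q [-0.1036  0.4682  1.2934 -0.0001  1.3807  1.3345] F [-0.4669  0.2499  0.0054] open 1.001
dp (current axes) mm [-90.1777  -0.2734  -1.2066] twist deg 0.03809897328269163
```

>>> apply_moves(commands=[{"dp": [-20, 0, -30], "twist": 0}, {"dp": [-40, 0, 0], "twist": 0}, {"dp": [-30, 0, 0], "twist": 0}, {"dp": [0, 0, 10], "twist": 0}, {"dp": [0, 0, 40], "twist": 0}, {"dp": [0, 0, 35], "twist": 0}, {"dp": [0, 0, 9], "twist": 0}, {"dp": [0, 0, 0], "twist": 0}, {"dp": [0, 0, 0], "twist": 0}])

```text
t: 40.35
ee_pos: [0.596, 0.0373, 0.1025]
ee_rot: [3.14, -0.004, 0.133]
ft_force: [0.2, 0.4, 1.1]
opening: 0.999
```

>>> apply_moves(commands=[{"dp": [0, 0, 0], "twist": 0}, {"dp": [0, 0, 0], "twist": 0}, {"dp": [0, 0, 0], "twist": 0}, {"dp": [0, 0, 0], "twist": 0}, {"dp": [0, 0, 0], "twist": 0}], hand=1, grip_force=20)

```text
t: 40.85
ee_pos: [0.5943, 0.0375, 0.1001]
ee_rot: [3.141, -0.0, 0.133]
ft_force: [-0.3, -0.2, 1.7]
opening: 0.186
```

>>> apply_moves(commands=[{"dp": [0, 0, -1.5], "twist": 0}, {"dp": [2, 0, 0], "twist": 0}, {"dp": [2, 0, 0], "twist": 0}, {"dp": [0, 0, 0], "twist": 0}])

```text
t: 41.25
ee_pos: [0.5955, 0.0382, 0.1005]
ee_rot: [-3.141, 0.007, 0.133]
ft_force: [-9.7, 0.1, 3.5]
opening: 0.182
```

>>> apply_moves(commands=[{"dp": [2, 0, 1], "twist": 0}, {"dp": [0.5, 0, 1.5], "twist": 0}, {"dp": [0, 0, 1.5], "twist": 0}, {"dp": [0, 0, 0], "twist": 0}])

```text
t: 41.65
ee_pos: [0.5969, 0.0384, 0.1002]
ee_rot: [-3.141, 0.01, 0.134]
ft_force: [-25.0, -0.9, 26.2]
opening: 0.186
```

>>> apply_moves(commands=[{"dp": [-2, 0, -2], "twist": 0}, {"dp": [0, 0, 0], "twist": 0}, {"dp": [0, 0, 0], "twist": 0}, {"dp": [0, 0, 0], "twist": 0}, {"dp": [0, 0, 0], "twist": 0}, {"dp": [-1, 0, -20], "twist": 0}, {"dp": [0, 0, -40], "twist": 0}, {"dp": [10, 0, -35], "twist": 0}, {"dp": [40, 0, 0], "twist": 0}, {"dp": [37, 0, 35], "twist": 0}, {"dp": [0, 0, 5], "twist": 0}, {"dp": [0, 0, 0], "twist": 0}], hand=0)

```text
t: 42.85
ee_pos: [0.6817, 0.0496, 0.1513]
ee_rot: [-3.14, 0.006, 0.133]
ft_force: [-0.9, -1.0, -0.8]
opening: 1.001
```

Run:
```python
from ins import *
o=snap("wrist","pics/w40",(235,280,335,360),7)
print(o["t"],o["ee_pos"],o["ft_force"])
```

```text
42.85 [0.6817 0.0496 0.1513] [-0.9027 -0.9874 -0.8036]
```

View pics/w40.png

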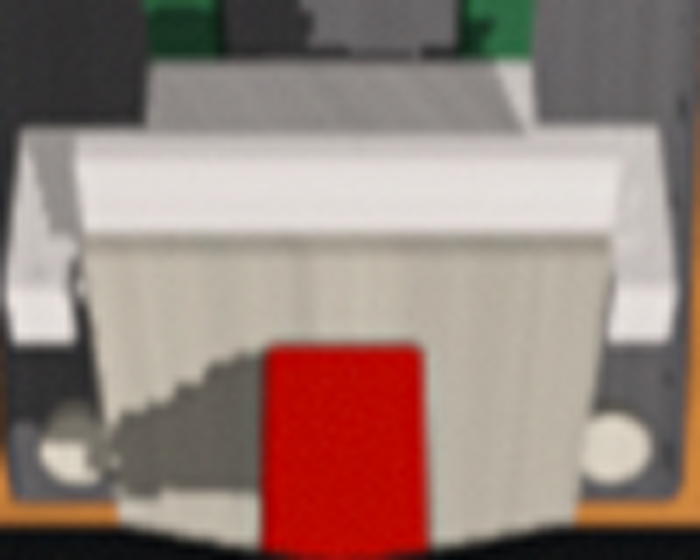

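The rim is no longer visible; the head's edge and its shadow meet on the blade. A side view for the lean check.

>>> apply_moves(commands=[{"dp": [-20, 10, -15], "twist": 0}, {"dp": [-35, 35, 0], "twist": 0}, {"dp": [-18, 45, 0], "twist": 0}, {"dp": [0, 45, 10], "twist": 0}, {"dp": [0, 5, 0], "twist": 0}, {"dp": [0, 0, 0], "twist": 0}, {"dp": [0, 0, 0], "twist": 0}])

```text
t: 43.6
ee_pos: [0.6299, -0.0982, 0.162]
ee_rot: [3.141, -0.003, 0.133]
ft_force: [-1.1, 0.2, 0.4]
opening: 1.004
```

Run:
```python
from ins import *
o=snap("wrist","pics/w41",(0,175,110,275),5.8)
print(o["t"],o["ee_pos"],o["ft_force"],proj("wrist",[.606,.0388,.1228],o))
Hh=np.array([.6056,.0388,.1228])
u=np.array([np.cos(.45)*np.cos(psi),np.cos(.45)*np.sin(psi),np.sin(.45)]); n=np.array([-np.sin(.45)*np.cos(psi),-np.sin(.45)*np.sin(psi),np.cos(.45)])
w=load("pics/w40"); P=lambda x,z:proj("wrist",Hh+u*x/1000+n*z/1000,w)[1]
for sx in (-1,0,1): print(sx,[round(P(7.8+sx,L)-P(23,0),2) for L in (0,1,2)],"seen",(345-242)/7)
```

```text
43.6 [ 0.6299 -0.0982  0.162 ] [-1.1412  0.1993  0.449 ] [ 78.816  232.5281]
-1 [np.float64(12.59), np.float64(13.93), np.float64(15.28)] seen 14.714285714285714
0 [np.float64(11.84), np.float64(13.19), np.float64(14.54)] seen 14.714285714285714
1 [np.float64(11.1), np.float64(12.45), np.float64(13.8)] seen 14.714285714285714
```

View pics/w41.png

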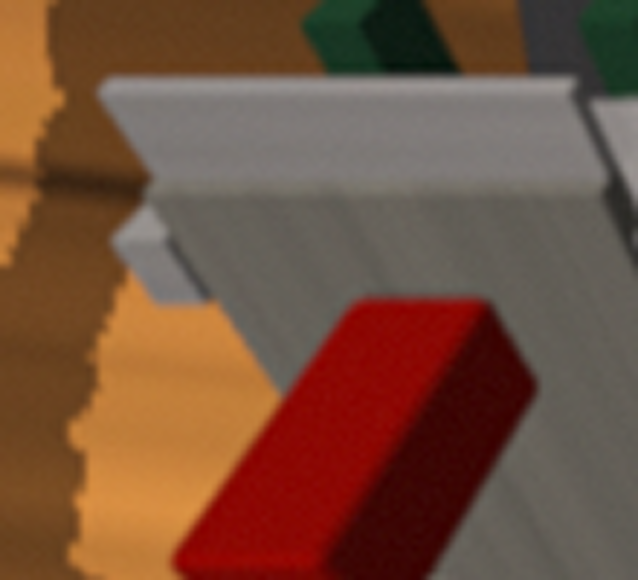

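Run:
```python
import cv2
a=cv2.imread("pics/w41_raw.png")
cv2.imwrite("pics/w41d.png",cv2.resize(a[215:310,5:100],None,fx=6.2,fy=6.2,interpolation=cv2.INTER_CUBIC))
```

```text
(no output)
```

View pics/w41d.png

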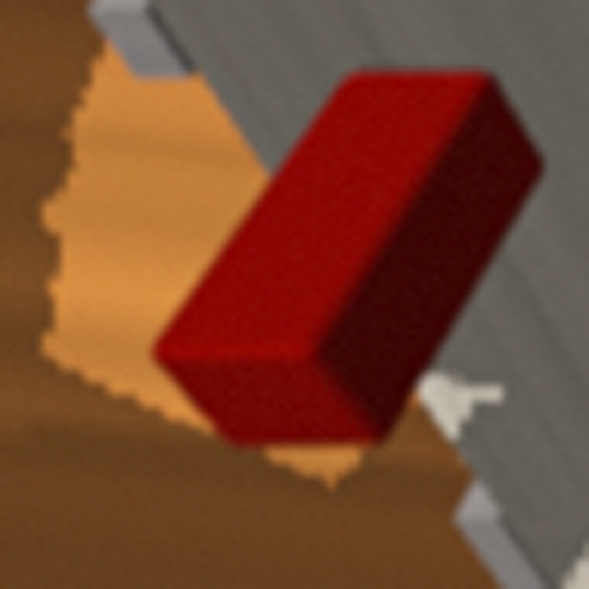

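```bash
cat > pnp2.py <<'E'
import pnp
from pnp import *
o=load("pics/w41"); pnp.P=campose("wrist",o)
d=lambda u,v:(5+(u+.5)/6.2-.5,215+(v+.5)/6.2-.5)
for a in (.0077,.0080):
    Rw,tw,er=pnp.solve([(a,-a,0),(-a,-a,0),(a,-a,.038),(-a,-a,.038),(a,a,.038),(-a,a,.038),(a,a,0)],[d(490,72),d(543,163),d(315,355),d(382,440),d(155,350),d(237,443),d(353,72)])
    x=np.array([np.cos(.132),np.sin(.132),0]); y=np.array([-np.sin(.132),np.cos(.132),0])
    print("w41 lean",np.arctan2(-Rw[:,2]@x,Rw[2,2]),"roll",Rw[:,2]@y,"shoulder centre",tw,"err",er)
E
python3 pnp2.py
```

```text
pin z axis [-0.5398 -0.0614  0.8395] x [0.8325 0.1088 0.5432] shoulder centre [ -73.6771  139.0698 -208.1952] err 0.7279580092598223
lean 0.5742610964888333 roll 0.010229086147979172
w41 lean 0.49973763444685626 roll 0.00817102054092647 shoulder centre [0.6012 0.0453 0.1141] err 0.47123478594500057
w41 lean 0.5175418975212479 roll 0.0244196508577254 shoulder centre [0.5997 0.0475 0.1106] err 0.8261069320768684
```

Lean is now about 0.50 (it was 0.57) and no rim shows. On the last release I pulled back slightly while opening. I'll repeat once and let go without pulling back.

Run:
```python
from ins import *
togo([.5950,.0378,.170],psi)
```

```text
t 43.65 pos [ 0.6298 -0.0978  0.1616] rot [ 3.141  -0.002   0.1339] q [-0.3434  0.3469  1.4562  0.0004  1.3364  1.0934] F [0.3623 0.1888 0.1953] open 1.0
dp (current axes) mm [ -16.4246 -138.994    -8.5091] twist deg 0.10776213472867674
```

>>> apply_moves(commands=[{"dp": [-2, -10, -15], "twist": 0}, {"dp": [-5, -45, 0], "twist": 0}, {"dp": [-5, -45, 0], "twist": 0}, {"dp": [-4.5, -39, 0], "twist": 0}, {"dp": [0, 0, 0], "twist": 0}, {"dp": [0, 0, 38], "twist": 0}, {"dp": [0, 0, 30], "twist": 0}, {"dp": [0, 0, 8], "twist": 0}, {"dp": [0, 0, 0], "twist": 0}, {"dp": [0, 0, 0], "twist": 0}])

```text
t: 44.65
ee_pos: [0.5961, 0.0366, 0.1012]
ee_rot: [3.141, -0.003, 0.133]
ft_force: [0.9, 0.0, 0.0]
opening: 1.003
```

>>> apply_moves(commands=[{"dp": [0, 0, 0], "twist": 0}, {"dp": [0, 0, 0], "twist": 0}, {"dp": [0, 0, 0], "twist": 0}, {"dp": [0, 0, 0], "twist": 0}, {"dp": [0, 0, 0], "twist": 0}], hand=1, grip_force=20)

```text
t: 45.15
ee_pos: [0.5947, 0.0369, 0.0992]
ee_rot: [-3.141, 0.0, 0.132]
ft_force: [-0.1, 2.6, 1.6]
opening: 0.181
```

>>> apply_moves(commands=[{"dp": [1.5, 0, 0], "twist": 0}, {"dp": [1.5, 0, 0], "twist": 0}, {"dp": [1.5, 0, 1], "twist": 0}, {"dp": [0.5, 0, 1.5], "twist": 0}, {"dp": [0, 0, 0], "twist": 0}])

```text
t: 45.65
ee_pos: [0.5956, 0.0372, 0.0988]
ee_rot: [-3.141, 0.011, 0.133]
ft_force: [-23.2, -0.1, 25.6]
opening: 0.181
```

>>> apply_moves(commands=[{"dp": [0, 0, 0], "twist": 0}, {"dp": [0, 0, 0], "twist": 0}, {"dp": [0, 0, 0], "twist": 0}, {"dp": [0, 0, 0], "twist": 0}, {"dp": [-3, 0, -4], "twist": 0}, {"dp": [0, 0, -30], "twist": 0}, {"dp": [0, 0, -40], "twist": 0}, {"dp": [0, 0, -20], "twist": 0}, {"dp": [0, 0, 0], "twist": 0}], hand=0)

```text
t: 46.55
ee_pos: [0.5992, 0.0365, 0.1952]
ee_rot: [3.139, -0.008, 0.133]
ft_force: [-0.2, 0.3, -0.4]
opening: 0.998
```

Run:
```python
from ins import *
o=snap("wrist","pics/w42",(240,140,330,270),4.6)
print(o["t"],o["ee_pos"],o["ft_force"])
u=np.array([np.cos(.45)*np.cos(psi),np.cos(.45)*np.sin(psi),np.sin(.45)]); n=np.array([-np.sin(.45)*np.cos(psi),-np.sin(.45)*np.sin(psi),np.cos(.45)])
Hh=np.array([.6056,.0388,.1228]); w=load("pics/w42"); P=lambda x,z:proj("wrist",Hh+u*x/1000+n*z/1000,w)[1]
print("ridge",P(23,0),"end",P(35,-2.5))
for L in (0,1,2): print(L,[round(P(x,z+L),1) for x,z in [(7.8,0),(7.6,37.8),(-7.6,37.8)]])
```

```text
46.55 [0.5992 0.0365 0.1952] [-0.1629  0.3007 -0.4488]
ridge 179.61988926307043 end 163.56315015061955
0 [np.float64(196.2), np.float64(231.3), np.float64(247.0)]
1 [np.float64(197.0), np.float64(232.4), np.float64(248.1)]
2 [np.float64(197.9), np.float64(233.4), np.float64(249.1)]
```

View pics/w42.png

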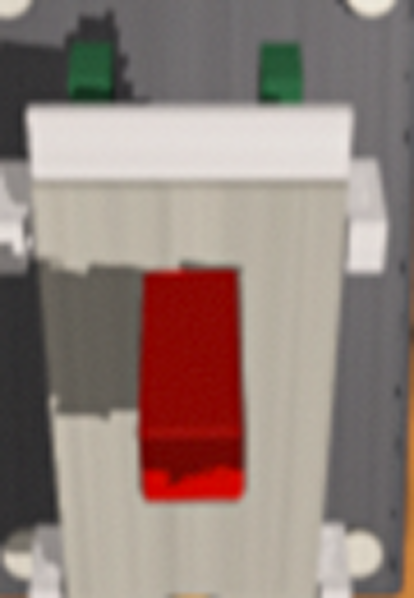

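>>> apply_moves(commands=[{"dp": [45, 0, 0], "twist": 0}, {"dp": [7, 0, 40], "twist": 0}, {"dp": [0, 0, 40], "twist": 0}, {"dp": [0, 0, 0], "twist": 0}, {"dp": [0, 0, 0], "twist": 0}])

```text
t: 47.1
ee_pos: [0.6467, 0.0439, 0.109]
ee_rot: [-3.141, 0.004, 0.133]
ft_force: [-0.8, 0.3, 0.7]
opening: 1.001
```

Run:
```python
from ins import *
o=snap("wrist","pics/w43",(240,285,330,360),7)
print(o["t"],o["ee_pos"],o["ft_force"])
```

```text
47.1 [0.6467 0.0439 0.109 ] [-0.8328  0.3048  0.689 ]
```

View pics/w43.png

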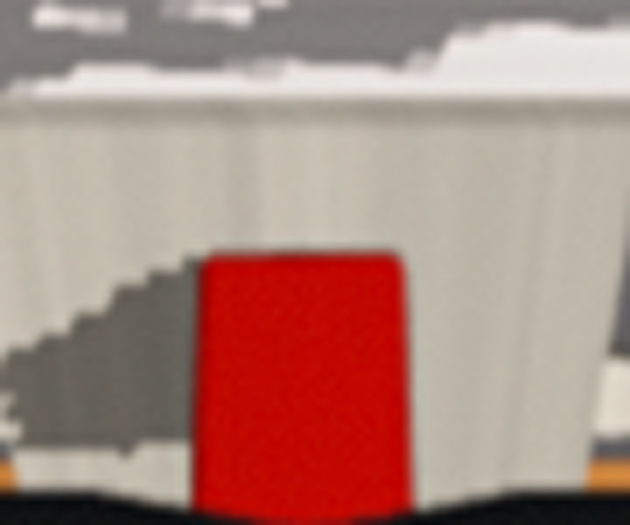

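A sub-millimetre sliver may remain. I'll do one final press on top with the shut fingers, dragging up-slope.

>>> apply_moves(commands=[{"dp": [0, 0, -35], "twist": 0}, {"dp": [0, 0, -40], "twist": 0}, {"dp": [-30, 0, 0], "twist": 0}, {"dp": [-26, 0, 0], "twist": 0}, {"dp": [0, 0, 0], "twist": 0}, {"dp": [0, 0, 25], "twist": 0}, {"dp": [0, 0, 18], "twist": 0}, {"dp": [0, 0, 0], "twist": 0}], hand=1, grip_force=60)

```text
t: 47.95
ee_pos: [0.5922, 0.0365, 0.1417]
ee_rot: [-3.141, 0.002, 0.132]
ft_force: [-1.1, 0.4, -0.9]
opening: -0.002
```

>>> apply_moves(commands=[{"dp": [0, 0, 6], "twist": 0}, {"dp": [0.5, 0, 4], "twist": 0}, {"dp": [1.5, 0, 2], "twist": 0}, {"dp": [1.5, 0, 1], "twist": 0}, {"dp": [1, 0, 1], "twist": 0}, {"dp": [0, 0, 0], "twist": 0}])

```text
t: 48.55
ee_pos: [0.5978, 0.0363, 0.1333]
ee_rot: [3.14, -0.001, 0.133]
ft_force: [-11.8, -0.9, 20.3]
opening: -0.0
```

>>> apply_moves(commands=[{"dp": [0, 0, -10], "twist": 0}, {"dp": [0, 0, -40], "twist": 0}, {"dp": [45, 0, 0], "twist": 0}, {"dp": [7, 0, 30], "twist": 0}, {"dp": [0, 0, 0], "twist": 0}, {"dp": [0, 0, 0], "twist": 0}], hand=0)

```text
t: 49.15
ee_pos: [0.6481, 0.0439, 0.148]
ee_rot: [-3.141, 0.002, 0.133]
ft_force: [0.0, -0.4, 0.8]
opening: 0.994
```

Run:
```python
from ins import *
o=snap("wrist","pics/w44",(240,265,330,350),7)
print(o["t"],o["ee_pos"],o["ft_force"])
w=load("pics/w44"); 
u=np.array([np.cos(.45)*np.cos(psi),np.cos(.45)*np.sin(psi),np.sin(.45)]); n=np.array([-np.sin(.45)*np.cos(psi),-np.sin(.45)*np.sin(psi),np.cos(.45)])
Hh=np.array([.6056,.0388,.1228]); P=lambda x,z:proj("wrist",Hh+u*x/1000+n*z/1000,w)[1]
c=lambda v:(v-265)*7
print("crop rows ridge",c(P(23,0)),"rim",c(P(6,0)),"shoulder L0,1,2 sx0",[c(P(7.8,L)) for L in (0,1,2)],"sx-1",[c(P(6.8,L)) for L in (0,1,2)])
```

```text
49.15 [0.6481 0.0439 0.148 ] [ 0.0131 -0.4258  0.7683]
crop rows ridge 36.125072055718306 rim 150.98495779073744 shoulder L0,1,2 sx0 [np.float64(139.39897404610838), np.float64(148.29916761202549), np.float64(157.26318375184292)] sx-1 [np.float64(145.85161709876604), np.float64(154.74706397912297), np.float64(163.7060999564535)]
```

View pics/w44.png

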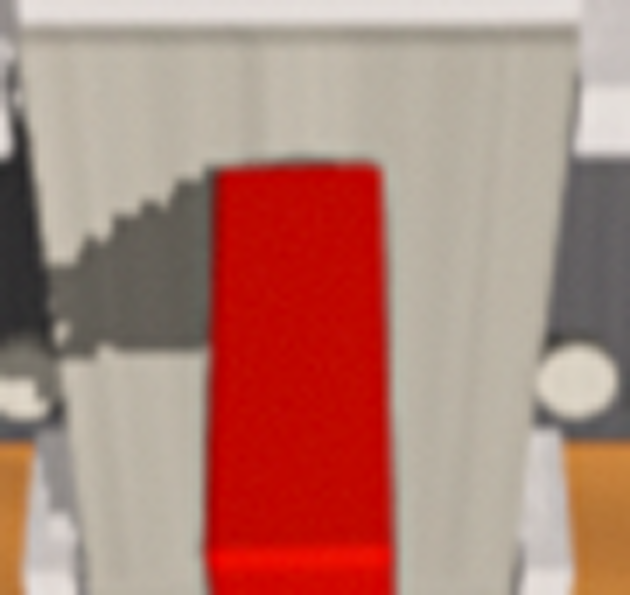

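A thin rim line is still just visible. The second pass gave the cleanest seating, and there is time to repeat it once.

>>> apply_moves(commands=[{"dp": [-10, 0, -30], "twist": 0}, {"dp": [-30, 0, -5], "twist": 0}, {"dp": [-14, -0.8, 0], "twist": 0}, {"dp": [0, 0, 30], "twist": 0}, {"dp": [0, 0, 40], "twist": 0}, {"dp": [0, 0, 13], "twist": 0}, {"dp": [0, 0, 0], "twist": 0}, {"dp": [0, 0, 0], "twist": 0}])

```text
t: 50.0
ee_pos: [0.5963, 0.0373, 0.1025]
ee_rot: [3.141, -0.003, 0.133]
ft_force: [0.4, -0.8, 0.2]
opening: 1.002
```

>>> apply_moves(commands=[{"dp": [0, 0, 0], "twist": 0}, {"dp": [0, 0, 0], "twist": 0}, {"dp": [0, 0, 0], "twist": 0}, {"dp": [0, 0, 0], "twist": 0}, {"dp": [0, 0, -1], "twist": 0}, {"dp": [2, 0, -0.5], "twist": 0}, {"dp": [2, 0, 0], "twist": 0}, {"dp": [1, 0, 0], "twist": 0}, {"dp": [0, 0, 0], "twist": 0}], hand=1, grip_force=20)

```text
t: 50.9
ee_pos: [0.5969, 0.038, 0.1016]
ee_rot: [-3.141, 0.008, 0.133]
ft_force: [-11.6, -2.4, 7.4]
opening: 0.186
```

>>> apply_moves(commands=[{"dp": [1.5, 0, 1.5], "twist": 0}, {"dp": [0.5, 0, 2], "twist": 0}, {"dp": [0, 0, 1.5], "twist": 0}, {"dp": [0, 0, 0], "twist": 0}])

```text
t: 51.3
ee_pos: [0.599, 0.0382, 0.101]
ee_rot: [3.142, 0.009, 0.134]
ft_force: [-25.0, -0.3, 30.7]
opening: 0.182
```

>>> apply_moves(commands=[{"dp": [0, 0, 0], "twist": 0}, {"dp": [0, 0, 0], "twist": 0}, {"dp": [0, 0, 0], "twist": 0}, {"dp": [0, 0, 0], "twist": 0}, {"dp": [-3, 0, -5], "twist": 0}, {"dp": [-2, 0, -30], "twist": 0}, {"dp": [0, 0, -40], "twist": 0}, {"dp": [45, 0, 0], "twist": 0}, {"dp": [10, 0, 25], "twist": 0}, {"dp": [0, 0, 0], "twist": 0}], hand=0)

```text
t: 52.3
ee_pos: [0.6506, 0.0453, 0.144]
ee_rot: [-3.14, 0.005, 0.133]
ft_force: [-0.5, 0.5, -1.7]
opening: 1.0
```

Run:
```python
from ins import *
o=snap("wrist","pics/w45",(240,265,330,350),7)
print(o["t"],o["ee_pos"],o["ft_force"])
w=load("pics/w45"); 
u=np.array([np.cos(.45)*np.cos(psi),np.cos(.45)*np.sin(psi),np.sin(.45)]); n=np.array([-np.sin(.45)*np.cos(psi),-np.sin(.45)*np.sin(psi),np.cos(.45)])
Hh=np.array([.6056,.0388,.1228]); P=lambda x,z:proj("wrist",Hh+u*x/1000+n*z/1000,w)[1]
c=lambda v:(v-265)*7
print("crop rows ridge",c(P(23,0)),"rim",c(P(6,0)),"shoulder L0,1,2 sx0",[c(P(7.8,L)) for L in (0,1,2)])
```

```text
52.3 [0.6506 0.0453 0.144 ] [-0.5015  0.4972 -1.688 ]
crop rows ridge 82.97176854236102 rim 196.60057162083586 shoulder L0,1,2 sx0 [np.float64(185.14897863500187), np.float64(194.3643176605558), np.float64(203.6465570658844)]
```

View pics/w45.png

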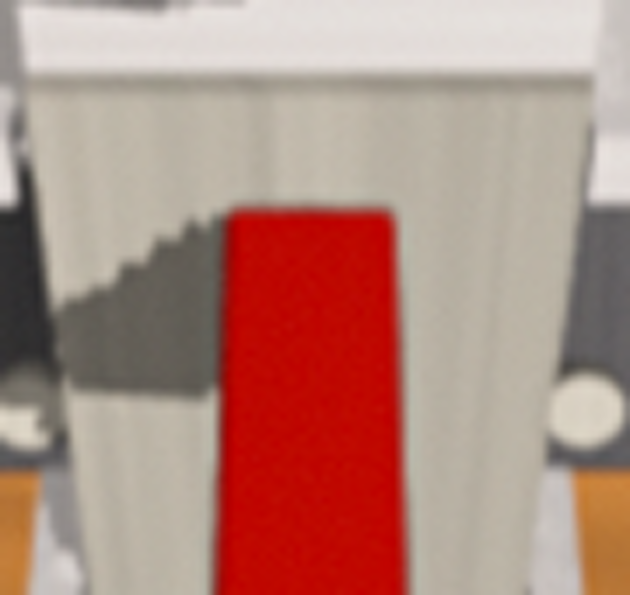

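Run:
```python
from workcell import env
print(env.finish_job()); print(env.get_obs()["t"])
```

```text
the job is handed in; nothing more can be done
None
the job is handed in; nothing more can be done
```

The blade is fitted and the locking pin is pushed through it. I could not prove the pin's shoulder lies fully flat on the blade. I handed the job in at about 52.3 s, with the gripper open and clear of everything.

**Blade:** I laid it flat on the bed and slid it down until the notch stopped against the brass pin. It did not move under about 12 N of push, and later pictures show the brass pin at the bottom of the notch, between the cheeks. It was still home after the last time the pin was pressed in, as far as the camera showed.

**Locking pin:** The first insertion left the pin leaning about 0.1 rad too far down-slope, with its up-slope shoulder edge about 2 mm off the blade. I straightened and re-pressed it over several passes, the last with about 25–30 N, then let go.

**Last checks on the pin:**
- **In favour:** the final close view shows no hole rim above the shoulder. The shadow starts at the head's edge.
- **Against:** the row positions in that same picture still allow a gap of up to about 1–1.5 mm. A pose fit after the second pass gave a lean of 0.50 rad, against 0.45 nominal. I did not repeat that fit after the final press.

**Other points:**
- **Fingertip offset:** the fingertips turned out to be about 30 mm behind the reported TCP, so my first grasp closed on air above the blade. I corrected for this.
- **Forces:** the highest I read at the wrist was about 40 N, near the end.
- **Other objects:** I touched nothing else on the bench knowingly.

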